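# Load the capacitor discharge rack and work its lever

### The arm

A 6-joint arm with a two-finger parallel gripper is mounted at the origin on the work surface. World frame = base frame: x ahead of the robot, y to its left, z up, the work surface at z = 0. Lengths are in m, angles in rad, forces in N, time in s.
With the tool pointing down it reaches from about 0.35 to 0.85 m from the base axis. Payload 8.1 kg.
Tool frame: the origin (TCP) lies between the finger pads; the fingertips stand 14 mm ahead of it and the grasp point (between the pads) lies 5 mm behind it; z points along the fingers, y is the direction in which the jaws open and shut (so a half turn about z gives the same grasp; the last joint's range is limited). The gripper opens to 93 mm and grips with 3 to 60 N. Pads are 15 mm wide; open, the fingers measure 128 mm over their backs; the gripper's body (75 mm by 188 mm) begins 65 mm behind the grasp point.
Start: joints at [1.188, 0.13, 1.488, -0, 1.523, -0.085], TCP at [0.176, 0.574, 0.233] pointing down, gripper open.
Joint ranges: [-2.96, 2.96], [-0.89, 2.26], [0.02, 2.5], [-1.34, 4.48], [0, 2.73], [-2.66, 2.66]. Speed limits (rad/s): [2.39, 2.39, 2.79, 3.14, 3.14, 3.14].

### API

Orientations are given as a rotation vector (axis times angle).
In Python, from plant import robot gives the robot as it stands.
- The arm moves only by the tool step_arm, never from a script. Its argument "targets" is a list of rows, each an object of numbers: "tx", "ty", "tz": the shift along the tool's x, y, z in mm; "ax", "ay", "az": the turn, a rotation vector about the tool's x, y, z in rad; "grip": the closure in counts, from 0 (fully open) to 255 (shut). In form: [{"tx": .., "ty": .., "tz": .., "ax": .., "ay": .., "az": .., "grip": ..}, ...]. A call has 1 to 20 rows; each row shifts and turns the commanded pose from where the row before left it, along the tool's axes as they then stand; what a row does not reach is not made up. A row lasts 1/10 s, in which the tool goes at most 50 mm and 8.59 degrees, less where a joint would pass 70% of its speed; a pose out of reach is approached as far as the arm can. A call with a gripper value outside its range is refused whole. The fingers move at their own pace and stop on an object; "squeeze" is the grip in N (left out, the last holds). Time passes only in rows, so rows that do not move let the fingers close. It gives the time, the measured TCP pose, the force and the opening at its end, in the units of the state.
- robot.read_state(): the state, without advancing time (a new reading comes with each control period).
- robot.read_camera(name): name is "scene" or "top"; returns a dict with "frame" (480x640x3 uint8, blue, green, red), "fx", "fy", "cx", "cy" (pixels), "R" (3x3) and "t" (3): a world point X has camera coordinates R X + t. Camera axes: x right, y down, z forward; pixel columns grow to the right and rows downward; lengths in m; the calibration is good to about 2 mm. A picture is of the moment at which its call begins. There is no depth.
- robot.close_job(): hands the job in, once; it reports no verdict.
The state is a dict: "t": time; "q": joint angles; "dq": joint speeds; "joint_torque": joint torques, N m; "tool_pos": TCP position; "orientation": TCP orientation; "force": force on the tool from outside, world axes, zero at the start; "wrist_torque": the same for the moment, N m; "opening": finger opening in m.
Only numpy, scipy, OpenCV 4.12 (cv2) and the standard library are available. Lean on these libraries where they do the work, as an engineer would, in place of code of your own. Each camera call takes 0.05 s, during which the arm holds its last target.

### The job

Before the motors are repaired their capacitors must be discharged: lay every middle-size capacitor (the 90 mm cans, three or four of them) on its side in a V cradle of its own in the wooden rack, down between the end stops with its terminals towards the copper contact bar. Only when all of them lie in place, throw the rack's lever fully over, away from the contact-bar side, then bring it fully back again, and leave the cans lying there. Leave the shorter and the longer capacitor standing where they are and do not push the tape roll or the bearing about.

Things in the scene. Friction and masses are not known exactly. Their poses are not given: they have to be found in the camera images.
- cap1_mid (a point): middle (half-way up, on the axis) of a MIDDLE-SIZE motor capacitor: bare aluminium can, 36 mm diameter, 90 mm tall, 0.12 to 0.22 kg, standing upright at the start, with two brass blade terminals (together 16 x 6 mm) sticking up 12 mm from the middle of its top. z axis: along the can towards the terminals. Three or four such cans are there; None if this one is absent
- cap1_top (a point): centre of the terminal end face of the same can (cap1), 45 mm along z from its middle; the blades stick out 12 mm beyond it
- cap2_mid (a point): middle (half-way up, on the axis) of a MIDDLE-SIZE motor capacitor: bare aluminium can, 36 mm diameter, 90 mm tall, 0.12 to 0.22 kg, standing upright at the start, with two brass blade terminals (together 16 x 6 mm) sticking up 12 mm from the middle of its top. z axis: along the can towards the terminals. Three or four such cans are there; None if this one is absent
- cap2_top (a point): centre of the terminal end face of the same can (cap2), 45 mm along z from its middle; the blades stick out 12 mm beyond it
- cap3_mid (a point): middle (half-way up, on the axis) of a MIDDLE-SIZE motor capacitor: bare aluminium can, 36 mm diameter, 90 mm tall, 0.12 to 0.22 kg, standing upright at the start, with two brass blade terminals (together 16 x 6 mm) sticking up 12 mm from the middle of its top. z axis: along the can towards the terminals. Three or four such cans are there; None if this one is absent
- cap3_top (a point): centre of the terminal end face of the same can (cap3), 45 mm along z from its middle; the blades stick out 12 mm beyond it
- cap4_mid (a point): middle (half-way up, on the axis) of a MIDDLE-SIZE motor capacitor: bare aluminium can, 36 mm diameter, 90 mm tall, 0.12 to 0.22 kg, standing upright at the start, with two brass blade terminals (together 16 x 6 mm) sticking up 12 mm from the middle of its top. z axis: along the can towards the terminals. Three or four such cans are there; None if this one is absent
- cap4_top (a point): centre of the terminal end face of the same can (cap4), 45 mm along z from its middle; the blades stick out 12 mm beyond it
- short_cap_mid (a point): middle of a look-alike capacitor, same diameter and terminals, can only 62 mm tall: too short for the rack, to be left standing
- long_cap_mid (a point): middle of a look-alike capacitor, same diameter and terminals, can 116 mm tall: too long for the rack, to be left standing
- cradle1 (a point): cradle 1 of 4: where the middle of a can lies (on its axis) when it rests in this V cradle, 55 mm above the table. x: along the cradle, away from the copper contact bar; z up. Each V trough is 60 mm long (x), 28 mm wide, its upper edges 12 mm below the can's axis, so fingers can go down beside a can to 22 mm below the axis. Cradles are 84 mm apart in y, cradle 1 next to the lever
- cradle2 (a point): cradle 2 of 4: where the middle of a can lies (on its axis) when it rests in this V cradle, 55 mm above the table. x: along the cradle, away from the copper contact bar; z up. Each V trough is 60 mm long (x), 28 mm wide, its upper edges 12 mm below the can's axis, so fingers can go down beside a can to 22 mm below the axis. Cradles are 84 mm apart in y, cradle 1 next to the lever
- cradle3 (a point): cradle 3 of 4: where the middle of a can lies (on its axis) when it rests in this V cradle, 55 mm above the table. x: along the cradle, away from the copper contact bar; z up. Each V trough is 60 mm long (x), 28 mm wide, its upper edges 12 mm below the can's axis, so fingers can go down beside a can to 22 mm below the axis. Cradles are 84 mm apart in y, cradle 1 next to the lever
- cradle4 (a point): cradle 4 of 4: where the middle of a can lies (on its axis) when it rests in this V cradle, 55 mm above the table. x: along the cradle, away from the copper contact bar; z up. Each V trough is 60 mm long (x), 28 mm wide, its upper edges 12 mm below the can's axis, so fingers can go down beside a can to 22 mm below the axis. Cradles are 84 mm apart in y, cradle 1 next to the lever
- rack: discharge rack, fixed, origin under the middle of its four cradles. Wooden deck 150 x 425 mm, 30 mm high. From a cradle's point: copper contact bar 66 to 72 mm to -x (its top 3 mm above the can's axis), black end stop 54 to 60 mm to +x (its top 2 mm below the axis); 9 mm of play each way. Grey ribs at x -55 to -43 and 21 to 31 mm slope up from 12 to 5 mm below the axis between cradles and lead a can back
- lever (a joint): the rack's discharge lever: 0 to 0.12 rad at the start (off, its near stop at 0, leaning to the contact-bar side, -x of the rack), 1.0 rad at its far stop (on, leaning to the rack's +x). It swings in the rack's x-z plane, takes about 1 N at the tip and stays where it is left
- lever_tip (a point): centre of the black 26 mm ball on the lever, 80 mm from its hinge, which is 52 mm above the table at x = -30, y = -205 mm of the rack. At 0 rad the ball is 38 mm to -x of the hinge and 122 mm above the table, at mid-swing 132 mm, at 1.0 rad 38 mm to +x. Below it a 10 mm rod and a grey block, 70 x 50 mm, 25 mm high, on the deck
- tape: a black tape roll lying flat, 48 mm across, 18 mm high, origin under its centre (bystander)
- bearing: a steel ball bearing lying flat, 34 mm across, 12 mm high, origin under its centre (bystander)

How it is judged:
On the way, in this order (a step that is already met when the one before it is completed fails the run):
1. every middle-size can lies in a cradle of its own, terminals to the contact bar (((distance between cap1_mid and cradle1 below 0.013 m and x of cap1_top in the frame of cradle1 below -0.03 m and angle between the z axis of cap1_mid and the x axis of cradle1, either way round below 0.2 rad) or (distance between cap1_mid and cradle2 below 0.013 m and x of cap1_top in the frame of cradle2 below -0.03 m and angle between the z axis of cap1_mid and the x axis of cradle2, either way round below 0.2 rad) or (distance between cap1_mid and cradle3 below 0.013 m and x of cap1_top in the frame of cradle3 below -0.03 m and angle between the z axis of cap1_mid and the x axis of cradle3, either way round below 0.2 rad) or (distance between cap1_mid and cradle4 below 0.013 m and x of cap1_top in the frame of cradle4 below -0.03 m and angle between the z axis of cap1_mid and the x axis of cradle4, either way round below 0.2 rad)) and ((distance between cap2_mid and cradle1 below 0.013 m and x of cap2_top in the frame of cradle1 below -0.03 m and angle between the z axis of cap2_mid and the x axis of cradle1, either way round below 0.2 rad) or (distance between cap2_mid and cradle2 below 0.013 m and x of cap2_top in the frame of cradle2 below -0.03 m and angle between the z axis of cap2_mid and the x axis of cradle2, either way round below 0.2 rad) or (distance between cap2_mid and cradle3 below 0.013 m and x of cap2_top in the frame of cradle3 below -0.03 m and angle between the z axis of cap2_mid and the x axis of cradle3, either way round below 0.2 rad) or (distance between cap2_mid and cradle4 below 0.013 m and x of cap2_top in the frame of cradle4 below -0.03 m and angle between the z axis of cap2_mid and the x axis of cradle4, either way round below 0.2 rad)) and ((distance between cap3_mid and cradle1 below 0.013 m and x of cap3_top in the frame of cradle1 below -0.03 m and angle between the z axis of cap3_mid and the x axis of cradle1, either way round below 0.2 rad) or (distance between cap3_mid and cradle2 below 0.013 m and x of cap3_top in the frame of cradle2 below -0.03 m and angle between the z axis of cap3_mid and the x axis of cradle2, either way round below 0.2 rad) or (distance between cap3_mid and cradle3 below 0.013 m and x of cap3_top in the frame of cradle3 below -0.03 m and angle between the z axis of cap3_mid and the x axis of cradle3, either way round below 0.2 rad) or (distance between cap3_mid and cradle4 below 0.013 m and x of cap3_top in the frame of cradle4 below -0.03 m and angle between the z axis of cap3_mid and the x axis of cradle4, either way round below 0.2 rad)) and ((distance between cap4_mid and cradle1 below 0.013 m and x of cap4_top in the frame of cradle1 below -0.03 m and angle between the z axis of cap4_mid and the x axis of cradle1, either way round below 0.2 rad) or (distance between cap4_mid and cradle2 below 0.013 m and x of cap4_top in the frame of cradle2 below -0.03 m and angle between the z axis of cap4_mid and the x axis of cradle2, either way round below 0.2 rad) or (distance between cap4_mid and cradle3 below 0.013 m and x of cap4_top in the frame of cradle3 below -0.03 m and angle between the z axis of cap4_mid and the x axis of cradle3, either way round below 0.2 rad) or (distance between cap4_mid and cradle4 below 0.013 m and x of cap4_top in the frame of cradle4 below -0.03 m and angle between the z axis of cap4_mid and the x axis of cradle4, either way round below 0.2 rad))), for 0.2 s.
2. then the lever is thrown over (value of joint lever above 0.85 rad), for 0.2 s.
3. then the lever is brought back (value of joint lever below 0.2 rad), for 0.2 s.
At the end, for the whole second after the job is handed in: every middle-size can lies in a cradle of its own (middle within 13 mm of the cradle point, axis within 0.2 rad, terminals on the contact bar side), the lever is back (below 0.2 rad) after being thrown (above 0.85), and the short and long capacitors still stand upright (all of step 1 and value of joint lever below 0.2 rad and angle between each of short_cap_mid, long_cap_mid's own z axis and vertical below 0.1 rad); the robot touches nothing.
It fails at once if the short or the long capacitor is knocked over or moved more than 50 mm (distance of any of short_cap_mid, long_cap_mid from where it was at the start of the episode above 0.05 m or angle between any of short_cap_mid, long_cap_mid's own z axis and vertical above 0.6 rad).
It fails at once if the tape roll or the bearing is pushed more than 60 mm (distance of any of tape, bearing from where it was at the start of the episode above 0.06 m).
Of cap1, cap2, cap3, cap4 only 3 to 4 are there at a start; the rules pass over those that are not, and their reading is None.
At some moment in a run one of cap1, cap2, cap3, cap4 may be knocked a few centimetres aside while the robot is not near it.
It also fails if it takes over 210 s, if anything falls off the work surface, if the arm or the gripper's body presses on something with over 40 N, if the wrist force passes 120 N, or if a joint passes its speed limit or range.

## Working session

There is one attempt and no reset: what is moved stays moved. The work goes in short steps, Python scripts to look and compute and a tool call to move; the robot and the scene stay as the last step left them, time stands still between calls to the robot, and variables do not carry over. Pictures are saved under pics/ and viewed, and the job is handed in when it is done.

Besides the shell and the picture viewer there is one more tool, called after ">>>" as name([rows], argument=value, ...), one row to a line, values as JSON. step_arm: Moves the arm, as the interface text tells. Its arguments: {"type":"object","properties":{"targets":{"type":"array"},"squeeze":{"type":"number"}},"required":["targets"]}

```bash
ls; mkdir -p pics; python3 - <<'E'
from plant import robot
import cv2
s=robot.read_state(); print(s)
for n in("scene","top"):
    c=robot.read_camera(n); cv2.imwrite(f"pics/{n}0.png",c["frame"]); print(n,{k:c[k] for k in c if k!="frame"})
E
```

```text
pics
{'t': 0.0, 'q': array([ 1.18763606e+00,  1.31151697e-01,  1.48926276e+00, -1.01608434e-05,
        1.52297209e+00, -8.54005919e-02]), 'dq': array([-0.00098164, -0.00073773,  0.00025023, -0.00103365,  0.00047946,
       -0.00029674]), 'joint_torque': array([-3.52341005e-03, -5.59826446e+01, -4.91762173e+01,  7.62742292e-02,
        3.58199375e-02, -1.20825202e-04]), 'tool_pos': array([0.17581165, 0.57311087, 0.23160214]), 'orientation': array([-4.65932613e-01, -3.10643675e+00,  2.74420465e-03]), 'force': array([ 0.52152969, -0.41451759, -0.15603392]), 'wrist_torque': array([-0.01804641,  0.00355873, -0.00324023]), 'opening': 0.09315555100926945}
scene {'fx': 472.7582556553838, 'fy': 472.7582556553838, 'cx': 315.0197138566736, 'cy': 236.44233817953173, 'R': array([[ 0.57793915,  0.81583214, -0.02010624],
       [ 0.44697375, -0.33705952, -0.82861653],
       [-0.68278899,  0.46990297, -0.55945544]]), 't': array([-0.30387841, -0.17445992,  1.3562834 ])}
top {'fx': 508.6731854978613, 'fy': 508.6731854978613, 'cx': 317.52093124999817, 'cy': 235.6817385196768, 'R': array([[-9.41090337e-04, -9.99741217e-01, -2.27291442e-02],
       [-9.87674351e-01,  4.48681840e-03, -1.56458443e-01],
       [ 1.56519935e-01,  2.23017512e-02, -9.87422980e-01]]), 't': array([0.00896335, 0.54299286, 0.85498737])}
```

View pics/scene0.png

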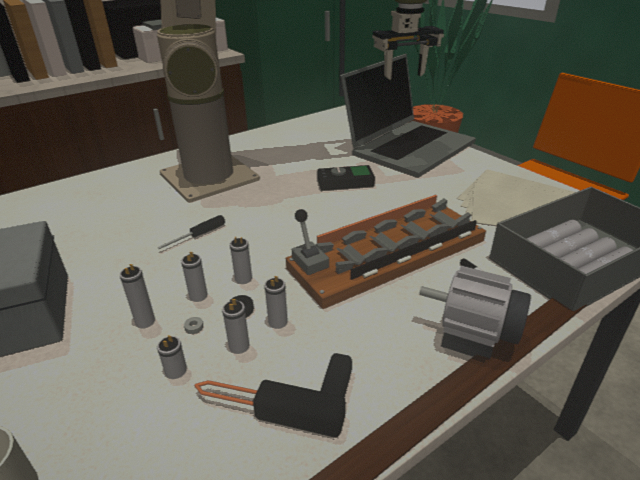

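View pics/top0.png

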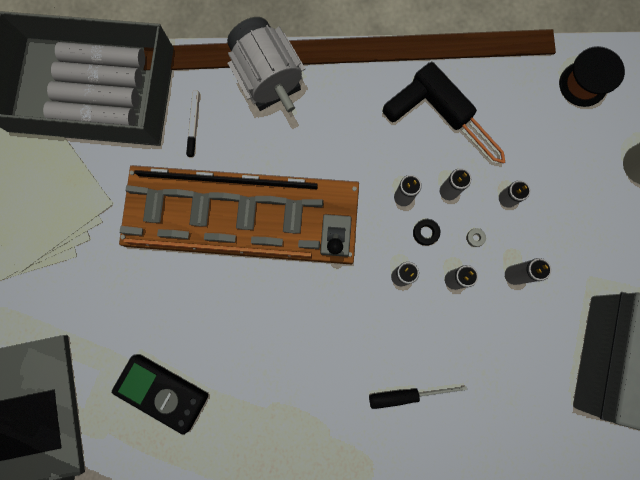

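The top view shows the rack (deck corners about (130,166), (358,182), (353,263), (120,244)), with its copper bar on the robot side. There are four candidate mid cans at about (409,188), (459,181), (405,273) and (461,277). The short can is at (516,192) and the long one at (537,270). Next I'll measure everything by triangulation.

```bash
cat > h.py <<'E'
import numpy as np, cv2
from plant import robot
def cam(n): return robot.read_camera(n)
def ray(c,u,v):
    d=np.array([(u-c["cx"])/c["fx"],(v-c["cy"])/c["fy"],1.]); R=np.array(c["R"])
    return -R.T@c["t"], R.T@d
def onz(c,u,v,z):
    o,d=ray(c,u,v); return o+d*(z-o[2])/d[2]
def proj(c,X):
    p=np.array(c["R"])@np.array(X)+c["t"]; return c["fx"]*p[0]/p[2]+c["cx"],c["fy"]*p[1]/p[2]+c["cy"]
def tri(c1,p1,c2,p2):
    o1,d1=ray(c1,*p1);o2,d2=ray(c2,*p2);d1/=np.linalg.norm(d1);d2/=np.linalg.norm(d2)
    A=np.stack([d1,-d2],1);s=np.linalg.lstsq(A,o2-o1,rcond=None)[0]
    a=o1+d1*s[0];b=o2+d2*s[1];return (a+b)/2,np.linalg.norm(a-b)
def brass(im,roi=None):
    h=cv2.cvtColor(im,cv2.COLOR_BGR2HSV); m=cv2.inRange(h,(14,110,70),(32,255,255))
    m=cv2.dilate(m,np.ones((3,3),np.uint8))
    n,l,s,ce=cv2.connectedComponentsWithStats(m); return [(ce[i].round(1).tolist(),int(s[i,4])) for i in range(1,n) if s[i,4]>6],m
E
python3 - <<'E'
from h import *
for n in("scene","top"):
    c=cam(n); print(n,brass(c["frame"])[0])
    im=c["frame"]
    if n=="top":
        cv2.imwrite("pics/t_caps.png",cv2.resize(im[150:310,370:570],None,fx=4,fy=3.75,interpolation=cv2.INTER_CUBIC))
        cv2.imwrite("pics/t_rack.png",cv2.resize(im[150:280,110:370],None,fx=3,fy=3,interpolation=cv2.INTER_CUBIC))
    else:
        cv2.imwrite("pics/s_caps.png",cv2.resize(im[220:390,100:310],None,fx=3.5,fy=3.5,interpolation=cv2.INTER_CUBIC))
        cv2.imwrite("pics/s_rack.png",cv2.resize(im[180:310,270:500],None,fx=3.4,fy=3.4,interpolation=cv2.INTER_CUBIC))
E
```

```text
scene [([28.1, 38.2], 1328), ([102.6, 33.2], 996), ([14.0, 31.0], 9), ([400.4, 37.9], 125), ([21.5, 52.0], 16), ([599.1, 80.6], 285), ([557.0, 81.0], 9), ([579.0, 81.0], 9), ([554.0, 87.0], 9), ([595.5, 88.5], 18), ([569.0, 89.0], 9), ([552.0, 93.5], 12), ([568.0, 93.0], 9), ([549.0, 101.0], 9), ([425.5, 104.0], 18), ([435.1, 107.1], 63), ([558.0, 103.5], 12), ([413.0, 106.0], 9), ([418.0, 105.0], 9), ([445.0, 105.0], 9), ([548.6, 107.0], 28), ([455.0, 108.0], 9), ([620.0, 107.0], 9), ([462.0, 112.0], 9), ([635.0, 112.0], 9), ([545.0, 113.0], 9), ([542.4, 120.0], 21), ([548.0, 118.0], 9), ([547.0, 123.0], 17), ([558.0, 125.0], 9), ([594.0, 125.0], 9), ([617.0, 128.0], 9), ([552.5, 130.0], 18), ([630.0, 130.0], 9), ([537.5, 132.5], 18), ([578.5, 134.5], 14), ([542.0, 135.0], 9), ([554.7, 142.7], 53), ([542.5, 140.5], 14), ([569.0, 142.0], 9), ([574.0, 142.8], 25), ([559.0, 143.0], 9), ([542.5, 146.9], 23), ([550.0, 145.0], 9), ([607.0, 148.0], 9), ([631.0, 147.0], 9), ([575.0, 149.5], 12), ([553.0, 153.0], 9), ([562.0, 153.0], 9), ([592.0, 155.0], 9), ([563.0, 158.0], 9), ([565.8, 176
[... 1547 characters left out ...]
[331.0, 469.0], 9), ([326.5, 475.0], 18), ([346.0, 475.0], 15), ([320.0, 477.0], 9)]
top [([538.0, 30.0], 9), ([486.0, 32.0], 9), ([514.5, 31.0], 12), ([467.0, 33.0], 9), ([489.0, 153.0], 9), ([143.1, 168.4], 158), ([183.3, 171.0], 176), ([226.8, 174.3], 185), ([465.0, 173.6], 25), ([243.4, 215.3], 11924), ([275.0, 177.4], 243), ([459.9, 178.1], 21), ([414.9, 181.4], 25), ([408.5, 184.5], 22), ([525.5, 186.5], 22), ([519.5, 190.0], 18), ([121.0, 234.0], 9), ([134.5, 245.0], 30), ([142.0, 245.0], 9), ([246.0, 254.0], 9), ([258.5, 255.0], 12), ([273.0, 256.0], 9), ([546.1, 266.3], 26), ([406.1, 269.0], 22), ([539.9, 270.0], 22), ([471.4, 272.4], 29), ([411.6, 274.4], 29), ([466.6, 277.8], 25)]
```

View pics/t_caps.png

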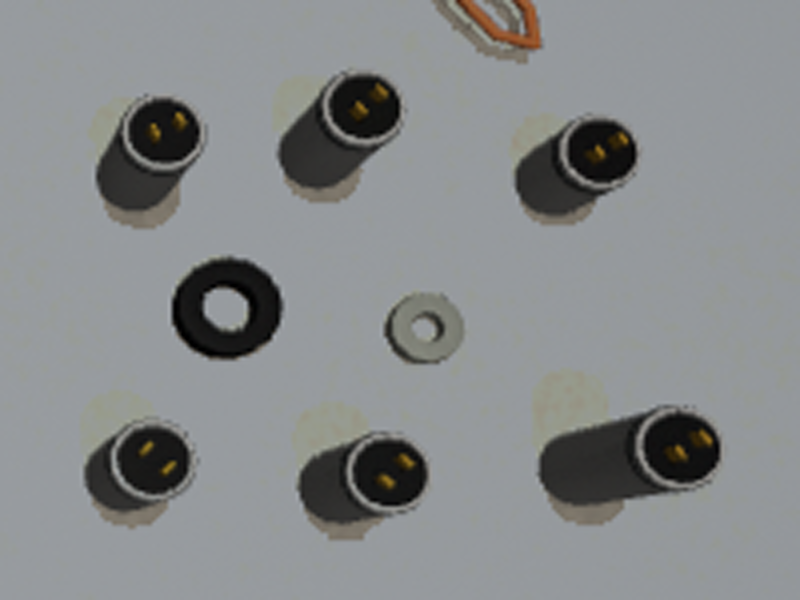

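View pics/t_rack.png

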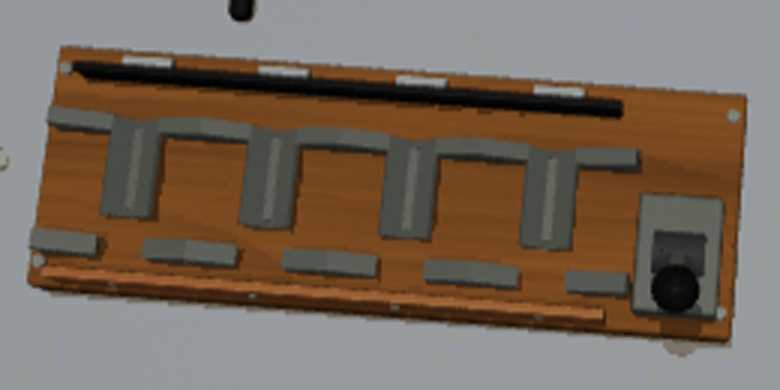

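View pics/s_caps.png

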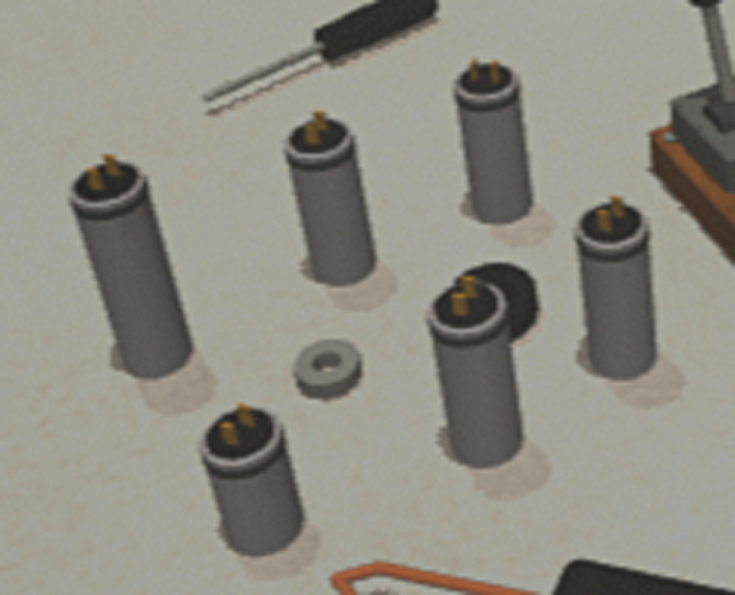

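View pics/s_rack.png

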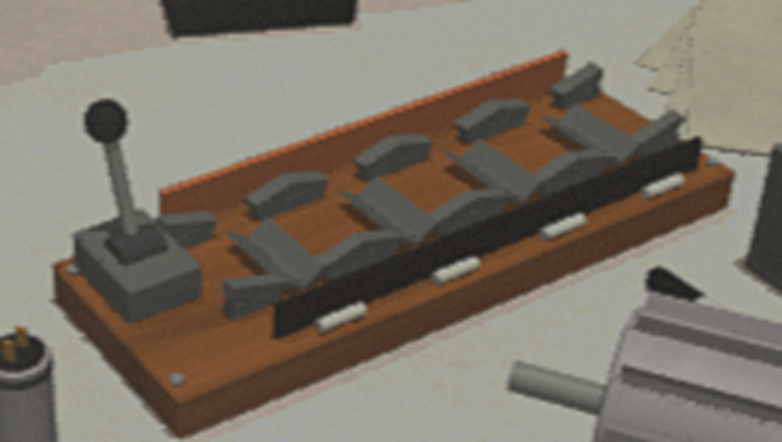

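```bash
python3 - <<'E'
from h import *
T=cam("top");S=cam("scene")
print("campos",(-np.array(T["R"]).T@T["t"]).round(3))
P={"A":((411.7,183),(273.7,280.5)),"B":((462.4,175.9),(232,303.9)),"C":((408.9,271.7),(237.8,239.5)),"D":((469,275.1),(189.6,256.2)),"long":((543,268.1),(128.8,268.7)),"short":((522.5,188.2),(167.2,340.9))}
for k,(a,b) in P.items():
    X,e=tri(T,a,S,b); print(k,X.round(4),round(e,4),"z.097:",onz(T,*a,.097).round(4)[:2],onz(S,*b,.097).round(4)[:2])
tc=lambda u,v:(110+(u+.5)/3-.5,150+(v+.5)/3-.5); sc=lambda u,v:(270+(u+.5)/3.4-.5,180+(v+.5)/3.4-.5)
Q={"screwFR":((733,116),(177,379),.032),"screwNR":((722,313),(72,268),.032),"screwFL":((66,68),(711,161),.032),"ball":((674,287),(105,121),.122),
"labels1":((559,91),(341,317),.03),"labels4":((148,62),(664,184),.03),"labels2":((421,81),(458,269),.03),
"cuR":((604,315),(162,190),.058),"cuL":((42,270),(567,52),.058),"blR":((622,103),(275,303),.053),"blL":((77,66),(698,139),.053)}
for k,(a,b,z) in Q.items():
    X,e=tri(T,tc(*a),S,sc(*b)); print(k,X.round(4),round(e,4),"T:",onz(T,*tc(*a),z).round(4)[:2],"S",onz(S,*sc(*b),z).round(4)[:2])
print("tape",onz(T,370+227/4,150+308/3.75,.018),"bear",onz(T,370+425/4,150+327/3.75,.012))
E
```

```text
campos [ 0.402 -0.013  0.929]
A [ 0.623  -0.1522  0.0969] 0.0008 z.097: [ 0.6232 -0.1519] [ 0.6229 -0.1526]
B [ 0.6345 -0.2371  0.0978] 0.0007 z.097: [ 0.6349 -0.2369] [ 0.6334 -0.237 ]
C [ 0.4742 -0.1432  0.0964] 0.0005 z.097: [ 0.4742 -0.1429] [ 0.4749 -0.1438]
D [ 0.4686 -0.2402  0.096 ] 0.0004 z.097: [ 0.4684 -0.2401] [ 0.47   -0.2404]
long [ 0.4772 -0.3485  0.1231] 0.0012 z.097: [ 0.4795 -0.36  ] [ 0.44   -0.3427]
short [ 0.62   -0.3458  0.0695] 0.0006 z.097: [ 0.613  -0.3355] [ 0.6488 -0.3508]
screwFR [ 0.6314 -0.0586  0.031 ] 0.0003 T: [ 0.6312 -0.0584] S [ 0.6322 -0.0594]
screwNR [ 0.5118 -0.0502  0.0316] 0.0006 T: [ 0.5116 -0.0505] S [ 0.5124 -0.0502]
screwFL [0.664  0.3492 0.0312] 0.0012 T: [0.6642 0.3494] S [0.6647 0.3472]
ball [ 0.5137 -0.022   0.1257] 0.0018 T: [ 0.5147 -0.0212] S [ 0.5082 -0.0196]
labels1 [0.6467 0.0463 0.0342] 0.0008 T: [0.6481 0.0469] S [0.6426 0.0495]
labels4 [0.6668 0.298  0.0349] 0.0001 T: [0.6682 0.2996] S [0.6624 0.3044]
labels2 [0.6537 0.1306 0.0347] 0.0002 T: [0.655  0.1313] S [0.6494 0.1354]
cuR [0.5079 0.019  0.0579] 0.0014 T: [0.5075 0.0184] S [0.5084 0.0196]
cuL [0.5356 0.3473 0.0559] 0.0007 T: [0.5351 0.3461] S [0.5381 0.3447]
blR [0.6337 0.0078 0.0542] 0.0006 T: [0.6342 0.0081] S [0.6325 0.0085]
blL [0.6599 0.3352 0.0511] 0.0002 T: [0.6593 0.3343] S [0.6617 0.3326]
tape [ 0.55255117 -0.18945645  0.018     ] bear [ 0.54381165 -0.27960552  0.012     ]
```

Both views agree to within about 1 mm. A, B, C and D have terminal heights of 0.096–0.098, so they are the mid cans; the long one reads 0.123 and the short one 0.070. The rack yaw is −0.080. With rack x as u and rack y as v, its origin lies at u=0.574, v=0.224.

Plan: grip each can about mid-height with the tool tilted 45° back, then pitch −90° about the jaw axis to lay it down, so the tool ends 45° forward.

```bash
cat >> h.py <<'E'
from scipy.spatial.transform import Rotation as Ro
TH=-0.080; U=np.array([np.cos(TH),np.sin(TH),0]); V=np.array([-np.sin(TH),np.cos(TH),0])
def crad(i): return U*.574+V*(.224+(i-2.5)*.084)+np.array([0,0,.055])
def Rt(phi,a):  # a>0 points back (towards robot), a<0 forward
    e=np.array([np.cos(phi),np.sin(phi),0]);y=np.array([-np.sin(phi),np.cos(phi),0]);k=np.array([0,0,1.])
    z=-np.sin(a)*e-np.cos(a)*k; return np.stack([np.cross(y,z),y,z],1)
def go(p,R,st=None):
    s=st or robot.read_state(); R0=Ro.from_rotvec(s["orientation"]).as_matrix()
    d=np.array(p)-s["tool_pos"]; r=Ro.from_matrix(R0.T@R).as_rotvec()
    print("now",s["tool_pos"].round(4),"q",s["q"].round(2),"t",round(s["t"],2),"F",s["force"].round(1),"op",round(s["opening"],4))
    print("turn rv(tool)",r.round(4),"|",np.linalg.norm(r).round(3)," shift after turn(tool mm)",(R.T@d*1e3).round(1)," shift before turn",(R0.T@d*1e3).round(1),"world",(d*1e3).round(1))
E
python3 - <<'E'
from h import *
for i in range(1,5): print(crad(i).round(4))
go([.6345,-.237,.22],Rt(0,0)); print(Rt(0,0))
E
```

```text
[0.58   0.0518 0.055 ]
[0.5867 0.1355 0.055 ]
[0.5934 0.2193 0.055 ]
[0.6001 0.303  0.055 ]
now [0.176  0.5734 0.2323] q [ 1.19  0.13  1.49  0.    1.52 -0.09] t 0.3 F [ 0.2  0.1 -0. ] op 0.0931
turn rv(tool) [-6.000e-04 -2.000e-04 -2.978e-01] | 0.298  shift after turn(tool mm) [-458.5 -810.4   12.3]  shift before turn [-676.2 -640.2   12.6] world [ 458.5 -810.4  -12.3]
[[-1. -0. -0.]
 [-0.  1. -0.]
 [ 0.  0. -1.]]
```

>>> step_arm([
  {"az":-0.1,"grip":90},
  {"az":-0.1,"grip":90},
  {"az":-0.098,"grip":90},
  {"tx":-23,"ty":-40.5,"grip":90},
  {"tx":-23,"ty":-40.5,"grip":90},
  {"tx":-23,"ty":-40.5,"grip":90},
  {"tx":-23,"ty":-40.5,"grip":90},
  {"tx":-23,"ty":-40.5,"grip":90},
  {"tx":-23,"ty":-40.5,"grip":90},
  {"tx":-23,"ty":-40.5,"grip":90},
  {"tx":-23,"ty":-40.5,"grip":90},
  {"tx":-23,"ty":-40.5,"grip":90},
  {"tx":-23,"ty":-40.5,"grip":90},
  {"tx":-23,"ty":-40.5,"grip":90},
  {"tx":-23,"ty":-40.5,"grip":90},
  {"tx":-23,"ty":-40.5,"grip":90},
  {"tx":-23,"ty":-40.5,"grip":90},
  {"tx":-23,"ty":-40.5,"grip":90},
  {"tx":-23,"ty":-40.5,"grip":90},
  {"tx":-23,"ty":-40.5,"grip":90},
], squeeze=25)

```text
schema error: expected keys tx, ty, tz, ax, ay, az, grip
```

>>> step_arm([
  {"tx":-23,"ty":-40.5,"grip":90},
  {"tx":-23,"ty":-40.5,"grip":90},
  {"tx":-23,"ty":-40.5,"grip":90},
  {"ay":0.131,"grip":90},
  {"ay":0.131,"grip":90},
  {"ay":0.131,"grip":90},
  {"ay":0.131,"grip":90},
  {"ay":0.131,"grip":90},
  {"ay":0.13,"grip":90},
  {"grip":90},
  {"grip":90},
])

```text
schema error: expected keys tx, ty, tz, ax, ay, az, grip
```

```bash
python3 - <<'E'
from h import *
go([.6345,-.237,.055],Rt(0,.785)) 
c=cam("scene"); cv2.imwrite("pics/s1.png",c["frame"])
E
```

```text
now [0.176  0.5734 0.2323] q [ 1.19  0.13  1.49  0.    1.52 -0.09] t 0.3 F [ 0.2  0.1 -0. ] op 0.0931
turn rv(tool) [ 0.1163  0.7789 -0.2826] | 0.837  shift after turn(tool mm) [-449.7 -810.4 -198.7]  shift before turn [-676.2 -640.1  177.6] world [ 458.5 -810.4 -177.3]
```

View pics/s1.png

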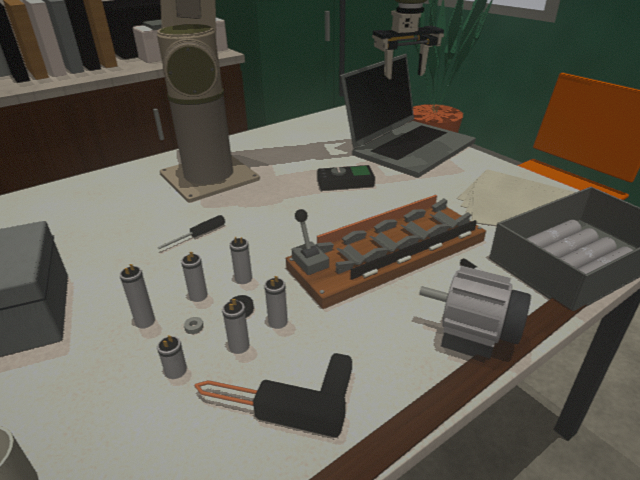

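The scene is unchanged. Every row needs all seven keys, so I'll resend.

>>> step_arm([
  {"tx":0,"ty":0,"tz":0,"ax":0,"ay":0,"az":-0.1,"grip":90},
  {"tx":0,"ty":0,"tz":0,"ax":0,"ay":0,"az":-0.1,"grip":90},
  {"tx":0,"ty":0,"tz":0,"ax":0,"ay":0,"az":-0.098,"grip":90},
  {"tx":-23,"ty":-40.5,"tz":0,"ax":0,"ay":0,"az":0,"grip":90},
  {"tx":-23,"ty":-40.5,"tz":0,"ax":0,"ay":0,"az":0,"grip":90},
  {"tx":-23,"ty":-40.5,"tz":0,"ax":0,"ay":0,"az":0,"grip":90},
  {"tx":-23,"ty":-40.5,"tz":0,"ax":0,"ay":0,"az":0,"grip":90},
  {"tx":-23,"ty":-40.5,"tz":0,"ax":0,"ay":0,"az":0,"grip":90},
  {"tx":-23,"ty":-40.5,"tz":0,"ax":0,"ay":0,"az":0,"grip":90},
  {"tx":-23,"ty":-40.5,"tz":0,"ax":0,"ay":0,"az":0,"grip":90},
  {"tx":-23,"ty":-40.5,"tz":0,"ax":0,"ay":0,"az":0,"grip":90},
  {"tx":-23,"ty":-40.5,"tz":0,"ax":0,"ay":0,"az":0,"grip":90},
  {"tx":-23,"ty":-40.5,"tz":0,"ax":0,"ay":0,"az":0,"grip":90},
  {"tx":-23,"ty":-40.5,"tz":0,"ax":0,"ay":0,"az":0,"grip":90},
  {"tx":-23,"ty":-40.5,"tz":0,"ax":0,"ay":0,"az":0,"grip":90},
  {"tx":-23,"ty":-40.5,"tz":0,"ax":0,"ay":0,"az":0,"grip":90},
  {"tx":-23,"ty":-40.5,"tz":0,"ax":0,"ay":0,"az":0,"grip":90},
  {"tx":-23,"ty":-40.5,"tz":0,"ax":0,"ay":0,"az":0,"grip":90},
], squeeze=25)

```text
t: 2.15
tool_pos: [0.5219, -0.0358, 0.2328]
orientation: [0.0, 3.141, 0.0]
force: [0.5, 0.5, 0.1]
opening: 0.0602
```

>>> step_arm([
  {"tx":-23,"ty":-40.5,"tz":0,"ax":0,"ay":0,"az":0,"grip":90},
  {"tx":-23,"ty":-40.5,"tz":0,"ax":0,"ay":0,"az":0,"grip":90},
  {"tx":-23,"ty":-40.5,"tz":0,"ax":0,"ay":0,"az":0,"grip":90},
  {"tx":-23,"ty":-40.5,"tz":0,"ax":0,"ay":0,"az":0,"grip":90},
  {"tx":-23,"ty":-40.5,"tz":0,"ax":0,"ay":0,"az":0,"grip":90},
  {"tx":0,"ty":0,"tz":0,"ax":0,"ay":0.131,"az":0,"grip":90},
  {"tx":0,"ty":0,"tz":0,"ax":0,"ay":0.131,"az":0,"grip":90},
  {"tx":0,"ty":0,"tz":0,"ax":0,"ay":0.131,"az":0,"grip":90},
  {"tx":0,"ty":0,"tz":0,"ax":0,"ay":0.131,"az":0,"grip":90},
  {"tx":0,"ty":0,"tz":0,"ax":0,"ay":0.131,"az":0,"grip":90},
  {"tx":0,"ty":0,"tz":0,"ax":0,"ay":0.13,"az":0,"grip":90},
  {"tx":0,"ty":0,"tz":0,"ax":0,"ay":0,"az":0,"grip":90},
  {"tx":0,"ty":0,"tz":0,"ax":0,"ay":0,"az":0,"grip":90},
])

```text
t: 3.45
tool_pos: [0.6358, -0.2394, 0.2294]
orientation: [0.009, -2.45, 0.006]
force: [-0.1, -0.5, -0.1]
opening: 0.0601
```

```bash
python3 - <<'E'
from h import *
go([.6345,-.237,.055],Rt(0,.785)) 
c=cam("scene"); cv2.imwrite("pics/s2.png",c["frame"])
c=cam("top"); cv2.imwrite("pics/t2.png",c["frame"])
E
```

```text
now [ 0.6358 -0.2394  0.2294] q [-0.32  1.2   0.16 -0.32  2.42 -2.08] t 3.45 F [-0.1 -0.5 -0.1] op 0.0601
turn rv(tool) [-0.007   0.0936  0.0045] | 0.094  shift after turn(tool mm) [-122.3    2.4  124.2]  shift before turn [-110.2    2.8  135.1] world [  -1.3    2.4 -174.4]
```

View pics/s2.png

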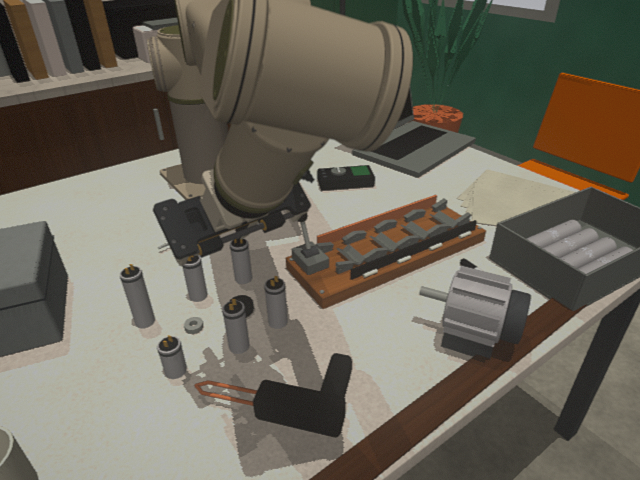

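View pics/t2.png

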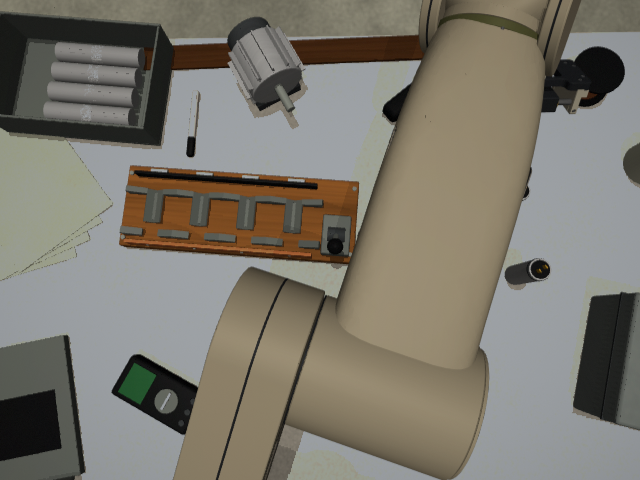

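The arm is nearly stretched here (q3≈0.16) and the back-tilt stopped short. I'll test the forward-tilt pose to get joint data, then fit a small kinematic model.

>>> step_arm([
  {"tx":0,"ty":0,"tz":0,"ax":0,"ay":-0.14,"az":0,"grip":90},
  {"tx":0,"ty":0,"tz":0,"ax":0,"ay":-0.14,"az":0,"grip":90},
  {"tx":0,"ty":0,"tz":0,"ax":0,"ay":-0.14,"az":0,"grip":90},
  {"tx":0,"ty":0,"tz":0,"ax":0,"ay":-0.14,"az":0,"grip":90},
  {"tx":0,"ty":0,"tz":0,"ax":0,"ay":-0.14,"az":0,"grip":90},
])

```text
t: 4.05
tool_pos: [0.6385, -0.2432, 0.241]
orientation: [0.019, -3.058, 0.016]
force: [-0.1, -0.7, 0.5]
opening: 0.0604
```

```bash
python3 - <<'E'
from h import *
s=robot.read_state(); print(s["q"].tolist(),s["tool_pos"].tolist(),s["orientation"].tolist())
E
```

```text
[-0.41564567843064937, 0.4304037205721286, 1.1200656007148426, -0.04383041041240986, 1.663421510937346, -2.001226537914921] [0.6384574267480116, -0.2431573378282912, 0.24103800904621103] [0.018817491947735004, -3.0576117690900437, 0.015657788564485332]
```

>>> step_arm([
  {"tx":0,"ty":0,"tz":0,"ax":0,"ay":-0.14,"az":0,"grip":90},
  {"tx":0,"ty":0,"tz":0,"ax":0,"ay":-0.14,"az":0,"grip":90},
  {"tx":0,"ty":0,"tz":0,"ax":0,"ay":-0.14,"az":0,"grip":90},
  {"tx":0,"ty":0,"tz":0,"ax":0,"ay":-0.14,"az":0,"grip":90},
  {"tx":0,"ty":0,"tz":0,"ax":0,"ay":-0.14,"az":0,"grip":90},
  {"tx":0,"ty":0,"tz":0,"ax":0,"ay":-0.14,"az":0,"grip":90},
  {"tx":0,"ty":0,"tz":0,"ax":0,"ay":0,"az":0,"grip":90},
  {"tx":0,"ty":0,"tz":0,"ax":0,"ay":0,"az":0,"grip":90},
])

```text
t: 4.85
tool_pos: [0.6371, -0.2437, 0.237]
orientation: [-0.018, 2.4, -0.004]
force: [0.3, -0.3, 1.0]
opening: 0.0598
```

```bash
python3 - <<'E'
from h import *
s=robot.read_state(); print(s["q"].tolist(),s["tool_pos"].tolist(),s["orientation"].tolist())
E
```

```text
[-0.668939055959782, -0.1895775847673217, 1.9699647086460994, 0.6019594591862778, 0.8362996825184542, -2.5449274444403427] [0.6371141075846865, -0.24368085441624912, 0.2370461392163117] [-0.017939289562323123, 2.4004990865305085, -0.0041036756751957615]
```

```bash
cat > kin.py <<'E'
import numpy as np, itertools
from scipy.optimize import least_squares
from scipy.spatial.transform import Rotation as Ro
Rz=lambda a:Ro.from_euler('z',a); Ry=lambda a:Ro.from_euler('y',a)
D=[([1.18763606,.131151697,1.48926276,-1e-5,1.52297209,-.0854005919],[.17581165,.57311087,.23160214],[-.465932613,-3.10643675,.00274420465]),
([-0.41564567843064937,0.4304037205721286,1.1200656007148426,-0.04383041041240986,1.663421510937346,-2.001226537914921],[0.6384574267480116,-0.2431573378282912,0.24103800904621103],[0.018817491947735004,-3.0576117690900437,0.015657788564485332]),
([-0.668939055959782,-0.1895775847673217,1.9699647086460994,0.6019594591862778,0.8362996825184542,-2.5449274444403427],[0.6371141075846865,-0.24368085441624912,0.2370461392163117],[-0.017939289562323123,2.4004990865305085,-0.0041036756751957615])]
def fk(q,P,sg):
    a,h,b,L1,c,L2,L3,ey,r6,o3=P
    R=Rz(q[0]); p=R.apply([a,0,h]); R=R*Ry(q[1]); p=p+R.apply([c*0,b,L1]); R=R*Ry(q[2]+0*o3); p=p+R.apply([c,0,L2])
    R=R*Rz(sg[0]*q[3])*Ry(q[4]); p=p+R.apply([0,ey*0,L3]); R=R*Rz(sg[1]*q[5]+r6); return p,R
def res(P,sg):
    o=[]
    for q,t,r in D:
        p,R=fk(q,P,sg); o+=list((p-np.array(t))*10); o+=list((R.inv()*Ro.from_rotvec(r)).as_rotvec())
    return o+list(1e-3*(np.array(P)))
if __name__=="__main__":
    for sg in itertools.product((1,-1),(1,-1)):
      for r6 in (0,1.57,-1.57,3.14):
        s=least_squares(res,[0,.4,.05,.4,0,.4,.25,0,r6,0],args=(sg,)); 
        if s.cost<.05: print(sg,s.cost.round(7),s.x.round(4).tolist())
E
python3 kin.py
```

```text
(1, 1) 1.6e-06 [0.0, 0.3181, 0.0512, 0.3691, 0.0616, 0.5534, 0.3635, -0.0, 1.5708, 0.0]
(1, 1) 1.6e-06 [0.0, 0.3181, 0.0512, 0.3691, 0.0616, 0.5534, 0.3635, -0.0, 1.5708, 0.0]
(1, 1) 1.6e-06 [0.0, 0.3181, 0.0512, 0.3691, 0.0616, 0.5534, 0.3635, 0.0, 1.5708, 0.0]
(1, 1) 1.6e-06 [0.0, 0.3181, 0.0512, 0.3691, 0.0616, 0.5534, 0.3635, 0.0, 1.5708, 0.0]
```

The model fits well. Next, check the pick and place poses for reachability.

```bash
cat >> kin.py <<'E'
P0=[0,.3181,.0512,.3691,.0616,.5534,.3635,0,1.5708,0]
lo=np.array([-2.96,-.89,.02,-1.34,0,-2.66]);hi=np.array([2.96,2.26,2.5,4.48,2.73,2.66])
def ik(p,R,seeds=None):
    best=None
    for s in seeds or [[np.arctan2(p[1],p[0]),.4,1.2,0,1.5,x] for x in(-1.5,0,1.5)]:
        f=lambda q:np.r_[(fk(q,P0,(1,1))[0]-p)*5,(fk(q,P0,(1,1))[1].inv()*Ro.from_matrix(R)).as_rotvec()]
        o=least_squares(f,np.clip(s,lo+.01,hi-.01),bounds=(lo,hi))
        if best is None or o.cost<best.cost: best=o
    return best.x,np.sqrt(2*best.cost)
E
python3 - <<'E'
from h import *; from kin import ik
F=np.diag([-1,-1,1.])
caps={"A":(.623,-.152),"B":(.6345,-.237),"C":(.4742,-.1432),"D":(.4686,-.2402)}
for flip in(0,1):
  M=F if flip else np.eye(3)
  for k,c in caps.items():
    for phi in(0,.15,.5,.785,1.1):
      o=[]
      for z in(.047,.18):
        q,e=ik(np.array([*c,z]),Rt(phi,.785)@M); o.append((q.round(2).tolist(),round(e,3)))
      if o[0][1]<.01: print(flip,k,phi,*o)
  for i in(1,2,3,4):
    for b in(.6,.785,.9):
      for z in(0,.12):
        q,e=ik(crad(i)+[0,0,z],Rt(TH,-b)@M); print(flip,"cr",i,b,z,q.round(2),round(e,3))
E
```

```text
0 A 0 ([-0.23, 1.25, 0.45, -0.2, 2.21, -1.85], np.float64(0.0)) ([-0.23, 1.14, 0.38, -0.23, 2.38, -1.9], np.float64(0.0))
0 A 0.15 ([-0.19, 1.21, 0.51, -0.28, 2.16, -1.97], np.float64(0.0)) ([-0.19, 1.1, 0.45, -0.33, 2.32, -2.04], np.float64(0.0))
0 A 0.5 ([-0.09, 1.07, 0.74, -0.45, 1.98, -2.21], np.float64(0.0)) ([-0.09, 0.94, 0.69, -0.49, 2.14, -2.3], np.float64(0.0))
0 A 0.785 ([-0.03, 0.94, 0.95, -0.56, 1.81, -2.36], np.float64(0.0)) ([-0.03, 0.8, 0.91, -0.59, 1.96, -2.46], np.float64(0.0))
0 A 1.1 ([0.03, 0.78, 1.2, -0.67, 1.6, -2.5], np.float64(0.0)) ([0.03, 0.62, 1.17, -0.68, 1.75, -2.62], np.float64(0.0))
0 B 0 ([-0.32, 1.46, 0.1, -0.3, 2.32, -2.01], np.float64(0.0)) ([-0.31, 1.36, 0.02, -0.37, 2.48, -2.09], np.float64(0.015))
0 B 0.15 ([-0.28, 1.35, 0.28, -0.37, 2.21, -2.11], np.float64(0.0)) ([-0.28, 1.27, 0.18, -0.44, 2.39, -2.21], np.float64(0.0))
0 B 0.5 ([-0.19, 1.14, 0.63, -0.51, 1.98, -2.32], np.float64(0.0)) ([-0.19, 1.02, 0.58, -0.56, 2.13, -2.42], np.float64(0.0))
0 B 0.785 ([-0.13, 0.97, 0.89, -0.61, 1.78, -2.46], np.float64(0.0)) ([-0.13, 0.84, 0.85, -0.64, 1.92,
[... 5928 characters left out ...]
0
1 cr 3 0.6 0 [ 0.43  0.01  2.09 -0.54  0.57  2.47] 0.0
1 cr 3 0.6 0.12 [ 0.43 -0.18  2.02 -0.39  0.8   2.29] 0.0
1 cr 3 0.785 0 [ 0.43 -0.04  2.19 -0.76  0.43  2.66] 0.083
1 cr 3 0.785 0.12 [ 0.49 -0.25  2.16 -0.69  0.65  2.58] 0.0
1 cr 3 0.9 0 [ 0.4  -0.08  2.24 -0.8   0.34  2.66] 0.174
1 cr 3 0.9 0.12 [ 0.49 -0.29  2.23 -0.8   0.56  2.66] 0.056
1 cr 4 0.6 0 [ 0.58  0.15  1.94 -0.61  0.65  2.65] 0.0
1 cr 4 0.6 0.12 [ 0.58 -0.02  1.88 -0.48  0.85  2.47] 0.0
1 cr 4 0.785 0 [ 0.56  0.1   2.03 -0.69  0.52  2.66] 0.14
1 cr 4 0.785 0.12 [ 0.62 -0.08  2.   -0.7   0.72  2.66] 0.043
1 cr 4 0.9 0 [ 0.75  0.24  2.04 -1.34  0.71 -2.66] 0.187
1 cr 4 0.9 0.12 [ 0.6  -0.13  2.06 -0.74  0.64  2.66] 0.128
```

Unflipped picks and placings are all reachable. The geometry rules out the 45° body at cradle 1, because the lever ball would be in the way. So the first can goes to cradle 2, and I'll re-grip it with a vertical tool to move it to cradle 1. Can A comes first.

```bash
cat >> h.py <<'E'
CAPS={"A":(.623,-.1522),"B":(.6345,-.2371),"C":(.4742,-.1432),"D":(.4686,-.2402)}
def check(c,names,z=.097,th=6):
    b,_=brass(c["frame"])
    for k in names:
        p=np.array(proj(c,[*CAPS[k],z])); n=[q for q,a in b if np.hypot(*(np.array(q)-p))<th]
        print(k,"exp",p.round(1),"seen",np.mean(n,0).round(1) if n else None)
def pick_pose(k,phi,a,zg=.047):
    R=Rt(phi,a); return np.array([*CAPS[k],zg])+.005*R[:,2],R
E
python3 - <<'E'
from h import *
c=cam("scene"); cv2.imwrite("pics/s3.png",c["frame"]); check(c,"ABCD")
p,R=pick_pose("A",.3,.87); print(p); go(p+[0,0,.15],R)
E
```

```text
A exp [274.  280.4] seen [273.8 280.8]
B exp [232.3 304.3] seen [232.3 304.1]
C exp [237.9 239.2] seen [237.7 239.8]
D exp [189.4 255.8] seen [189.9 256.3]
[ 0.61934904 -0.15332937  0.04377587]
now [ 0.6389 -0.2444  0.2391] q [-0.67 -0.19  1.97  0.6   0.84 -2.55] t 4.9 F [-0.2  0.2  0.8] op 0.0601
turn rv(tool) [ 0.0093  1.5994 -0.3205] | 1.631  shift after turn(tool mm) [-39.9  92.8  23. ]  shift before turn [43.6 91.7 20.3] world [-19.6  91.  -45.3]
```

>>> step_arm([
  {"tx":14,"ty":30,"tz":0,"ax":0,"ay":0,"az":0,"grip":90},
  {"tx":14,"ty":30,"tz":0,"ax":0,"ay":0,"az":0,"grip":90},
  {"tx":14,"ty":30,"tz":0,"ax":0,"ay":0,"az":0,"grip":90},
  {"tx":0,"ty":0,"tz":0,"ax":0,"ay":0.133,"az":-0.0267,"grip":90},
  {"tx":0,"ty":0,"tz":0,"ax":0,"ay":0.133,"az":-0.0267,"grip":90},
  {"tx":0,"ty":0,"tz":0,"ax":0,"ay":0.133,"az":-0.0267,"grip":90},
  {"tx":0,"ty":0,"tz":0,"ax":0,"ay":0.133,"az":-0.0267,"grip":90},
  {"tx":0,"ty":0,"tz":0,"ax":0,"ay":0.133,"az":-0.0267,"grip":90},
  {"tx":0,"ty":0,"tz":0,"ax":0,"ay":0.133,"az":-0.0267,"grip":90},
  {"tx":0,"ty":0,"tz":0,"ax":0,"ay":0.133,"az":-0.0267,"grip":90},
  {"tx":0,"ty":0,"tz":0,"ax":0,"ay":0.133,"az":-0.0267,"grip":90},
  {"tx":0,"ty":0,"tz":0,"ax":0,"ay":0.133,"az":-0.0267,"grip":90},
  {"tx":0,"ty":0,"tz":0,"ax":0,"ay":0.133,"az":-0.0267,"grip":90},
  {"tx":0,"ty":0,"tz":0,"ax":0,"ay":0.133,"az":-0.0267,"grip":90},
  {"tx":0,"ty":0,"tz":0,"ax":0,"ay":0.133,"az":-0.0267,"grip":90},
  {"tx":0,"ty":0,"tz":0,"ax":0,"ay":0,"az":0,"grip":90},
  {"tx":0,"ty":0,"tz":0,"ax":0,"ay":0,"az":0,"grip":90},
])

```text
t: 6.6
tool_pos: [0.6075, -0.1535, 0.2034]
orientation: [0.346, -2.253, 0.148]
force: [-0.3, 0.3, 0.3]
opening: 0.0601
```

```bash
python3 - <<'E'
from h import *
p,R=pick_pose("A",.3,.87); go(p+[0,0,.13],R)
E
```

```text
now [ 0.6075 -0.1535  0.2034] q [-0.14  1.05  0.52 -0.46  2.33 -2.21] t 6.6 F [-0.3  0.3  0.3] op 0.0601
turn rv(tool) [0.0048 0.0032 0.0072] | 0.009  shift after turn(tool mm) [-30.   -3.4  10.4]  shift before turn [-30.   -3.6  10.5] world [ 11.9   0.1 -29.7]
```

>>> step_arm([
  {"tx":-30,"ty":-3.5,"tz":10.5,"ax":0.005,"ay":0.003,"az":0.007,"grip":90},
  {"tx":0,"ty":0,"tz":0,"ax":0,"ay":0,"az":0,"grip":90},
  {"tx":-20,"ty":0,"tz":16.8,"ax":0,"ay":0,"az":0,"grip":90},
  {"tx":-20,"ty":0,"tz":16.8,"ax":0,"ay":0,"az":0,"grip":90},
  {"tx":0,"ty":0,"tz":0,"ax":0,"ay":0,"az":0,"grip":90},
  {"tx":0,"ty":0,"tz":0,"ax":0,"ay":0,"az":0,"grip":90},
])

```text
t: 7.2
tool_pos: [0.6188, -0.1539, 0.128]
orientation: [0.341, -2.255, 0.156]
force: [0.7, 0.2, 0.4]
opening: 0.06
```

```bash
python3 - <<'E'
from h import *
p,R=pick_pose("A",.3,.87); go(p,R)
c=cam("scene"); cv2.imwrite("pics/s4.png",cv2.resize(c["frame"][130:390,80:420],None,fx=2.2,fy=2.2))
E
```

```text
now [ 0.6188 -0.1539  0.128 ] q [-0.14  1.16  0.49 -0.43  2.26 -2.15] t 7.2 F [0.7 0.2 0.4] op 0.06
turn rv(tool) [0.0011 0.0045 0.0004] | 0.005  shift after turn(tool mm) [-64.8   0.3  53.8]  shift before turn [-64.6   0.2  54.1] world [  0.6   0.5 -84.2]
```

View pics/s4.png

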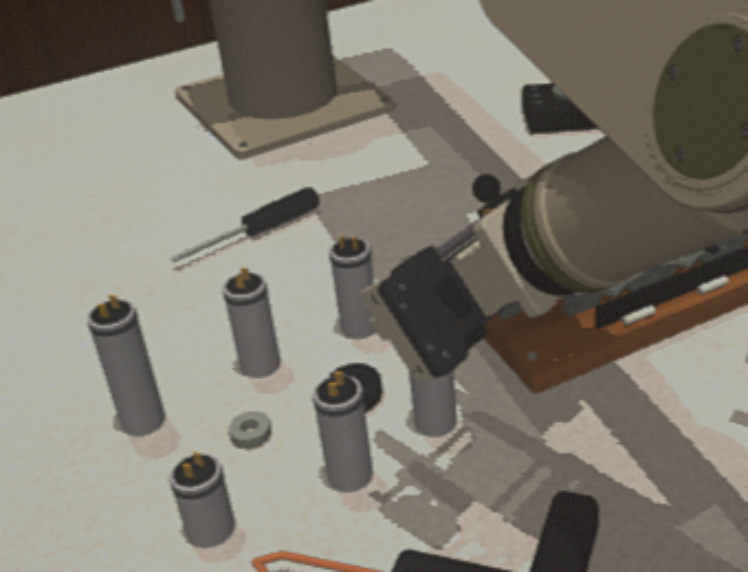

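The gripper is over A, at about (430,390) in the crop, with its body clear of B and the lever. Descend and close.

>>> step_arm([
  {"tx":-16.2,"ty":0,"tz":13.5,"ax":0,"ay":0.005,"az":0,"grip":90},
  {"tx":-16.2,"ty":0,"tz":13.5,"ax":0,"ay":0,"az":0,"grip":90},
  {"tx":-16.2,"ty":0,"tz":13.5,"ax":0,"ay":0,"az":0,"grip":90},
  {"tx":-16.2,"ty":0,"tz":13.5,"ax":0,"ay":0,"az":0,"grip":90},
  {"tx":0,"ty":0,"tz":0,"ax":0,"ay":0,"az":0,"grip":90},
  {"tx":0,"ty":0,"tz":0,"ax":0,"ay":0,"az":0,"grip":90},
])

```text
t: 7.85
tool_pos: [0.6173, -0.1529, 0.0377]
orientation: [0.342, -2.242, 0.154]
force: [-0.4, 0.1, 0.7]
opening: 0.0603
```

```bash
python3 - <<'E'
from h import *
p,R=pick_pose("A",.3,.87); go(p,R)
E
```

```text
now [ 0.6173 -0.1529  0.0377] q [-0.14  1.27  0.48 -0.41  2.18 -2.11] t 7.85 F [-0.4  0.1  0.7] op 0.0603
turn rv(tool) [ 0.003  -0.0078  0.0041] | 0.009  shift after turn(tool mm) [ 3.5 -1.  -5.3]  shift before turn [ 3.5 -1.  -5.3] world [ 2.  -0.4  6.1]
```

>>> step_arm([
  {"tx":3.5,"ty":-1,"tz":-5,"ax":0,"ay":0,"az":0,"grip":90},
  {"tx":0,"ty":0,"tz":0,"ax":0,"ay":0,"az":0,"grip":180},
  {"tx":0,"ty":0,"tz":0,"ax":0,"ay":0,"az":0,"grip":180},
  {"tx":0,"ty":0,"tz":0,"ax":0,"ay":0,"az":0,"grip":180},
  {"tx":0,"ty":0,"tz":0,"ax":0,"ay":0,"az":0,"grip":180},
  {"tx":0,"ty":0,"tz":0,"ax":0,"ay":0,"az":0,"grip":180},
  {"tx":0,"ty":0,"tz":0,"ax":0,"ay":0,"az":0,"grip":180},
], squeeze=30)

```text
t: 8.55
tool_pos: [0.6202, -0.1534, 0.0457]
orientation: [0.342, -2.246, 0.155]
force: [0.3, 1.6, 5.3]
opening: 0.0352
```

```bash
cat >> h.py <<'E'
import json
def save_grasp(k):
    s=robot.read_state(); R0=Ro.from_rotvec(s["orientation"]); off=R0.inv().apply(np.array([*CAPS[k],.045])-s["tool_pos"])
    off[1]=0; ax=R0.inv().apply([0,0,1]); json.dump([off.tolist(),ax.tolist()],open("grasp.json","w")); print("off",off.round(4),"axis",ax.round(3))
def place_pose(i,dz=0.):
    off,ax=json.load(open("grasp.json")); off=np.array(off); a=np.arctan2(ax[2]*-1,ax[0]) # can axis = cos a... in tool xz
    # want R: R@ax=-U ; R y = V
    y=V; t=-U; ax=np.array(ax); ax[1]=0; ax/=np.linalg.norm(ax)
    B=np.stack([ax,[0,1,0],np.cross(ax,[0,1,0])],1); W=np.stack([t,y,np.cross(t,y)],1); R=W@B.T
    return crad(i)+[0,0,dz]-R@off,R
E
python3 - <<'E'
from h import *
save_grasp("A"); p,R=place_pose(2); print(p,R.round(3)); go([*robot.read_state()["tool_pos"][:2],.2],Rt(.3,.87))
E
```

```text
off [-0.0025  0.     -0.0019] axis [ 0.767  0.004 -0.641]
[0.5860472  0.13559991 0.05191937] [[-0.765  0.08   0.639]
 [ 0.061  0.997 -0.051]
 [-0.641  0.    -0.767]]
now [ 0.6202 -0.1534  0.0457] q [-0.14  1.27  0.47 -0.41  2.19 -2.11] t 8.55 F [0.3 1.6 5.3] op 0.0352
turn rv(tool) [ 0.0021 -0.0047  0.003 ] | 0.006  shift after turn(tool mm) [118.    0.  -99.5]  shift before turn [118.4   0.6 -99. ] world [  0.    0.  154.3]
```

>>> step_arm([
  {"tx":12,"ty":0,"tz":-10,"ax":0,"ay":0,"az":0,"grip":180},
  {"tx":27,"ty":0,"tz":-22.5,"ax":0,"ay":0,"az":0,"grip":180},
  {"tx":27,"ty":0,"tz":-22.5,"ax":0,"ay":0,"az":0,"grip":180},
  {"tx":27,"ty":0,"tz":-22.5,"ax":0,"ay":0,"az":0,"grip":180},
  {"tx":27,"ty":0,"tz":-22.5,"ax":0,"ay":0,"az":0,"grip":180},
  {"tx":0,"ty":0,"tz":0,"ax":0,"ay":0,"az":0,"grip":180},
  {"tx":0,"ty":0,"tz":0,"ax":0,"ay":0,"az":0,"grip":180},
])

```text
t: 9.25
tool_pos: [0.6207, -0.1544, 0.2026]
orientation: [0.342, -2.249, 0.156]
force: [-0.5, -0.2, -2.8]
opening: 0.0354
```

```bash
python3 - <<'E'
from h import *
p,R=place_pose(2,.12);go(p,R)
c=cam("scene"); cv2.imwrite("pics/s5.png",c["frame"]); check(c,"BCD")
E
```

```text
now [ 0.6207 -0.1544  0.2026] q [-0.14  1.12  0.41 -0.48  2.37 -2.23] t 9.25 F [-0.5 -0.2 -2.8] op 0.0354
turn rv(tool) [-0.0342 -1.5476  0.4207] | 1.604  shift after turn(tool mm) [ 63.9 286.3 -13.5]  shift before turn [-58.  287.1 -20.2] world [-34.6 290.  -30.6]
B exp [232.3 304.3] seen [232.1 304.1]
C exp [237.9 239.2] seen [237.8 239.6]
D exp [189.4 255.8] seen [189.5 256.2]
```

View pics/s5.png

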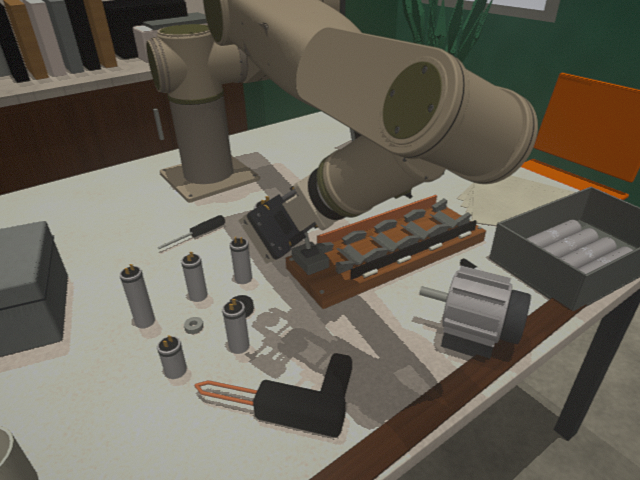

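The can is lifted and the other cans have not moved. Pitch it over.

>>> step_arm([
  {"tx":0,"ty":0,"tz":0,"ax":-0.003,"ay":-0.129,"az":0.035,"grip":180},
  {"tx":0,"ty":0,"tz":0,"ax":-0.003,"ay":-0.129,"az":0.035,"grip":180},
  {"tx":0,"ty":0,"tz":0,"ax":-0.003,"ay":-0.129,"az":0.035,"grip":180},
  {"tx":0,"ty":0,"tz":0,"ax":-0.003,"ay":-0.129,"az":0.035,"grip":180},
  {"tx":0,"ty":0,"tz":0,"ax":-0.003,"ay":-0.129,"az":0.035,"grip":180},
  {"tx":0,"ty":0,"tz":0,"ax":-0.003,"ay":-0.129,"az":0.035,"grip":180},
  {"tx":0,"ty":0,"tz":0,"ax":-0.003,"ay":-0.129,"az":0.035,"grip":180},
  {"tx":0,"ty":0,"tz":0,"ax":-0.003,"ay":-0.129,"az":0.035,"grip":180},
  {"tx":0,"ty":0,"tz":0,"ax":-0.003,"ay":-0.129,"az":0.035,"grip":180},
  {"tx":0,"ty":0,"tz":0,"ax":-0.003,"ay":-0.129,"az":0.035,"grip":180},
  {"tx":0,"ty":0,"tz":0,"ax":-0.003,"ay":-0.129,"az":0.035,"grip":180},
  {"tx":0,"ty":0,"tz":0,"ax":-0.003,"ay":-0.129,"az":0.035,"grip":180},
  {"tx":0,"ty":0,"tz":0,"ax":0,"ay":0,"az":0,"grip":180},
  {"tx":0,"ty":0,"tz":0,"ax":0,"ay":0,"az":0,"grip":180},
])

```text
t: 10.7
tool_pos: [0.6184, -0.1538, 0.1987]
orientation: [0.099, 2.454, -0.031]
force: [0.9, -0.7, -1.2]
opening: 0.0354
```

```bash
python3 - <<'E'
from h import *
p,R=place_pose(2,.12);go(p,R)
E
```

```text
now [ 0.6184 -0.1538  0.1987] q [-0.46 -0.32  2.12  0.37  0.72 -2.15] t 10.7 F [ 0.9 -0.7 -1.2] op 0.0354
turn rv(tool) [ 0.0023 -0.01   -0.0016] | 0.01  shift after turn(tool mm) [ 59.6 285.9 -14.9]  shift before turn [ 60.2 285.8 -13.7] world [-32.3 289.4 -26.8]
```

>>> step_arm([
  {"tx":10,"ty":47.6,"tz":-2.4,"ax":0,"ay":-0.01,"az":0,"grip":180},
  {"tx":10,"ty":47.6,"tz":-2.4,"ax":0,"ay":0,"az":0,"grip":180},
  {"tx":10,"ty":47.6,"tz":-2.4,"ax":0,"ay":0,"az":0,"grip":180},
  {"tx":10,"ty":47.6,"tz":-2.4,"ax":0,"ay":0,"az":0,"grip":180},
  {"tx":10,"ty":47.6,"tz":-2.4,"ax":0,"ay":0,"az":0,"grip":180},
  {"tx":10,"ty":47.6,"tz":-2.4,"ax":0,"ay":0,"az":0,"grip":180},
  {"tx":0,"ty":0,"tz":0,"ax":0,"ay":0,"az":0,"grip":180},
  {"tx":0,"ty":0,"tz":0,"ax":0,"ay":0,"az":0,"grip":180},
])

```text
t: 11.5
tool_pos: [0.5895, 0.1378, 0.1766]
orientation: [0.092, 2.436, -0.033]
force: [-0.5, -0.3, -2.0]
opening: 0.0354
```

```bash
python3 - <<'E'
from h import *
p,R=place_pose(2,.002);go(p,R)
c=cam("scene"); cv2.imwrite("pics/s6.png",cv2.resize(c["frame"][80:320,200:520],None,fx=2.4,fy=2.4))
E
```

```text
now [0.5895 0.1378 0.1766] q [ 0.28 -0.37  2.21 -0.38  0.66 -0.99] t 11.5 F [-0.5 -0.3 -2. ] op 0.0354
turn rv(tool) [0.0033 0.0079 0.0034] | 0.009  shift after turn(tool mm) [81.2 -2.5 92.1]  shift before turn [81.9 -2.5 91.4] world [  -3.5   -2.2 -122.7]
```

View pics/s6.png

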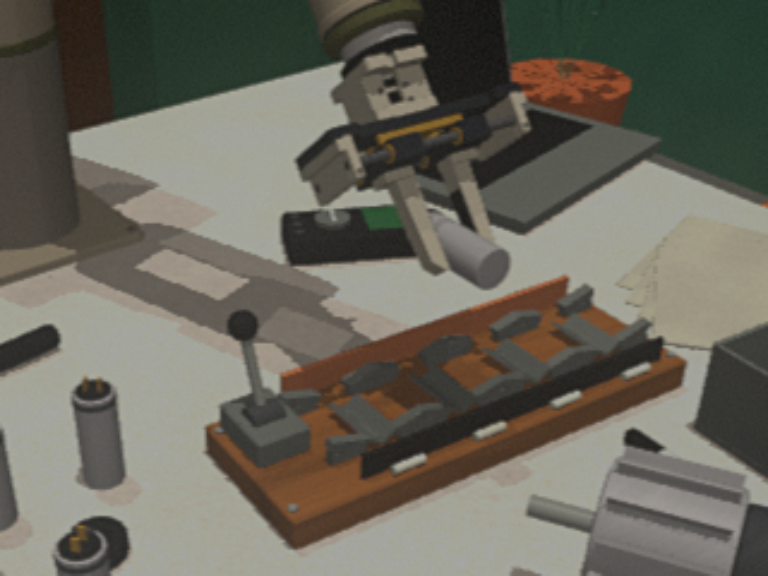

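The can is held level over cradle 2 with its plain end towards the black stop. Descend to just above the cradle.

>>> step_arm([
  {"tx":15,"ty":-0.5,"tz":17,"ax":0.003,"ay":0.008,"az":0.003,"grip":180},
  {"tx":15,"ty":-0.5,"tz":17,"ax":0,"ay":0,"az":0,"grip":180},
  {"tx":15,"ty":-0.5,"tz":17,"ax":0,"ay":0,"az":0,"grip":180},
  {"tx":15,"ty":-0.5,"tz":17,"ax":0,"ay":0,"az":0,"grip":180},
  {"tx":15,"ty":-0.5,"tz":17,"ax":0,"ay":0,"az":0,"grip":180},
  {"tx":0,"ty":0,"tz":0,"ax":0,"ay":0,"az":0,"grip":180},
  {"tx":0,"ty":0,"tz":0,"ax":0,"ay":0,"az":0,"grip":180},
])

```text
t: 12.25
tool_pos: [0.5857, 0.1311, 0.0616]
orientation: [0.106, 2.445, -0.038]
force: [0.0, -0.5, -2.2]
opening: 0.0355
```

```bash
python3 - <<'E'
from h import *
p,R=place_pose(2,.001);go(p,R)
E
```

```text
now [0.5857 0.1311 0.0616] q [ 0.27 -0.16  2.28 -0.58  0.42 -0.75] t 12.25 F [ 0.  -0.5 -2.2] op 0.0355
turn rv(tool) [-0.004  -0.0017 -0.0053] | 0.007  shift after turn(tool mm) [5.5 4.5 6.7]  shift before turn [5.6 4.5 6.6] world [ 0.4  4.5 -8.7]
```

>>> step_arm([
  {"tx":0,"ty":4.5,"tz":0,"ax":-0.004,"ay":-0.002,"az":-0.005,"grip":180},
  {"tx":2.8,"ty":0,"tz":3.3,"ax":0,"ay":0,"az":0,"grip":180},
  {"tx":2.8,"ty":0,"tz":3.3,"ax":0,"ay":0,"az":0,"grip":180},
  {"tx":0,"ty":0,"tz":0,"ax":0,"ay":0,"az":0,"grip":180},
  {"tx":0,"ty":0,"tz":0,"ax":0,"ay":0,"az":0,"grip":180},
])

```text
t: 12.75
tool_pos: [0.586, 0.137, 0.0534]
orientation: [0.095, 2.441, -0.034]
force: [1.6, -4.9, 1.7]
opening: 0.0353
```

```bash
python3 - <<'E'
from h import *
p,R=place_pose(2,.001);go(p,R)
E
```

```text
now [0.586  0.137  0.0534] q [ 0.28 -0.13  2.28 -0.62  0.4  -0.71] t 12.75 F [ 1.6 -4.9  1.7] op 0.0353
turn rv(tool) [0.0021 0.0026 0.0011] | 0.003  shift after turn(tool mm) [ 0.2 -1.4  0.5]  shift before turn [ 0.2 -1.4  0.5] world [ 0.1 -1.4 -0.5]
```

>>> step_arm([
  {"tx":0,"ty":-1,"tz":0,"ax":0,"ay":0,"az":0,"grip":180},
  {"tx":0,"ty":0,"tz":0,"ax":0,"ay":0,"az":0,"grip":105},
  {"tx":0,"ty":0,"tz":0,"ax":0,"ay":0,"az":0,"grip":105},
  {"tx":0,"ty":0,"tz":0,"ax":0,"ay":0,"az":0,"grip":105},
  {"tx":0,"ty":0,"tz":0,"ax":0,"ay":0,"az":0,"grip":105},
  {"tx":-12,"ty":0,"tz":-14,"ax":0,"ay":0,"az":0,"grip":105},
  {"tx":-24,"ty":0,"tz":-28,"ax":0,"ay":0,"az":0,"grip":105},
  {"tx":-24,"ty":0,"tz":-28,"ax":0,"ay":0,"az":0,"grip":105},
  {"tx":-24,"ty":0,"tz":-28,"ax":0,"ay":0,"az":0,"grip":105},
  {"tx":0,"ty":0,"tz":0,"ax":0,"ay":0,"az":0,"grip":105},
])

```text
t: 13.75
tool_pos: [0.5899, 0.1373, 0.1897]
orientation: [0.096, 2.432, -0.028]
force: [0.4, -0.8, 0.7]
opening: 0.0545
```

```bash
python3 - <<'E'
from h import *
from kin import ik
for i in (1,2): print(ik(crad(i)+U*.004,Rt(TH,0)))
go(crad(2)+U*.004+[0,0,.12],Rt(TH,0))
c=cam("scene"); cv2.imwrite("pics/s7.png",cv2.resize(c["frame"][80:320,200:520],None,fx=2.4,fy=2.4)); check(c,"BCD")
E
```

```text
(array([ 5.06637169e-04,  2.47158668e-01,  1.69350447e+00, -1.22925084e-14,
        1.20092951e+00, -1.49029336e+00]), np.float64(4.165154796880785e-14))
(array([ 1.40458123e-01,  2.95863374e-01,  1.63506008e+00, -3.97905114e-16,
        1.21066920e+00, -1.35034188e+00]), np.float64(3.284736349038501e-15))
now [0.5899 0.1373 0.1897] q [ 0.28 -0.39  2.2  -0.36  0.68 -1.01] t 13.75 F [ 0.4 -0.8  0.7] op 0.0545
turn rv(tool) [0.0061 0.7074 0.0014] | 0.707  shift after turn(tool mm) [-1.  -2.  14.7]  shift before turn [ 8.8 -2.1 11.8] world [  0.8  -2.1 -14.7]
B exp [232.3 304.3] seen [232.2 303.8]
C exp [237.9 239.2] seen [237.8 239.4]
D exp [189.4 255.8] seen [189.6 256.2]
```

View pics/s7.png

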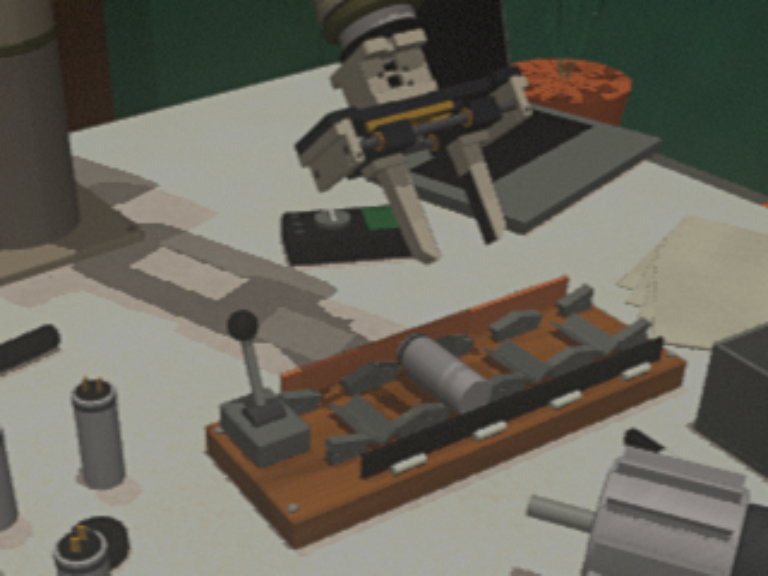

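The can lies well in cradle 2. Turn the tool vertical and re-grip it.

>>> step_arm([
  {"tx":0,"ty":0,"tz":0,"ax":0.001,"ay":0.118,"az":0,"grip":105},
  {"tx":0,"ty":0,"tz":0,"ax":0.001,"ay":0.118,"az":0,"grip":105},
  {"tx":0,"ty":0,"tz":0,"ax":0.001,"ay":0.118,"az":0,"grip":105},
  {"tx":0,"ty":0,"tz":0,"ax":0.001,"ay":0.118,"az":0,"grip":105},
  {"tx":0,"ty":0,"tz":0,"ax":0.001,"ay":0.118,"az":0,"grip":105},
  {"tx":0,"ty":0,"tz":0,"ax":0.001,"ay":0.117,"az":0,"grip":105},
  {"tx":-2,"ty":-2,"tz":40,"ax":0,"ay":0,"az":0,"grip":105},
  {"tx":0,"ty":0,"tz":0,"ax":0,"ay":0,"az":0,"grip":105},
  {"tx":0,"ty":0,"tz":0,"ax":0,"ay":0,"az":0,"grip":105},
])

```text
t: 14.7
tool_pos: [0.5858, 0.1335, 0.1386]
orientation: [-0.125, -3.124, 0.008]
force: [0.7, -0.1, 1.1]
opening: 0.0547
```

```bash
python3 - <<'E'
from h import *
go(crad(2)+U*.006+[0,0,-.003],Rt(TH,0))
E
```

```text
now [0.5858 0.1335 0.1386] q [ 0.14  0.21  1.57 -0.    1.37 -1.35] t 14.7 F [ 0.7 -0.1  1.1] op 0.0547
turn rv(tool) [-0.0058 -0.0153  0.0002] | 0.016  shift after turn(tool mm) [-6.7  2.1 86.6]  shift before turn [-8.   2.6 86.5] world [  6.8   1.6 -86.6]
```

>>> step_arm([
  {"tx":-7,"ty":2,"tz":20,"ax":-0.006,"ay":-0.015,"az":0,"grip":105},
  {"tx":0,"ty":0,"tz":22,"ax":0,"ay":0,"az":0,"grip":105},
  {"tx":0,"ty":0,"tz":22,"ax":0,"ay":0,"az":0,"grip":105},
  {"tx":0,"ty":0,"tz":20,"ax":0,"ay":0,"az":0,"grip":105},
  {"tx":0,"ty":0,"tz":0,"ax":0,"ay":0,"az":0,"grip":105},
  {"tx":0,"ty":0,"tz":0,"ax":0,"ay":0,"az":0,"grip":105},
])

```text
t: 15.3
tool_pos: [0.5951, 0.1356, 0.0585]
orientation: [0.124, 3.133, 0.002]
force: [0.0, 0.7, 0.4]
opening: 0.0548
```

```bash
python3 - <<'E'
from h import *
go(crad(2)+U*.006+[0,0,-.003],Rt(TH,0))
c=cam("top"); cv2.imwrite("pics/t8.png",cv2.resize(c["frame"][140:290,100:370],None,fx=2.9,fy=2.9))
E
```

```text
now [0.5951 0.1356 0.0585] q [ 0.14  0.3   1.63  0.    1.21 -1.35] t 15.3 F [0.  0.7 0.4] op 0.0548
turn rv(tool) [0.0018 0.0057 0.0009] | 0.006  shift after turn(tool mm) [ 2.4 -0.7  6.5]  shift before turn [ 2.4 -0.7  6.5] world [-2.4 -0.5 -6.5]
```

View pics/t8.png

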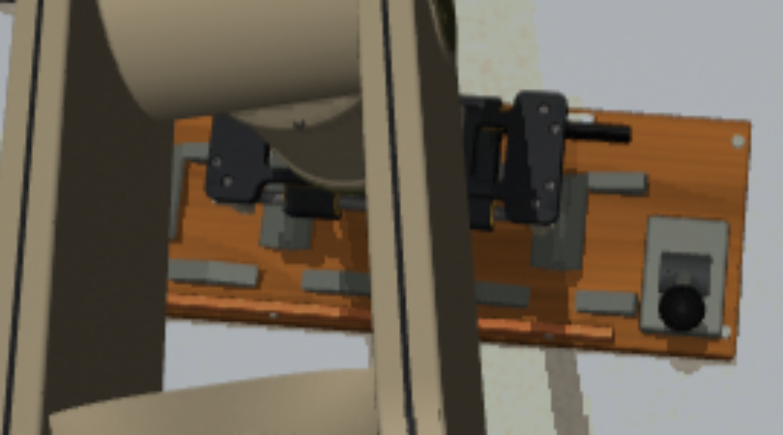

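The gripper straddles the can. The body's near edge (row ≈225) is well clear of the ball's row (≈307). Finish the descent and grip.

>>> step_arm([
  {"tx":0,"ty":0,"tz":6,"ax":0.002,"ay":0.006,"az":0.001,"grip":105},
  {"tx":0,"ty":0,"tz":0,"ax":0,"ay":0,"az":0,"grip":180},
  {"tx":0,"ty":0,"tz":0,"ax":0,"ay":0,"az":0,"grip":180},
  {"tx":0,"ty":0,"tz":0,"ax":0,"ay":0,"az":0,"grip":180},
  {"tx":0,"ty":0,"tz":0,"ax":0,"ay":0,"az":0,"grip":180},
  {"tx":0,"ty":0,"tz":0,"ax":0,"ay":0,"az":0,"grip":180},
])

```text
t: 15.95
tool_pos: [0.5953, 0.1353, 0.0515]
orientation: [-0.126, -3.138, 0.0]
force: [-0.3, -0.2, 1.1]
opening: 0.0352
```

```bash
python3 - <<'E'
from h import *
s=robot.read_state()
go(s["tool_pos"]-V*.084+[0,0,.0],Rt(TH,0))
E
```

```text
now [0.5953 0.1353 0.0515] q [ 0.14  0.31  1.62 -0.    1.21 -1.35] t 15.95 F [-0.3 -0.2  1.1] op 0.0352
turn rv(tool) [-0.0002 -0.0009 -0.0005] | 0.001  shift after turn(tool mm) [  0. -84.   0.]  shift before turn [ -0. -84.   0.] world [ -6.7 -83.7   0. ]
```

>>> step_arm([
  {"tx":0,"ty":0,"tz":-20,"ax":0,"ay":0,"az":0,"grip":180},
  {"tx":0,"ty":0,"tz":-25,"ax":0,"ay":0,"az":0,"grip":180},
  {"tx":0,"ty":-42,"tz":0,"ax":0,"ay":0,"az":0,"grip":180},
  {"tx":0,"ty":-42,"tz":0,"ax":0,"ay":0,"az":0,"grip":180},
  {"tx":0,"ty":0,"tz":0,"ax":0,"ay":0,"az":0,"grip":180},
  {"tx":0,"ty":0,"tz":15,"ax":0,"ay":0,"az":0,"grip":180},
  {"tx":0,"ty":0,"tz":15,"ax":0,"ay":0,"az":0,"grip":180},
  {"tx":0,"ty":0,"tz":0,"ax":0,"ay":0,"az":0,"grip":180},
  {"tx":0,"ty":0,"tz":0,"ax":0,"ay":0,"az":0,"grip":180},
])

```text
t: 16.85
tool_pos: [0.5871, 0.0525, 0.0644]
orientation: [-0.124, -3.135, 0.0]
force: [-0.1, 0.8, -1.9]
opening: 0.0352
```

```bash
python3 - <<'E'
from h import *
go(np.array([.5953,.1353,.0515])-V*.084+[0,0,.0],Rt(TH,0))
c=cam("top"); cv2.imwrite("pics/t9.png",cv2.resize(c["frame"][140:290,100:370],None,fx=2.9,fy=2.9))
c=cam("scene"); cv2.imwrite("pics/s9.png",cv2.resize(c["frame"][80:320,200:520],None,fx=2.4,fy=2.4)); check(c,"BCD")
E
```

```text
now [0.5871 0.0525 0.0644] q [ 0.    0.25  1.67 -0.    1.22 -1.49] t 16.85 F [-0.1  0.8 -1.9] op 0.0352
turn rv(tool) [-0.0004 -0.0044  0.0008] | 0.005  shift after turn(tool mm) [-1.6 -0.8 12.9]  shift before turn [-1.6 -0.8 12.9] world [  1.5  -0.9 -12.9]
B exp [232.3 304.3] seen [232.2 303.8]
C exp [237.9 239.2] seen [237.8 239.4]
D exp [189.4 255.8] seen [189.5 256.2]
```

View pics/s9.png

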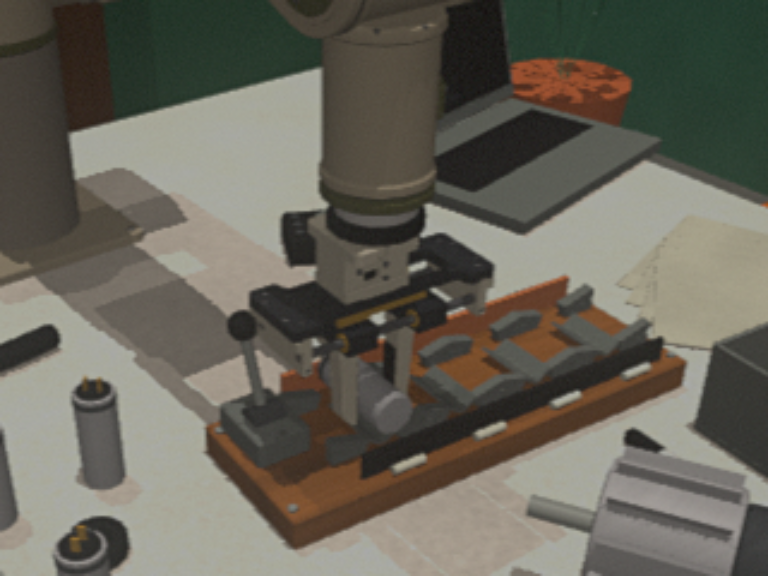

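It is over cradle 1 and the lever has not been touched. Lower, release and rise.

>>> step_arm([
  {"tx":0,"ty":-0.8,"tz":6,"ax":0,"ay":0,"az":0,"grip":180},
  {"tx":0,"ty":0,"tz":6,"ax":0,"ay":0,"az":0,"grip":180},
  {"tx":0,"ty":0,"tz":0,"ax":0,"ay":0,"az":0,"grip":180},
  {"tx":0,"ty":0,"tz":0,"ax":0,"ay":0,"az":0,"grip":110},
  {"tx":0,"ty":0,"tz":0,"ax":0,"ay":0,"az":0,"grip":110},
  {"tx":0,"ty":0,"tz":0,"ax":0,"ay":0,"az":0,"grip":110},
  {"tx":0,"ty":0,"tz":0,"ax":0,"ay":0,"az":0,"grip":110},
  {"tx":0,"ty":0,"tz":-15,"ax":0,"ay":0,"az":0,"grip":110},
  {"tx":0,"ty":0,"tz":-40,"ax":0,"ay":0,"az":0,"grip":110},
  {"tx":0,"ty":0,"tz":-45,"ax":0,"ay":0,"az":0,"grip":110},
  {"tx":0,"ty":0,"tz":-45,"ax":0,"ay":0,"az":0,"grip":90},
  {"tx":0,"ty":0,"tz":0,"ax":0,"ay":0,"az":0,"grip":90},
])

```text
t: 18.15
tool_pos: [0.5928, 0.0508, 0.2094]
orientation: [0.126, 3.126, 0.0]
force: [1.6, -0.5, 0.6]
opening: 0.0594
```

```bash
python3 - <<'E'
from h import *
p,R=pick_pose("B",.5,.87); go(p+[0,0,.16],R)
c=cam("scene"); cv2.imwrite("pics/s10.png",cv2.resize(c["frame"][80:320,200:520],None,fx=2.4,fy=2.4)); check(c,"BCD")
E
```

```text
now [0.5928 0.0508 0.2094] q [-0.    0.12  1.55 -0.    1.47 -1.49] t 18.15 F [ 1.6 -0.5  0.6] op 0.0594
turn rv(tool) [ 0.2498  0.8576 -0.5447] | 1.046  shift after turn(tool mm) [  63.6 -272.6   84.1]  shift before turn [ -61.4 -285.7    6.2] world [  38.3 -289.7   -5.7]
B exp [232.3 304.3] seen [232.2 303.8]
C exp [237.9 239.2] seen [237.8 239.6]
D exp [189.4 255.8] seen [189.5 256.2]
```

View pics/s10.png

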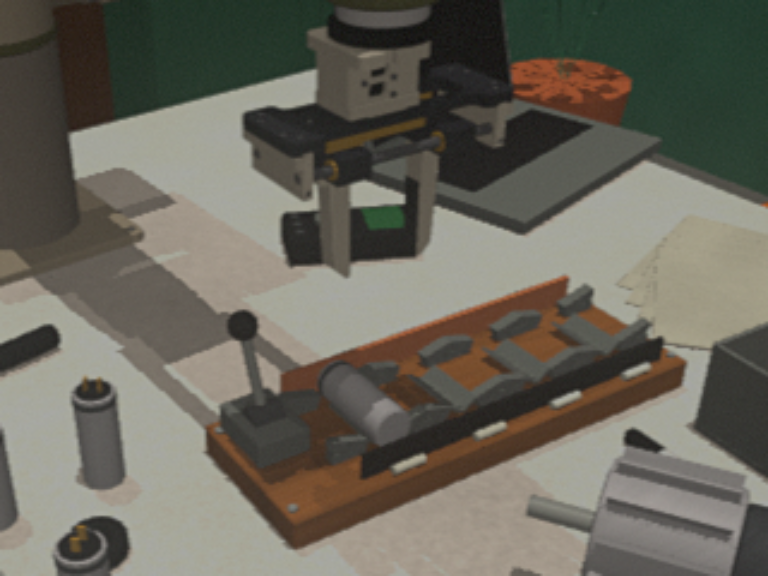

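Can A lies in cradle 1. Now B.

>>> step_arm([
  {"tx":-10,"ty":-47.5,"tz":0,"ax":0,"ay":0,"az":0,"grip":90},
  {"tx":-10,"ty":-47.5,"tz":0,"ax":0,"ay":0,"az":0,"grip":90},
  {"tx":-10,"ty":-47.5,"tz":0,"ax":0,"ay":0,"az":0,"grip":90},
  {"tx":-10,"ty":-47.5,"tz":0,"ax":0,"ay":0,"az":0,"grip":90},
  {"tx":-10,"ty":-47.5,"tz":0,"ax":0,"ay":0,"az":0,"grip":90},
  {"tx":-10,"ty":-47.5,"tz":0,"ax":0,"ay":0,"az":0,"grip":90},
  {"tx":0,"ty":0,"tz":0,"ax":0,"ay":0,"az":-0.145,"grip":90},
  {"tx":0,"ty":0,"tz":0,"ax":0,"ay":0,"az":-0.145,"grip":90},
  {"tx":0,"ty":0,"tz":0,"ax":0,"ay":0,"az":-0.145,"grip":90},
  {"tx":0,"ty":0,"tz":0,"ax":0,"ay":0,"az":-0.145,"grip":90},
  {"tx":0,"ty":0,"tz":0,"ax":0,"ay":0.109,"az":0,"grip":90},
  {"tx":0,"ty":0,"tz":0,"ax":0,"ay":0.109,"az":0,"grip":90},
  {"tx":0,"ty":0,"tz":0,"ax":0,"ay":0.109,"az":0,"grip":90},
  {"tx":0,"ty":0,"tz":0,"ax":0,"ay":0.109,"az":0,"grip":90},
  {"tx":0,"ty":0,"tz":0,"ax":0,"ay":0.109,"az":0,"grip":90},
  {"tx":0,"ty":0,"tz":0,"ax":0,"ay":0.109,"az":0,"grip":90},
  {"tx":0,"ty":0,"tz":0,"ax":0,"ay":0.109,"az":0,"grip":90},
  {"tx":0,"ty":0,"tz":0,"ax":0,"ay":0.109,"az":0,"grip":90},
  {"tx":0,"ty":0,"tz":0,"ax":0,"ay":0,"az":0,"grip":90},
  {"tx":0,"ty":0,"tz":0,"ax":0,"ay":0,"az":0,"grip":90},
])

```text
t: 20.2
tool_pos: [0.625, -0.2377, 0.1961]
orientation: [0.566, -2.209, 0.26]
force: [0.0, -0.1, 0.6]
opening: 0.0602
```

```bash
python3 - <<'E'
from h import *
p,R=pick_pose("B",.5,.87); go(p+[0,0,.08],R)
c=cam("scene"); check(c,"BCD")
E
```

```text
now [ 0.625  -0.2377  0.1961] q [-0.18  1.06  0.52 -0.64  2.2  -2.46] t 20.2 F [ 0.  -0.1  0.6] op 0.0602
turn rv(tool) [ 0.002  -0.0043  0.0027] | 0.005  shift after turn(tool mm) [-58.4  -4.   42.9]  shift before turn [-58.6  -4.2  42.7] world [  6.1  -1.2 -72.3]
B exp [232.3 304.3] seen [232.3 304.1]
C exp [237.9 239.2] seen None
D exp [189.4 255.8] seen [189.7 256.2]
```

>>> step_arm([
  {"tx":-29,"ty":-4,"tz":21.5,"ax":0.002,"ay":-0.004,"az":0.003,"grip":90},
  {"tx":-29,"ty":0,"tz":21.5,"ax":0,"ay":0,"az":0,"grip":90},
  {"tx":0,"ty":0,"tz":0,"ax":0,"ay":0,"az":0,"grip":90},
  {"tx":0,"ty":0,"tz":0,"ax":0,"ay":0,"az":0,"grip":90},
])

```text
t: 20.65
tool_pos: [0.6311, -0.2403, 0.1299]
orientation: [0.562, -2.219, 0.266]
force: [1.1, -1.3, 0.8]
opening: 0.0602
```

```bash
python3 - <<'E'
from h import *
p,R=pick_pose("B",.5,.87); go(p,R)
c=cam("scene"); cv2.imwrite("pics/s11.png",cv2.resize(c["frame"][130:390,80:420],None,fx=2.2,fy=2.2))
E
```

```text
now [ 0.6311 -0.2403  0.1299] q [-0.18  1.13  0.53 -0.6   2.13 -2.4 ] t 20.65 F [ 1.1 -1.3  0.8] op 0.0602
turn rv(tool) [-0.0013  0.003  -0.0048] | 0.006  shift after turn(tool mm) [-66.3   1.2  55. ]  shift before turn [-66.1   1.6  55.2] world [ -0.    1.4 -86.2]
```

View pics/s11.png

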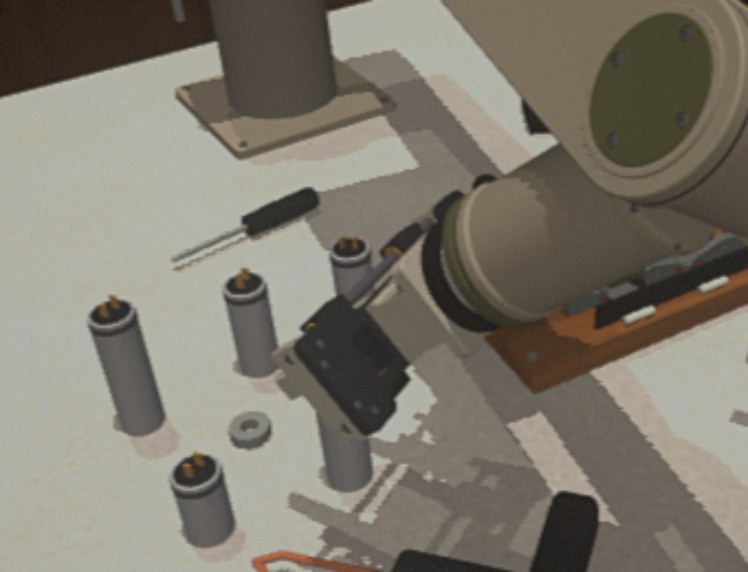

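Lined up over B, at about (345,440). Descend.

>>> step_arm([
  {"tx":-16,"ty":1.4,"tz":13.2,"ax":0,"ay":0,"az":-0.005,"grip":90},
  {"tx":-16,"ty":0,"tz":13.2,"ax":0,"ay":0,"az":0,"grip":90},
  {"tx":-16,"ty":0,"tz":13.2,"ax":0,"ay":0,"az":0,"grip":90},
  {"tx":-14,"ty":0,"tz":12,"ax":0,"ay":0,"az":0,"grip":90},
  {"tx":0,"ty":0,"tz":0,"ax":0,"ay":0,"az":0,"grip":90},
  {"tx":0,"ty":0,"tz":0,"ax":0,"ay":0,"az":0,"grip":90},
])

```text
t: 21.3
tool_pos: [0.6303, -0.238, 0.045]
orientation: [0.569, -2.212, 0.262]
force: [-0.1, 0.5, 1.3]
opening: 0.06
```

```bash
python3 - <<'E'
from h import *
p,R=pick_pose("B",.5,.87); go(p,R)
E
```

```text
now [ 0.6303 -0.238   0.045 ] q [-0.18  1.22  0.54 -0.57  2.05 -2.34] t 21.3 F [-0.1  0.5  1.3] op 0.06
turn rv(tool) [-0.0002 -0.0016  0.0032] | 0.004  shift after turn(tool mm) [-1.2 -1.3  0.6]  shift before turn [-1.2 -1.3  0.6] world [ 0.9 -0.9 -1.3]
```

>>> step_arm([
  {"tx":-1,"ty":-1,"tz":0.5,"ax":0,"ay":0,"az":0,"grip":180},
  {"tx":0,"ty":0,"tz":0,"ax":0,"ay":0,"az":0,"grip":180},
  {"tx":0,"ty":0,"tz":0,"ax":0,"ay":0,"az":0,"grip":180},
  {"tx":0,"ty":0,"tz":0,"ax":0,"ay":0,"az":0,"grip":180},
  {"tx":0,"ty":0,"tz":0,"ax":0,"ay":0,"az":0,"grip":180},
  {"tx":0,"ty":0,"tz":0,"ax":0,"ay":0,"az":0,"grip":180},
])

```text
t: 21.9
tool_pos: [0.6321, -0.2388, 0.0463]
orientation: [0.568, -2.215, 0.264]
force: [0.4, 2.3, 5.2]
opening: 0.0356
```

```bash
python3 - <<'E'
from h import *
save_grasp("B"); go([*robot.read_state()["tool_pos"][:2],.2],Rt(.5,.87))
E
```

```text
off [-0.0029  0.     -0.0014] axis [ 0.764 -0.    -0.646]
now [ 0.6321 -0.2388  0.0463] q [-0.18  1.23  0.53 -0.57  2.05 -2.34] t 21.9 F [0.4 2.3 5.2] op 0.0356
turn rv(tool) [-0.0019  0.0012  0.0013] | 0.003  shift after turn(tool mm) [117.5   0.  -99.1]  shift before turn [117.4  -0.  -99.3] world [  0.    0.  153.7]
```

>>> step_arm([
  {"tx":12,"ty":0,"tz":-10,"ax":0,"ay":0,"az":0,"grip":180},
  {"tx":27,"ty":0,"tz":-22.5,"ax":0,"ay":0,"az":0,"grip":180},
  {"tx":27,"ty":0,"tz":-22.5,"ax":0,"ay":0,"az":0,"grip":180},
  {"tx":27,"ty":0,"tz":-22.5,"ax":0,"ay":0,"az":0,"grip":180},
  {"tx":27,"ty":0,"tz":-22.5,"ax":0,"ay":0,"az":0,"grip":180},
  {"tx":0,"ty":0,"tz":0,"ax":0,"ay":0,"az":0,"grip":180},
  {"tx":0,"ty":0,"tz":0,"ax":0,"ay":0,"az":0,"grip":180},
])

```text
t: 22.6
tool_pos: [0.6315, -0.2396, 0.2029]
orientation: [0.569, -2.217, 0.264]
force: [-0.1, 0.0, -2.0]
opening: 0.0351
```

```bash
python3 - <<'E'
from h import *
p,R=place_pose(2,.12);go(p,R)
E
```

```text
now [ 0.6315 -0.2396  0.2029] q [-0.18  1.08  0.48 -0.64  2.21 -2.48] t 22.6 F [-0.1  0.  -2. ] op 0.0351
turn rv(tool) [-0.0541 -1.5197  0.6428] | 1.651  shift after turn(tool mm) [ 77.9 370.4 -25.5]  shift before turn [-114.1  351.1  -87.3] world [-46.  375.3 -30.8]
```

>>> step_arm([
  {"tx":0,"ty":0,"tz":0,"ax":-0.0045,"ay":-0.1266,"az":0.0536,"grip":180},
  {"tx":0,"ty":0,"tz":0,"ax":-0.0045,"ay":-0.1266,"az":0.0536,"grip":180},
  {"tx":0,"ty":0,"tz":0,"ax":-0.0045,"ay":-0.1266,"az":0.0536,"grip":180},
  {"tx":0,"ty":0,"tz":0,"ax":-0.0045,"ay":-0.1266,"az":0.0536,"grip":180},
  {"tx":0,"ty":0,"tz":0,"ax":-0.0045,"ay":-0.1266,"az":0.0536,"grip":180},
  {"tx":0,"ty":0,"tz":0,"ax":-0.0045,"ay":-0.1266,"az":0.0536,"grip":180},
  {"tx":0,"ty":0,"tz":0,"ax":-0.0045,"ay":-0.1266,"az":0.0536,"grip":180},
  {"tx":0,"ty":0,"tz":0,"ax":-0.0045,"ay":-0.1266,"az":0.0536,"grip":180},
  {"tx":0,"ty":0,"tz":0,"ax":-0.0045,"ay":-0.1266,"az":0.0536,"grip":180},
  {"tx":0,"ty":0,"tz":0,"ax":-0.0045,"ay":-0.1266,"az":0.0536,"grip":180},
  {"tx":0,"ty":0,"tz":0,"ax":-0.0045,"ay":-0.1266,"az":0.0536,"grip":180},
  {"tx":0,"ty":0,"tz":0,"ax":-0.0045,"ay":-0.1266,"az":0.0536,"grip":180},
  {"tx":0,"ty":0,"tz":0,"ax":0,"ay":0,"az":0,"grip":180},
  {"tx":0,"ty":0,"tz":0,"ax":0,"ay":0,"az":0,"grip":180},
])

```text
t: 24.0
tool_pos: [0.6291, -0.2391, 0.1988]
orientation: [0.099, 2.448, -0.035]
force: [0.5, 0.5, -1.2]
opening: 0.0356
```

```bash
python3 - <<'E'
from h import *
p,R=place_pose(2,.12);go(p,R)
E
```

```text
now [ 0.6291 -0.2391  0.1988] q [-0.62 -0.18  2.01  0.5   0.76 -2.38] t 24.0 F [ 0.5  0.5 -1.2] op 0.0356
turn rv(tool) [ 0.0003 -0.0103 -0.0009] | 0.01  shift after turn(tool mm) [ 73.4 370.  -27.1]  shift before turn [ 74.  370.  -26.2] world [-43.7 374.7 -26.7]
```

>>> step_arm([
  {"tx":9.2,"ty":46.3,"tz":-3.2,"ax":0,"ay":-0.01,"az":0,"grip":180},
  {"tx":9.2,"ty":46.3,"tz":-3.2,"ax":0,"ay":0,"az":0,"grip":180},
  {"tx":9.2,"ty":46.3,"tz":-3.2,"ax":0,"ay":0,"az":0,"grip":180},
  {"tx":9.2,"ty":46.3,"tz":-3.2,"ax":0,"ay":0,"az":0,"grip":180},
  {"tx":9.2,"ty":46.3,"tz":-3.2,"ax":0,"ay":0,"az":0,"grip":180},
  {"tx":9.2,"ty":46.3,"tz":-3.2,"ax":0,"ay":0,"az":0,"grip":180},
  {"tx":9.2,"ty":46.3,"tz":-3.2,"ax":0,"ay":0,"az":0,"grip":180},
  {"tx":9.2,"ty":46.3,"tz":-3.2,"ax":0,"ay":0,"az":0,"grip":180},
  {"tx":0,"ty":0,"tz":0,"ax":0,"ay":0,"az":0,"grip":180},
  {"tx":0,"ty":0,"tz":0,"ax":0,"ay":0,"az":0,"grip":180},
])

```text
t: 25.0
tool_pos: [0.5899, 0.1385, 0.1758]
orientation: [0.091, 2.43, -0.037]
force: [-0.2, -0.3, -2.3]
opening: 0.0357
```

```bash
python3 - <<'E'
from h import *
p,R=place_pose(2,.02);go(p,R)
c=cam("scene"); cv2.imwrite("pics/s12.png",cv2.resize(c["frame"][80:320,180:500],None,fx=2.4,fy=2.4)); check(c,"CD")
E
```

```text
now [0.5899 0.1385 0.1758] q [ 0.29 -0.36  2.21 -0.39  0.65 -0.98] t 25.0 F [-0.2 -0.3 -2.3] op 0.0357
turn rv(tool) [0.0012 0.0085 0.0046] | 0.01  shift after turn(tool mm) [70.2 -3.2 76.4]  shift before turn [70.9 -2.9 75.8] world [  -4.5   -2.8 -103.7]
C exp [237.9 239.2] seen [237.8 239.6]
D exp [189.4 255.8] seen [189.5 256.2]
```

View pics/s12.png

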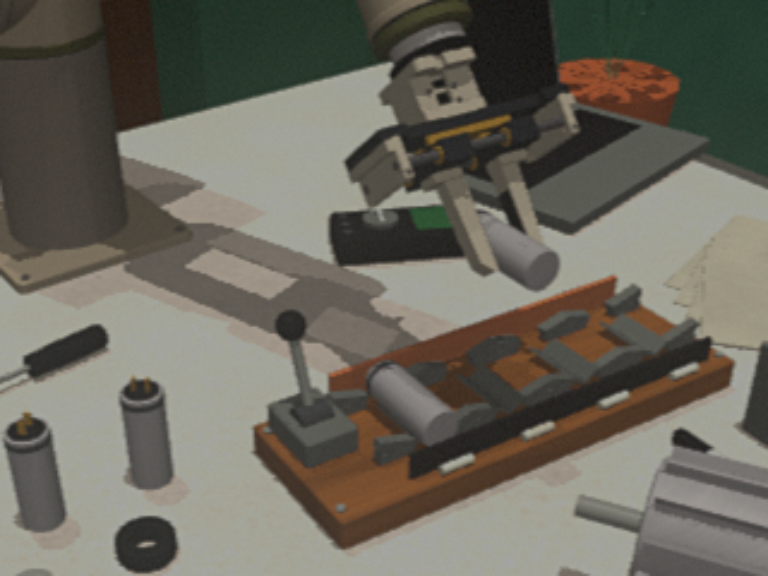

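>>> step_arm([
  {"tx":12,"ty":0,"tz":13,"ax":0.001,"ay":0.008,"az":0.004,"grip":180},
  {"tx":12,"ty":0,"tz":13,"ax":0,"ay":0,"az":0,"grip":180},
  {"tx":12,"ty":0,"tz":13,"ax":0,"ay":0,"az":0,"grip":180},
  {"tx":12,"ty":0,"tz":13,"ax":0,"ay":0,"az":0,"grip":180},
  {"tx":12,"ty":0,"tz":13,"ax":0,"ay":0,"az":0,"grip":180},
  {"tx":10,"ty":0,"tz":10,"ax":0,"ay":0,"az":0,"grip":180},
  {"tx":0,"ty":0,"tz":0,"ax":0,"ay":0,"az":0,"grip":180},
  {"tx":0,"ty":0,"tz":0,"ax":0,"ay":0,"az":0,"grip":180},
])

```text
t: 25.85
tool_pos: [0.5834, 0.1344, 0.07]
orientation: [0.106, 2.441, -0.038]
force: [0.8, -0.3, -2.3]
opening: 0.0354
```

```bash
python3 - <<'E'
from h import *
p,R=place_pose(2,.001);go(p,R)
E
```

```text
now [0.5834 0.1344 0.07  ] q [ 0.28 -0.18  2.28 -0.57  0.44 -0.75] t 25.85 F [ 0.8 -0.3 -2.3] op 0.0354
turn rv(tool) [-0.0037 -0.003  -0.0056] | 0.007  shift after turn(tool mm) [ 9.5  1.4 14.2]  shift before turn [ 9.4  1.4 14.2] world [  2.    1.2 -16.9]
```

>>> step_arm([
  {"tx":4.5,"ty":1.2,"tz":7,"ax":-0.003,"ay":-0.003,"az":-0.005,"grip":180},
  {"tx":5,"ty":0,"tz":7,"ax":0,"ay":0,"az":0,"grip":180},
  {"tx":0,"ty":0,"tz":0,"ax":0,"ay":0,"az":0,"grip":180},
  {"tx":0,"ty":0,"tz":0,"ax":0,"ay":0,"az":0,"grip":180},
])

```text
t: 26.25
tool_pos: [0.5855, 0.1371, 0.0542]
orientation: [0.096, 2.436, -0.034]
force: [-0.2, 0.2, -1.6]
opening: 0.0351
```

```bash
python3 - <<'E'
from h import *
p,R=place_pose(2,.001);go(p,R)
E
```

```text
now [0.5855 0.1371 0.0542] q [ 0.28 -0.14  2.28 -0.63  0.4  -0.69] t 26.25 F [-0.2  0.2 -1.6] op 0.0351
turn rv(tool) [0.0015 0.0018 0.0006] | 0.002  shift after turn(tool mm) [ 0.7 -1.5  0.9]  shift before turn [ 0.7 -1.5  0.9] world [-0.1 -1.5 -1.1]
```

>>> step_arm([
  {"tx":0.5,"ty":-1.5,"tz":0.8,"ax":0,"ay":0,"az":0,"grip":180},
  {"tx":0,"ty":0,"tz":0,"ax":0,"ay":0,"az":0,"grip":105},
  {"tx":0,"ty":0,"tz":0,"ax":0,"ay":0,"az":0,"grip":105},
  {"tx":0,"ty":0,"tz":0,"ax":0,"ay":0,"az":0,"grip":105},
  {"tx":0,"ty":0,"tz":0,"ax":0,"ay":0,"az":0,"grip":105},
  {"tx":-12,"ty":0,"tz":-14,"ax":0,"ay":0,"az":0,"grip":105},
  {"tx":-24,"ty":0,"tz":-28,"ax":0,"ay":0,"az":0,"grip":105},
  {"tx":-24,"ty":0,"tz":-28,"ax":0,"ay":0,"az":0,"grip":105},
  {"tx":-24,"ty":0,"tz":-28,"ax":0,"ay":0,"az":0,"grip":105},
  {"tx":-10,"ty":0,"tz":-12,"ax":0,"ay":0,"az":0,"grip":90},
  {"tx":0,"ty":0,"tz":0,"ax":0,"ay":0,"az":0,"grip":90},
])

```text
t: 27.35
tool_pos: [0.5877, 0.1362, 0.2024]
orientation: [0.096, 2.43, -0.032]
force: [0.7, -0.0, 0.5]
opening: 0.0599
```

```bash
python3 - <<'E'
from h import *
p,R=pick_pose("C",0,.87); go(p+[0,0,.16],R)
c=cam("scene"); cv2.imwrite("pics/s13.png",cv2.resize(c["frame"][80:320,180:500],None,fx=2.4,fy=2.4)); check(c,"CD")
E
```

```text
now [0.5877 0.1362 0.2024] q [ 0.28 -0.41  2.2  -0.35  0.71 -1.02] t 27.35 F [ 0.7 -0.   0.5] op 0.0599
turn rv(tool) [ 0.0102  1.5792 -0.0864] | 1.582  shift after turn(tool mm) [  76.7 -279.4   88.8]  shift before turn [  70.7 -287.7  -63.7] world [-117.3 -279.4    1.4]
C exp [237.9 239.2] seen [237.8 239.4]
D exp [189.4 255.8] seen [189.6 256.1]
```

View pics/s13.png

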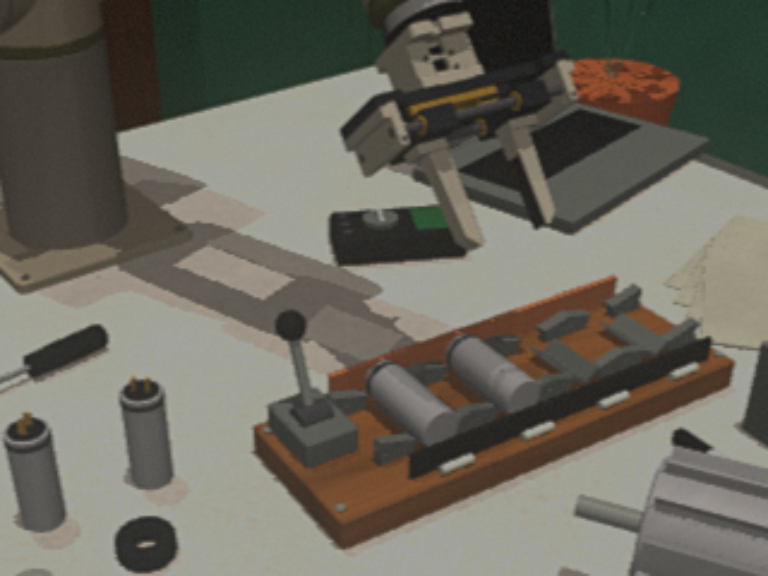

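Two are in. For C, a plane angle of −0.1 keeps the body away from the lever. Turn the tool here first.

>>> step_arm([
  {"tx":0,"ty":0,"tz":0,"ax":0,"ay":0.131,"az":0.001,"grip":90},
  {"tx":0,"ty":0,"tz":0,"ax":0,"ay":0.131,"az":0.001,"grip":90},
  {"tx":0,"ty":0,"tz":0,"ax":0,"ay":0.131,"az":0.001,"grip":90},
  {"tx":0,"ty":0,"tz":0,"ax":0,"ay":0.131,"az":0.001,"grip":90},
  {"tx":0,"ty":0,"tz":0,"ax":0,"ay":0.131,"az":0.001,"grip":90},
  {"tx":0,"ty":0,"tz":0,"ax":0,"ay":0.131,"az":0.001,"grip":90},
  {"tx":0,"ty":0,"tz":0,"ax":0,"ay":0.131,"az":0.001,"grip":90},
  {"tx":0,"ty":0,"tz":0,"ax":0,"ay":0.131,"az":0.001,"grip":90},
  {"tx":0,"ty":0,"tz":0,"ax":0,"ay":0.131,"az":0.001,"grip":90},
  {"tx":0,"ty":0,"tz":0,"ax":0,"ay":0.131,"az":0.001,"grip":90},
  {"tx":0,"ty":0,"tz":0,"ax":0,"ay":0.131,"az":0.001,"grip":90},
  {"tx":0,"ty":0,"tz":0,"ax":0,"ay":0.131,"az":0.001,"grip":90},
  {"tx":0,"ty":0,"tz":0,"ax":0,"ay":0,"az":0,"grip":90},
  {"tx":0,"ty":0,"tz":0,"ax":0,"ay":0,"az":0,"grip":90},
])

```text
t: 28.8
tool_pos: [0.5847, 0.1353, 0.1917]
orientation: [-0.103, -2.265, -0.045]
force: [-0.1, -0.2, 0.3]
opening: 0.0602
```

```bash
python3 - <<'E'
from h import *
p,R=pick_pose("C",-.1,.87); go(p+[0,0,.16],R)
E
```

```text
now [0.5847 0.1353 0.1917] q [ 0.07  1.04  0.57  0.18  2.4  -1.34] t 28.8 F [-0.1 -0.2  0.3] op 0.0602
turn rv(tool) [-0.0093 -0.0051  0.0046] | 0.012  shift after turn(tool mm) [  64.7 -288.1   57.9]  shift before turn [  65.7 -287.3   60.9] world [-114.3 -278.1   12.1]
```

>>> step_arm([
  {"tx":9.2,"ty":-41,"tz":8.4,"ax":-0.009,"ay":-0.005,"az":0.005,"grip":90},
  {"tx":9.2,"ty":-41,"tz":8.3,"ax":0,"ay":0,"az":0,"grip":90},
  {"tx":9.2,"ty":-41,"tz":8.3,"ax":0,"ay":0,"az":0,"grip":90},
  {"tx":9.2,"ty":-41,"tz":8.3,"ax":0,"ay":0,"az":0,"grip":90},
  {"tx":9.2,"ty":-41,"tz":8.3,"ax":0,"ay":0,"az":0,"grip":90},
  {"tx":9.2,"ty":-41,"tz":8.3,"ax":0,"ay":0,"az":0,"grip":90},
  {"tx":9.2,"ty":-41,"tz":8.3,"ax":0,"ay":0,"az":0,"grip":90},
  {"tx":0,"ty":0,"tz":0,"ax":0,"ay":0,"az":0,"grip":90},
  {"tx":0,"ty":0,"tz":0,"ax":0,"ay":0,"az":0,"grip":90},
])

```text
t: 29.7
tool_pos: [0.4722, -0.1423, 0.2121]
orientation: [-0.115, -2.285, -0.052]
force: [1.1, 0.7, -0.1]
opening: 0.0602
```

```bash
python3 - <<'E'
from h import *
p,R=pick_pose("C",-.1,.87); go(p+[0,0,.085],R)
c=cam("scene"); cv2.imwrite("pics/s14.png",cv2.resize(c["frame"][110:390,80:420],None,fx=2.1,fy=2.1)); check(c,"CD")
E
```

```text
now [ 0.4722 -0.1423  0.2121] q [-0.29  0.67  1.08 -0.18  2.23 -1.81] t 29.7 F [ 1.1  0.7 -0.1] op 0.0602
turn rv(tool) [ 0.0001  0.0154 -0.0004] | 0.015  shift after turn(tool mm) [-62.6  -0.7  55. ]  shift before turn [-61.8  -0.7  56. ] world [ -1.8  -0.5 -83.3]
C exp [237.9 239.2] seen [237.7 240. ]
D exp [189.4 255.8] seen [189.9 256.3]
```

View pics/s14.png

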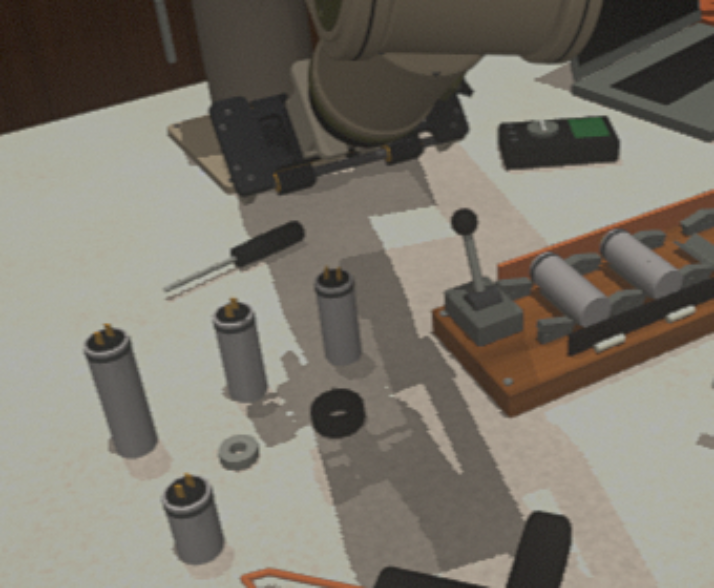

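>>> step_arm([
  {"tx":-31,"ty":-0.5,"tz":27.5,"ax":0,"ay":0.014,"az":0,"grip":90},
  {"tx":-31,"ty":0,"tz":27.5,"ax":0,"ay":0,"az":0,"grip":90},
  {"tx":0,"ty":0,"tz":0,"ax":0,"ay":0,"az":0,"grip":90},
  {"tx":0,"ty":0,"tz":0,"ax":0,"ay":0,"az":0,"grip":90},
])

```text
t: 30.15
tool_pos: [0.4699, -0.1407, 0.1266]
orientation: [-0.109, -2.261, -0.054]
force: [0.4, 0.1, 0.5]
opening: 0.0603
```

```bash
python3 - <<'E'
from h import *
p,R=pick_pose("C",-.1,.87); go(p,R)
c=cam("scene"); cv2.imwrite("pics/s15.png",cv2.resize(c["frame"][110:390,80:420],None,fx=2.1,fy=2.1)); check(c,"CD")
E
```

```text
now [ 0.4699 -0.1407  0.1266] q [-0.29  0.77  1.11 -0.17  2.13 -1.79] t 30.15 F [0.4 0.1 0.5] op 0.0603
turn rv(tool) [-0.0009 -0.0083  0.0031] | 0.009  shift after turn(tool mm) [-63.8  -2.1  52.9]  shift before turn [-64.2  -2.2  52.4] world [  0.5  -2.2 -82.9]
C exp [237.9 239.2] seen [240.6 239.9]
D exp [189.4 255.8] seen [189.7 256.2]
```

View pics/s15.png

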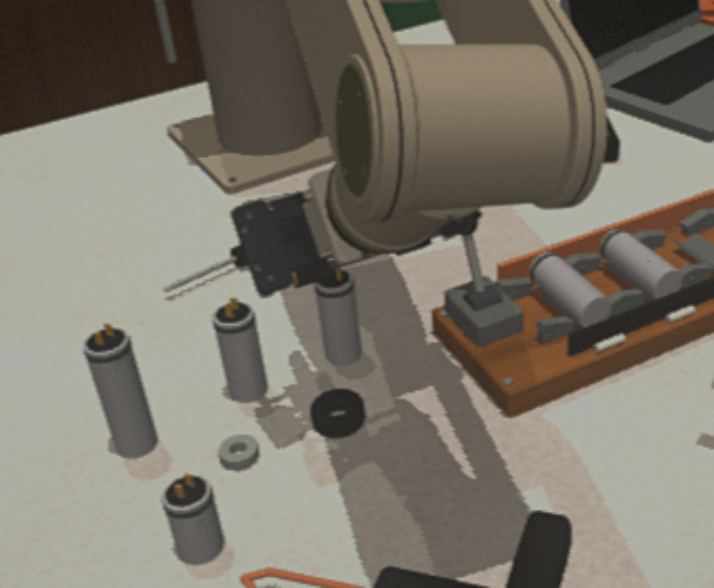

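The lever gap checks out: the body edge is at y≈−0.05 and the ball's edge at −0.035. Descend and check forces.

>>> step_arm([
  {"tx":-16,"ty":-2,"tz":13,"ax":0,"ay":-0.008,"az":0.003,"grip":90},
  {"tx":-16,"ty":0,"tz":13,"ax":0,"ay":0,"az":0,"grip":90},
  {"tx":-16,"ty":0,"tz":13,"ax":0,"ay":0,"az":0,"grip":90},
  {"tx":-12,"ty":0,"tz":10,"ax":0,"ay":0,"az":0,"grip":90},
  {"tx":0,"ty":0,"tz":0,"ax":0,"ay":0,"az":0,"grip":90},
  {"tx":0,"ty":0,"tz":0,"ax":0,"ay":0,"az":0,"grip":90},
])

```text
t: 30.8
tool_pos: [0.4705, -0.1438, 0.0478]
orientation: [-0.115, -2.268, -0.053]
force: [0.2, 0.5, -0.3]
opening: 0.06
```

```bash
python3 - <<'E'
from h import *
p,R=pick_pose("C",-.1,.87); go(p,R)
E
```

```text
now [ 0.4705 -0.1438  0.0478] q [-0.29  0.87  1.11 -0.16  2.02 -1.77] t 30.8 F [ 0.2  0.5 -0.3] op 0.06
turn rv(tool) [ 0.0007 -0.0013 -0.0011] | 0.002  shift after turn(tool mm) [-3.   1.   2.7]  shift before turn [-3.   1.   2.7] world [-0.1  1.  -4. ]
```

>>> step_arm([
  {"tx":-2.5,"ty":1,"tz":2,"ax":0,"ay":0,"az":0,"grip":180},
  {"tx":0,"ty":0,"tz":0,"ax":0,"ay":0,"az":0,"grip":180},
  {"tx":0,"ty":0,"tz":0,"ax":0,"ay":0,"az":0,"grip":180},
  {"tx":0,"ty":0,"tz":0,"ax":0,"ay":0,"az":0,"grip":180},
  {"tx":0,"ty":0,"tz":0,"ax":0,"ay":0,"az":0,"grip":180},
  {"tx":0,"ty":0,"tz":0,"ax":0,"ay":0,"az":0,"grip":180},
])

```text
t: 31.4
tool_pos: [0.4712, -0.143, 0.0453]
orientation: [-0.115, -2.27, -0.053]
force: [0.1, 0.3, 3.3]
opening: 0.0357
```

```bash
python3 - <<'E'
from h import *
save_grasp("C"); go([*robot.read_state()["tool_pos"][:2],.2],Rt(-.1,.87))
E
```

```text
off [-0.0022  0.     -0.002 ] axis [ 0.764 -0.001 -0.645]
now [ 0.4712 -0.143   0.0453] q [-0.29  0.87  1.11 -0.16  2.02 -1.76] t 31.4 F [0.1 0.3 3.3] op 0.0357
turn rv(tool) [ 0.0005  0.0009 -0.0013] | 0.002  shift after turn(tool mm) [118.2   0.  -99.7]  shift before turn [ 1.181e+02 -1.000e-01 -9.980e+01] world [  0.    0.  154.7]
```

>>> step_arm([
  {"tx":12,"ty":0,"tz":-10,"ax":0,"ay":0,"az":0,"grip":180},
  {"tx":27,"ty":0,"tz":-22.5,"ax":0,"ay":0,"az":0,"grip":180},
  {"tx":27,"ty":0,"tz":-22.5,"ax":0,"ay":0,"az":0,"grip":180},
  {"tx":27,"ty":0,"tz":-22.5,"ax":0,"ay":0,"az":0,"grip":180},
  {"tx":27,"ty":0,"tz":-22.5,"ax":0,"ay":0,"az":0,"grip":180},
  {"tx":0,"ty":0,"tz":0,"ax":0,"ay":0,"az":0,"grip":180},
  {"tx":0,"ty":0,"tz":0,"ax":0,"ay":0,"az":0,"grip":180},
])

```text
t: 32.1
tool_pos: [0.4706, -0.1429, 0.2023]
orientation: [-0.116, -2.273, -0.052]
force: [-0.2, 0.2, -1.4]
opening: 0.0349
```

```bash
python3 - <<'E'
from h import *
p,R=place_pose(3,.12);go(p,R)
c=cam("scene"); cv2.imwrite("pics/s16.png",cv2.resize(c["frame"][80:390,80:480],None,fx=1.9,fy=1.9)); check(c,"D")
E
```

```text
now [ 0.4706 -0.1429  0.2023] q [-0.29  0.68  1.08 -0.18  2.23 -1.81] t 32.1 F [-0.2  0.2 -1.4] op 0.0349
turn rv(tool) [ 6.000e-04 -1.568e+00 -2.360e-02] | 1.568  shift after turn(tool mm) [-51.6 370.9  83.2]  shift before turn [-77.9 372.8 -45.7] world [122.5 362.3 -30.2]
D exp [189.4 255.8] seen [189.8 256.3]
```

View pics/s16.png

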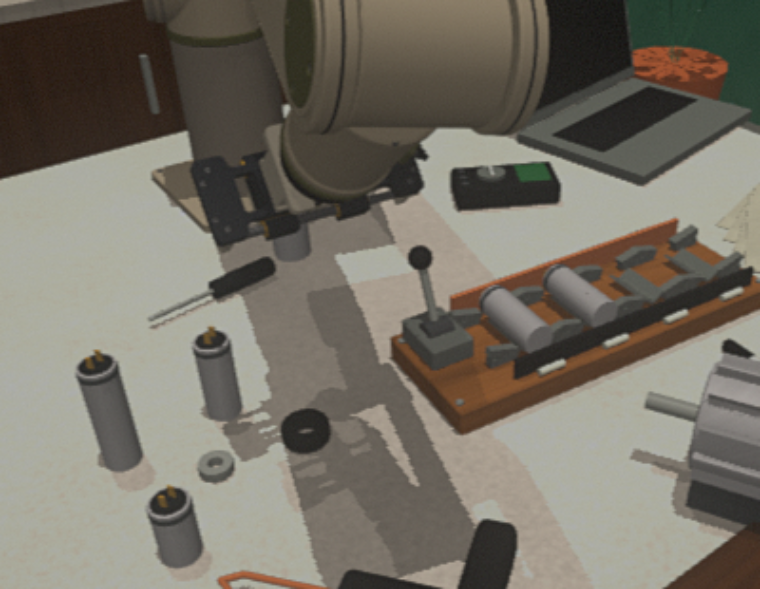

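C is held. Carry it over the rack first, then pitch it there.

>>> step_arm([
  {"tx":12,"ty":0,"tz":-10,"ax":0,"ay":0,"az":0,"grip":180},
  {"tx":-8,"ty":46.6,"tz":-7,"ax":0,"ay":0,"az":0,"grip":180},
  {"tx":-8,"ty":46.6,"tz":-7,"ax":0,"ay":0,"az":0,"grip":180},
  {"tx":-8,"ty":46.6,"tz":-7,"ax":0,"ay":0,"az":0,"grip":180},
  {"tx":-8,"ty":46.6,"tz":-7,"ax":0,"ay":0,"az":0,"grip":180},
  {"tx":-8,"ty":46.6,"tz":-7,"ax":0,"ay":0,"az":0,"grip":180},
  {"tx":-8,"ty":46.6,"tz":-7,"ax":0,"ay":0,"az":0,"grip":180},
  {"tx":-8,"ty":46.6,"tz":-7,"ax":0,"ay":0,"az":0,"grip":180},
  {"tx":-8,"ty":46.6,"tz":-7,"ax":0,"ay":0,"az":0,"grip":180},
  {"tx":0,"ty":0,"tz":0,"ax":0,"ay":0,"az":0,"grip":180},
  {"tx":0,"ty":0,"tz":0,"ax":0,"ay":0,"az":0,"grip":180},
])

```text
t: 33.25
tool_pos: [0.5904, 0.2206, 0.2011]
orientation: [-0.113, -2.266, -0.05]
force: [0.1, -1.2, -0.5]
opening: 0.0354
```

```bash
python3 - <<'E'
from h import *
p,R=place_pose(3,.13);go(p,R)
E
```

```text
now [0.5904 0.2206 0.2011] q [ 0.16  1.12  0.42  0.31  2.44 -1.16] t 33.25 F [ 0.1 -1.2 -0.5] op 0.0354
turn rv(tool) [-5.0000e-04 -1.5753e+00 -2.0600e-02] | 1.575  shift after turn(tool mm) [10.2 -1.1 16.4]  shift before turn [-16.5  -1.   10.1] world [  2.7  -1.3 -19.1]
```

>>> step_arm([
  {"tx":0,"ty":0,"tz":0,"ax":0,"ay":-0.1313,"az":-0.0017,"grip":180},
  {"tx":0,"ty":0,"tz":0,"ax":0,"ay":-0.1313,"az":-0.0017,"grip":180},
  {"tx":0,"ty":0,"tz":0,"ax":0,"ay":-0.1313,"az":-0.0017,"grip":180},
  {"tx":0,"ty":0,"tz":0,"ax":0,"ay":-0.1313,"az":-0.0017,"grip":180},
  {"tx":0,"ty":0,"tz":0,"ax":0,"ay":-0.1313,"az":-0.0017,"grip":180},
  {"tx":0,"ty":0,"tz":0,"ax":0,"ay":-0.1313,"az":-0.0017,"grip":180},
  {"tx":0,"ty":0,"tz":0,"ax":0,"ay":-0.1313,"az":-0.0017,"grip":180},
  {"tx":0,"ty":0,"tz":0,"ax":0,"ay":-0.1313,"az":-0.0017,"grip":180},
  {"tx":0,"ty":0,"tz":0,"ax":0,"ay":-0.1313,"az":-0.0017,"grip":180},
  {"tx":0,"ty":0,"tz":0,"ax":0,"ay":-0.1313,"az":-0.0017,"grip":180},
  {"tx":0,"ty":0,"tz":0,"ax":0,"ay":-0.1313,"az":-0.0017,"grip":180},
  {"tx":0,"ty":0,"tz":0,"ax":0,"ay":-0.1313,"az":-0.0017,"grip":180},
  {"tx":0,"ty":0,"tz":0,"ax":0,"ay":0,"az":0,"grip":180},
  {"tx":0,"ty":0,"tz":0,"ax":0,"ay":0,"az":0,"grip":180},
])

```text
t: 34.65
tool_pos: [0.5901, 0.2183, 0.2033]
orientation: [0.102, 2.437, -0.038]
force: [0.4, 0.2, -0.1]
opening: 0.0353
```

```bash
python3 - <<'E'
from h import *
p,R=place_pose(3,.02);go(p,R)
c=cam("scene"); cv2.imwrite("pics/s17.png",cv2.resize(c["frame"][80:320,180:500],None,fx=2.4,fy=2.4)); check(c,"D")
E
```

```text
now [0.5901 0.2183 0.2033] q [ 0.47 -0.27  2.08 -0.51  0.77 -0.75] t 34.65 F [ 0.4  0.2 -0.1] op 0.0353
turn rv(tool) [-0.0027  0.0007 -0.0024] | 0.004  shift after turn(tool mm) [ 82.6   1.3 102.1]  shift before turn [ 82.6   1.3 102.1] world [   3.     1.  -131.3]
D exp [189.4 255.8] seen [189.6 256.1]
```

View pics/s17.png

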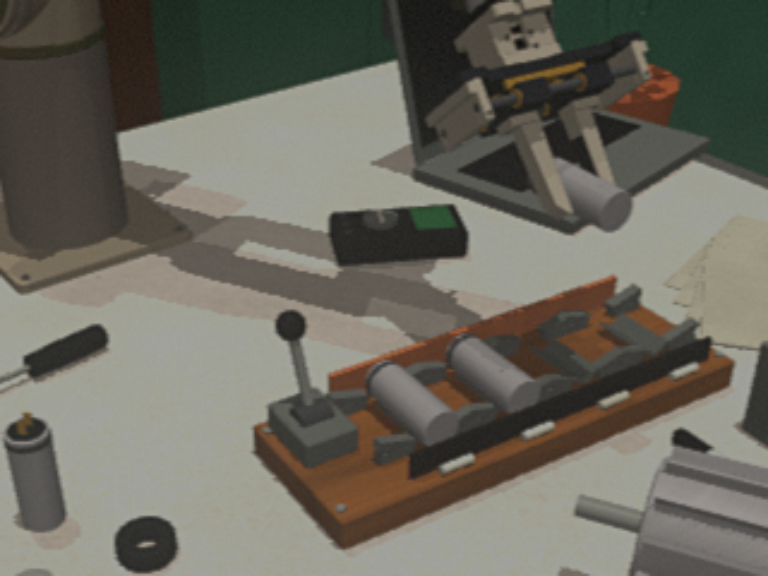

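>>> step_arm([
  {"tx":10,"ty":0.5,"tz":12.5,"ax":0,"ay":0,"az":0,"grip":180},
  {"tx":14,"ty":0.5,"tz":17,"ax":0,"ay":0,"az":0,"grip":180},
  {"tx":14,"ty":0,"tz":17,"ax":0,"ay":0,"az":0,"grip":180},
  {"tx":14,"ty":0,"tz":17,"ax":0,"ay":0,"az":0,"grip":180},
  {"tx":14,"ty":0,"tz":17,"ax":0,"ay":0,"az":0,"grip":180},
  {"tx":14,"ty":0,"tz":17,"ax":0,"ay":0,"az":0,"grip":180},
  {"tx":0,"ty":0,"tz":0,"ax":0,"ay":0,"az":0,"grip":180},
  {"tx":0,"ty":0,"tz":0,"ax":0,"ay":0,"az":0,"grip":180},
])

```text
t: 35.5
tool_pos: [0.5945, 0.2201, 0.0775]
orientation: [0.103, 2.435, -0.037]
force: [0.5, 0.2, -1.4]
opening: 0.0355
```

```bash
python3 - <<'E'
from h import *
p,R=place_pose(3,.001);go(p,R)
E
```

```text
now [0.5945 0.2201 0.0775] q [ 0.47 -0.05  2.15 -0.73  0.53 -0.47] t 35.5 F [ 0.5  0.2 -1.4] op 0.0355
turn rv(tool) [-0.0025  0.0031 -0.0032] | 0.005  shift after turn(tool mm) [16.8 -0.9 17.8]  shift before turn [16.8 -0.9 17.7] world [ -1.4  -0.8 -24.4]
```

>>> step_arm([
  {"tx":8,"ty":-0.8,"tz":9,"ax":-0.002,"ay":0.003,"az":-0.003,"grip":180},
  {"tx":8,"ty":0,"tz":8,"ax":0,"ay":0,"az":0,"grip":180},
  {"tx":0,"ty":0,"tz":0,"ax":0,"ay":0,"az":0,"grip":180},
  {"tx":0,"ty":0,"tz":0,"ax":0,"ay":0,"az":0,"grip":180},
])

```text
t: 35.9
tool_pos: [0.593, 0.2201, 0.055]
orientation: [0.097, 2.436, -0.034]
force: [-0.4, -0.6, -1.1]
opening: 0.0352
```

```bash
python3 - <<'E'
from h import *
p,R=place_pose(3,.001);go(p,R)
E
```

```text
now [0.593  0.2201 0.055 ] q [ 0.47 -0.    2.16 -0.79  0.49 -0.41] t 35.9 F [-0.4 -0.6 -1.1] op 0.0352
turn rv(tool) [ 0.0011  0.002  -0.    ] | 0.002  shift after turn(tool mm) [ 1.2 -0.7  1.6]  shift before turn [ 1.2 -0.7  1.6] world [ 0.1 -0.8 -2. ]
```

>>> step_arm([
  {"tx":1,"ty":-0.7,"tz":1.4,"ax":0,"ay":0,"az":0,"grip":180},
  {"tx":0,"ty":0,"tz":0,"ax":0,"ay":0,"az":0,"grip":105},
  {"tx":0,"ty":0,"tz":0,"ax":0,"ay":0,"az":0,"grip":105},
  {"tx":0,"ty":0,"tz":0,"ax":0,"ay":0,"az":0,"grip":105},
  {"tx":0,"ty":0,"tz":0,"ax":0,"ay":0,"az":0,"grip":105},
  {"tx":-12,"ty":0,"tz":-14,"ax":0,"ay":0,"az":0,"grip":105},
  {"tx":-24,"ty":0,"tz":-28,"ax":0,"ay":0,"az":0,"grip":105},
  {"tx":-24,"ty":0,"tz":-28,"ax":0,"ay":0,"az":0,"grip":105},
  {"tx":-24,"ty":0,"tz":-28,"ax":0,"ay":0,"az":0,"grip":105},
  {"tx":-12,"ty":0,"tz":-14,"ax":0,"ay":0,"az":0,"grip":90},
  {"tx":0,"ty":0,"tz":0,"ax":0,"ay":0,"az":0,"grip":90},
])

```text
t: 37.0
tool_pos: [0.5954, 0.2201, 0.2054]
orientation: [0.098, 2.43, -0.03]
force: [0.6, 0.5, 1.1]
opening: 0.0598
```

```bash
python3 - <<'E'
from h import *
p,R=pick_pose("D",.15,.87); go(p+[0,0,.16],R)
c=cam("scene"); cv2.imwrite("pics/s18.png",cv2.resize(c["frame"][80:320,180:500],None,fx=2.4,fy=2.4)); check(c,"D")
E
```

```text
now [0.5954 0.2201 0.2054] q [ 0.47 -0.26  2.07 -0.51  0.76 -0.75] t 37.0 F [0.6 0.5 1.1] op 0.0598
turn rv(tool) [ 0.0251  1.5725 -0.2534] | 1.593  shift after turn(tool mm) [ 126.4 -436.2  152.4]  shift before turn [  70.9 -469.8  -61.4] world [-130.6 -460.9   -1.7]
D exp [189.4 255.8] seen [189.6 256.1]
```

View pics/s18.png

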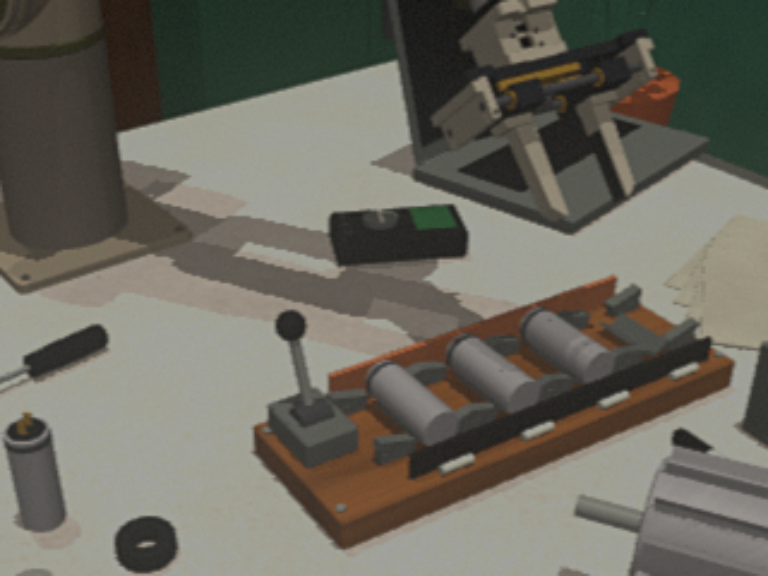

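Three are in. Now D, which stands where it was first measured.

>>> step_arm([
  {"tx":0,"ty":0,"tz":0,"ax":0.002,"ay":0.131,"az":-0.021,"grip":90},
  {"tx":0,"ty":0,"tz":0,"ax":0.002,"ay":0.131,"az":-0.021,"grip":90},
  {"tx":0,"ty":0,"tz":0,"ax":0.002,"ay":0.131,"az":-0.021,"grip":90},
  {"tx":0,"ty":0,"tz":0,"ax":0.002,"ay":0.131,"az":-0.021,"grip":90},
  {"tx":0,"ty":0,"tz":0,"ax":0.002,"ay":0.131,"az":-0.021,"grip":90},
  {"tx":0,"ty":0,"tz":0,"ax":0.002,"ay":0.131,"az":-0.021,"grip":90},
  {"tx":0,"ty":0,"tz":0,"ax":0.002,"ay":0.131,"az":-0.021,"grip":90},
  {"tx":0,"ty":0,"tz":0,"ax":0.002,"ay":0.131,"az":-0.021,"grip":90},
  {"tx":0,"ty":0,"tz":0,"ax":0.002,"ay":0.131,"az":-0.021,"grip":90},
  {"tx":0,"ty":0,"tz":0,"ax":0.002,"ay":0.131,"az":-0.021,"grip":90},
  {"tx":0,"ty":0,"tz":0,"ax":0.002,"ay":0.131,"az":-0.021,"grip":90},
  {"tx":0,"ty":0,"tz":0,"ax":0.002,"ay":0.131,"az":-0.021,"grip":90},
  {"tx":0,"ty":0,"tz":0,"ax":0,"ay":0,"az":0,"grip":90},
  {"tx":0,"ty":0,"tz":0,"ax":0,"ay":0,"az":0,"grip":90},
])

```text
t: 38.45
tool_pos: [0.5935, 0.2194, 0.1942]
orientation: [0.16, -2.291, 0.082]
force: [1.3, 0.5, 0.7]
opening: 0.0601
```

```bash
python3 - <<'E'
from h import *
p,R=pick_pose("D",.15,.87); go(p+[0,0,.16],R)
E
```

```text
now [0.5935 0.2194 0.1942] q [ 0.24  1.19  0.3   0.11  2.49 -1.42] t 38.45 F [1.3 0.5 0.7] op 0.0601
turn rv(tool) [ 0.001   0.0232 -0.0102] | 0.025  shift after turn(tool mm) [ 133.7 -435.8  143.6]  shift before turn [ 132.6 -437.3  140.1] world [-128.7 -460.2    9.6]
```

>>> step_arm([
  {"tx":13.3,"ty":-43.7,"tz":14.2,"ax":0,"ay":0.023,"az":-0.01,"grip":90},
  {"tx":13.3,"ty":-43.7,"tz":14.2,"ax":0,"ay":0,"az":0,"grip":90},
  {"tx":13.3,"ty":-43.7,"tz":14.2,"ax":0,"ay":0,"az":0,"grip":90},
  {"tx":13.3,"ty":-43.7,"tz":14.2,"ax":0,"ay":0,"az":0,"grip":90},
  {"tx":13.3,"ty":-43.7,"tz":14.2,"ax":0,"ay":0,"az":0,"grip":90},
  {"tx":13.3,"ty":-43.7,"tz":14.2,"ax":0,"ay":0,"az":0,"grip":90},
  {"tx":13.3,"ty":-43.7,"tz":14.2,"ax":0,"ay":0,"az":0,"grip":90},
  {"tx":13.3,"ty":-43.7,"tz":14.2,"ax":0,"ay":0,"az":0,"grip":90},
  {"tx":13.3,"ty":-43.7,"tz":14.2,"ax":0,"ay":0,"az":0,"grip":90},
  {"tx":13.3,"ty":-43.7,"tz":14.2,"ax":0,"ay":0,"az":0,"grip":90},
  {"tx":0,"ty":0,"tz":0,"ax":0,"ay":0,"az":0,"grip":90},
  {"tx":0,"ty":0,"tz":0,"ax":0,"ay":0,"az":0,"grip":90},
])

```text
t: 39.65
tool_pos: [0.4664, -0.2422, 0.2118]
orientation: [0.169, -2.28, 0.08]
force: [1.0, -0.2, -0.5]
opening: 0.0604
```

```bash
python3 - <<'E'
from h import *
p,R=pick_pose("D",.15,.87); go(p+[0,0,.085],R)
c=cam("scene"); cv2.imwrite("pics/s19.png",cv2.resize(c["frame"][110:390,80:420],None,fx=2.1,fy=2.1)); check(c,"D")
E
```

```text
now [ 0.4664 -0.2422  0.2118] q [-0.33  0.67  1.08 -0.43  2.15 -2.14] t 39.65 F [ 1.  -0.2 -0.5] op 0.0604
turn rv(tool) [-0.0001  0.0138 -0.0023] | 0.014  shift after turn(tool mm) [-62.6   1.6  54.6]  shift before turn [-61.9   1.8  55.4] world [ -1.6   1.4 -83.1]
D exp [189.4 255.8] seen [189.8 256.3]
```

View pics/s19.png

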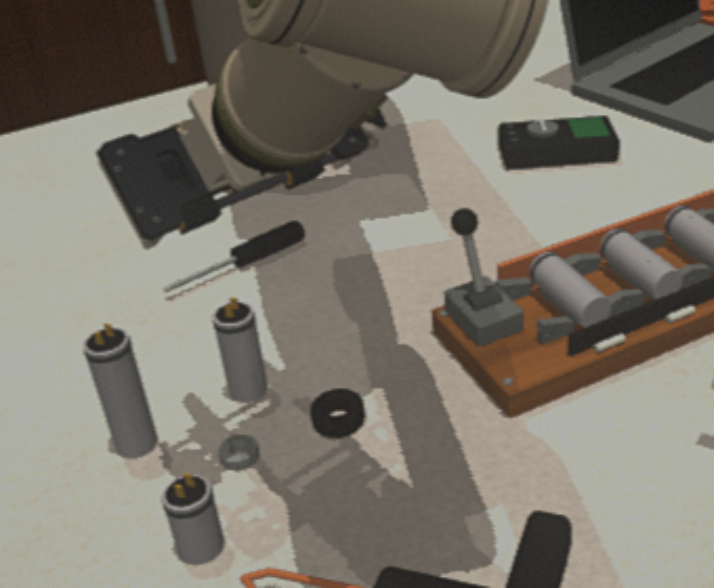

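The long can stays about 15 mm outside the body's envelope. Descend.

>>> step_arm([
  {"tx":-31,"ty":1.6,"tz":27.5,"ax":0,"ay":0.012,"az":0,"grip":90},
  {"tx":-31,"ty":0,"tz":27.5,"ax":0,"ay":0,"az":0,"grip":90},
  {"tx":0,"ty":0,"tz":0,"ax":0,"ay":0,"az":0,"grip":90},
  {"tx":0,"ty":0,"tz":0,"ax":0,"ay":0,"az":0,"grip":90},
])

```text
t: 40.1
tool_pos: [0.4649, -0.2386, 0.1264]
orientation: [0.173, -2.26, 0.078]
force: [0.3, -0.4, 1.0]
opening: 0.0598
```

```bash
python3 - <<'E'
from h import *
p,R=pick_pose("D",.15,.87); go(p,R)
c=cam("scene"); cv2.imwrite("pics/s20.png",cv2.resize(c["frame"][110:390,80:420],None,fx=2.1,fy=2.1)); check(c,"D")
E
```

```text
now [ 0.4649 -0.2386  0.1264] q [-0.33  0.77  1.11 -0.41  2.05 -2.09] t 40.1 F [ 0.3 -0.4  1. ] op 0.0598
turn rv(tool) [-0.     -0.0061  0.0031] | 0.007  shift after turn(tool mm) [-62.9  -2.1  53.5]  shift before turn [-63.2  -2.3  53.2] world [ -0.   -2.1 -82.6]
D exp [189.4 255.8] seen None
```

View pics/s20.png

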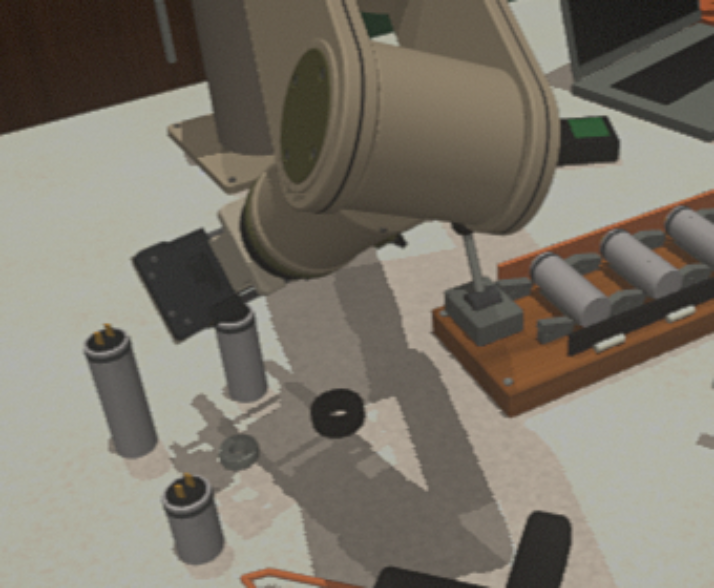

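>>> step_arm([
  {"tx":-16,"ty":-2,"tz":13.5,"ax":0,"ay":-0.006,"az":0.003,"grip":90},
  {"tx":-16,"ty":0,"tz":13.5,"ax":0,"ay":0,"az":0,"grip":90},
  {"tx":-16,"ty":0,"tz":13.5,"ax":0,"ay":0,"az":0,"grip":90},
  {"tx":-13,"ty":0,"tz":11.5,"ax":0,"ay":0,"az":0,"grip":90},
  {"tx":0,"ty":0,"tz":0,"ax":0,"ay":0,"az":0,"grip":90},
  {"tx":0,"ty":0,"tz":0,"ax":0,"ay":0,"az":0,"grip":90},
])

```text
t: 40.75
tool_pos: [0.4642, -0.2418, 0.0446]
orientation: [0.168, -2.265, 0.077]
force: [-0.6, -0.7, 0.3]
opening: 0.0601
```

```bash
python3 - <<'E'
from h import *
p,R=pick_pose("D",.15,.87); go(p,R)
E
```

```text
now [ 0.4642 -0.2418  0.0446] q [-0.33  0.87  1.11 -0.39  1.94 -2.04] t 40.75 F [-0.6 -0.7  0.3] op 0.0601
turn rv(tool) [ 0.0019 -0.0012 -0.0008] | 0.002  shift after turn(tool mm) [-1.1  0.9 -0.1]  shift before turn [-1.1  0.9 -0.1] world [ 0.6  1.  -0.8]
```

>>> step_arm([
  {"tx":-1,"ty":1,"tz":0,"ax":0,"ay":0,"az":0,"grip":180},
  {"tx":0,"ty":0,"tz":0,"ax":0,"ay":0,"az":0,"grip":180},
  {"tx":0,"ty":0,"tz":0,"ax":0,"ay":0,"az":0,"grip":180},
  {"tx":0,"ty":0,"tz":0,"ax":0,"ay":0,"az":0,"grip":180},
  {"tx":0,"ty":0,"tz":0,"ax":0,"ay":0,"az":0,"grip":180},
  {"tx":0,"ty":0,"tz":0,"ax":0,"ay":0,"az":0,"grip":180},
])

```text
t: 41.35
tool_pos: [0.4654, -0.2408, 0.0448]
orientation: [0.168, -2.268, 0.078]
force: [0.7, 1.0, 4.8]
opening: 0.0355
```

```bash
python3 - <<'E'
from h import *
save_grasp("D"); go([*robot.read_state()["tool_pos"][:2],.2],Rt(.15,.87))
E
```

```text
off [-0.0019  0.     -0.0026] axis [ 0.764 -0.    -0.646]
now [ 0.4654 -0.2408  0.0448] q [-0.33  0.87  1.11 -0.39  1.94 -2.04] t 41.35 F [0.7 1.  4.8] op 0.0355
turn rv(tool) [ 0.0013  0.001  -0.0017] | 0.002  shift after turn(tool mm) [ 118.6    0.  -100.1]  shift before turn [ 1.185e+02 -1.000e-01 -1.002e+02] world [  0.    0.  155.2]
```

>>> step_arm([
  {"tx":12,"ty":0,"tz":-10,"ax":0,"ay":0,"az":0,"grip":180},
  {"tx":27,"ty":0,"tz":-22.5,"ax":0,"ay":0,"az":0,"grip":180},
  {"tx":27,"ty":0,"tz":-22.5,"ax":0,"ay":0,"az":0,"grip":180},
  {"tx":27,"ty":0,"tz":-22.5,"ax":0,"ay":0,"az":0,"grip":180},
  {"tx":27,"ty":0,"tz":-22.5,"ax":0,"ay":0,"az":0,"grip":180},
  {"tx":12,"ty":0,"tz":-10,"ax":0,"ay":0,"az":0,"grip":180},
  {"tx":0,"ty":0,"tz":0,"ax":0,"ay":0,"az":0,"grip":180},
  {"tx":0,"ty":0,"tz":0,"ax":0,"ay":0,"az":0,"grip":180},
])

```text
t: 42.15
tool_pos: [0.4638, -0.2409, 0.2148]
orientation: [0.169, -2.267, 0.078]
force: [-0.0, 0.4, -1.9]
opening: 0.0354
```

```bash
python3 - <<'E'
from h import *
p,R=place_pose(4,.15);go(p,R)
E
```

```text
now [ 0.4638 -0.2409  0.2148] q [-0.33  0.67  1.08 -0.44  2.16 -2.15] t 42.15 F [-0.   0.4 -1.9] op 0.0354
turn rv(tool) [-0.0206 -1.5642  0.2526] | 1.585  shift after turn(tool mm) [-62.3 553.1  69.7]  shift before turn [-149.1  517.8 -156. ] world [136.5 543.9 -13. ]
```

Carry to above cradle 3, where the arm still has reach, pitch there, then go on to cradle 4.

>>> step_arm([
  {"tx":-13,"ty":43.6,"tz":-14.8,"ax":0,"ay":0,"az":0,"grip":180},
  {"tx":-13,"ty":43.6,"tz":-14.8,"ax":0,"ay":0,"az":0,"grip":180},
  {"tx":-13,"ty":43.6,"tz":-14.8,"ax":0,"ay":0,"az":0,"grip":180},
  {"tx":-13,"ty":43.6,"tz":-14.8,"ax":0,"ay":0,"az":0,"grip":180},
  {"tx":-13,"ty":43.6,"tz":-14.8,"ax":0,"ay":0,"az":0,"grip":180},
  {"tx":-13,"ty":43.6,"tz":-14.8,"ax":0,"ay":0,"az":0,"grip":180},
  {"tx":-13,"ty":43.6,"tz":-14.8,"ax":0,"ay":0,"az":0,"grip":180},
  {"tx":-13,"ty":43.6,"tz":-14.8,"ax":0,"ay":0,"az":0,"grip":180},
  {"tx":-13,"ty":43.6,"tz":-14.8,"ax":0,"ay":0,"az":0,"grip":180},
  {"tx":-12,"ty":43.6,"tz":-14,"ax":0,"ay":0,"az":0,"grip":180},
  {"tx":0,"ty":0,"tz":0,"ax":0,"ay":0,"az":0,"grip":180},
  {"tx":0,"ty":0,"tz":0,"ax":0,"ay":0,"az":0,"grip":180},
])

```text
t: 43.35
tool_pos: [0.5913, 0.2125, 0.2073]
orientation: [0.168, -2.261, 0.08]
force: [-0.3, 0.1, -1.0]
opening: 0.0354
```

```bash
python3 - <<'E'
from h import *
p,R=place_pose(4,.15);go(p,R)
E
```

```text
now [0.5913 0.2125 0.2073] q [ 0.23  1.21  0.26  0.11  2.54 -1.43] t 43.35 F [-0.3  0.1 -1. ] op 0.0354
turn rv(tool) [-0.0229 -1.5702  0.2534] | 1.591  shift after turn(tool mm) [ 2.2 90.9  5.3]  shift before turn [-18.5  88.1 -13.7] world [ 9.  90.5 -5.5]
```

>>> step_arm([
  {"tx":0,"ty":0,"tz":0,"ax":-0.002,"ay":-0.131,"az":0.021,"grip":180},
  {"tx":0,"ty":0,"tz":0,"ax":-0.002,"ay":-0.131,"az":0.021,"grip":180},
  {"tx":0,"ty":0,"tz":0,"ax":-0.002,"ay":-0.131,"az":0.021,"grip":180},
  {"tx":0,"ty":0,"tz":0,"ax":-0.002,"ay":-0.131,"az":0.021,"grip":180},
  {"tx":0,"ty":0,"tz":0,"ax":-0.002,"ay":-0.131,"az":0.021,"grip":180},
  {"tx":0,"ty":0,"tz":0,"ax":-0.002,"ay":-0.131,"az":0.021,"grip":180},
  {"tx":0,"ty":0,"tz":0,"ax":-0.002,"ay":-0.131,"az":0.021,"grip":180},
  {"tx":0,"ty":0,"tz":0,"ax":-0.002,"ay":-0.131,"az":0.021,"grip":180},
  {"tx":0,"ty":0,"tz":0,"ax":-0.002,"ay":-0.131,"az":0.021,"grip":180},
  {"tx":0,"ty":0,"tz":0,"ax":-0.002,"ay":-0.131,"az":0.021,"grip":180},
  {"tx":0,"ty":0,"tz":0,"ax":-0.002,"ay":-0.131,"az":0.021,"grip":180},
  {"tx":0,"ty":0,"tz":0,"ax":-0.002,"ay":-0.131,"az":0.021,"grip":180},
  {"tx":0,"ty":30,"tz":0,"ax":0,"ay":0,"az":0,"grip":180},
  {"tx":0,"ty":30,"tz":0,"ax":0,"ay":0,"az":0,"grip":180},
  {"tx":0,"ty":30,"tz":0,"ax":0,"ay":0,"az":0,"grip":180},
  {"tx":0,"ty":0,"tz":0,"ax":0,"ay":0,"az":0,"grip":180},
  {"tx":0,"ty":0,"tz":0,"ax":0,"ay":0,"az":0,"grip":180},
])

```text
t: 45.05
tool_pos: [0.5989, 0.3001, 0.2113]
orientation: [0.095, 2.463, -0.036]
force: [-0.5, -0.4, -1.5]
opening: 0.0354
```

```bash
python3 - <<'E'
from h import *
p,R=place_pose(4,.03);go(p,R)
c=cam("scene"); cv2.imwrite("pics/s21.png",cv2.resize(c["frame"][80:320,200:520],None,fx=2.4,fy=2.4))
E
```

```text
now [0.5989 0.3001 0.2113] q [ 0.6  -0.1   1.91 -0.55  0.85 -0.62] t 45.05 F [-0.5 -0.4 -1.5] op 0.0354
turn rv(tool) [-0.0002 -0.0249  0.0027] | 0.025  shift after turn(tool mm) [82.7  3.  99.7]  shift before turn [ 80.2   3.2 101.7] world [   1.4    2.9 -129.5]
```

View pics/s21.png

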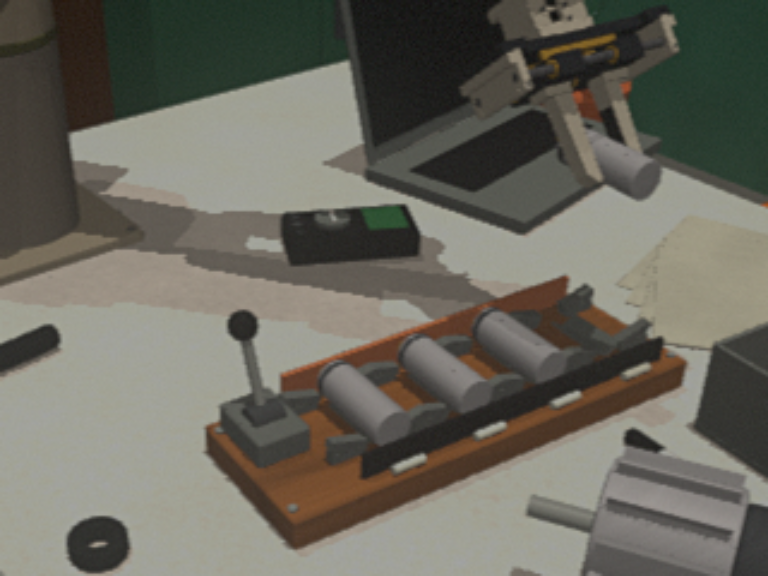

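>>> step_arm([
  {"tx":13,"ty":1.5,"tz":16.5,"ax":0,"ay":-0.024,"az":0.002,"grip":180},
  {"tx":13.5,"ty":1.5,"tz":16.5,"ax":0,"ay":0,"az":0,"grip":180},
  {"tx":13.5,"ty":0,"tz":16.5,"ax":0,"ay":0,"az":0,"grip":180},
  {"tx":13.5,"ty":0,"tz":16.5,"ax":0,"ay":0,"az":0,"grip":180},
  {"tx":13.5,"ty":0,"tz":16.5,"ax":0,"ay":0,"az":0,"grip":180},
  {"tx":13.5,"ty":0,"tz":16.5,"ax":0,"ay":0,"az":0,"grip":180},
  {"tx":0,"ty":0,"tz":0,"ax":0,"ay":0,"az":0,"grip":180},
  {"tx":0,"ty":0,"tz":0,"ax":0,"ay":0,"az":0,"grip":180},
])

```text
t: 45.9
tool_pos: [0.602, 0.3031, 0.0849]
orientation: [0.098, 2.438, -0.036]
force: [0.3, 0.3, -1.5]
opening: 0.0356
```

```bash
python3 - <<'E'
from h import *
p,R=place_pose(4,.001);go(p,R)
E
```

```text
now [0.602  0.3031 0.0849] q [ 0.61  0.09  1.99 -0.77  0.63 -0.34] t 45.9 F [ 0.3  0.3 -1.5] op 0.0356
turn rv(tool) [-0.0003 -0.0003 -0.0004] | 0.001  shift after turn(tool mm) [22.  -0.2 23.5]  shift before turn [22.  -0.2 23.5] world [ -1.7  -0.1 -32.1]
```

>>> step_arm([
  {"tx":11,"ty":0,"tz":12,"ax":0,"ay":0,"az":0,"grip":180},
  {"tx":6,"ty":0,"tz":6,"ax":0,"ay":0,"az":0,"grip":180},
  {"tx":4,"ty":0,"tz":4.5,"ax":0,"ay":0,"az":0,"grip":180},
  {"tx":0,"ty":0,"tz":0,"ax":0,"ay":0,"az":0,"grip":180},
  {"tx":0,"ty":0,"tz":0,"ax":0,"ay":0,"az":0,"grip":180},
])

```text
t: 46.4
tool_pos: [0.6011, 0.3051, 0.0551]
orientation: [0.097, 2.437, -0.033]
force: [0.4, 0.0, -1.9]
opening: 0.0352
```

```bash
python3 - <<'E'
from h import *
p,R=place_pose(4,.001);go(p,R)
E
```

```text
now [0.6011 0.3051 0.0551] q [ 0.62  0.15  2.   -0.84  0.59 -0.26] t 46.4 F [ 0.4  0.  -1.9] op 0.0352
turn rv(tool) [ 0.0018  0.0012 -0.0004] | 0.002  shift after turn(tool mm) [ 1.9 -2.1  1.4]  shift before turn [ 1.9 -2.1  1.4] world [-0.7 -2.1 -2.3]
```

>>> step_arm([
  {"tx":1.5,"ty":-2,"tz":1.2,"ax":0,"ay":0,"az":0,"grip":180},
  {"tx":0,"ty":0,"tz":0,"ax":0,"ay":0,"az":0,"grip":180},
  {"tx":0,"ty":0,"tz":0,"ax":0,"ay":0,"az":0,"grip":105},
  {"tx":0,"ty":0,"tz":0,"ax":0,"ay":0,"az":0,"grip":105},
  {"tx":0,"ty":0,"tz":0,"ax":0,"ay":0,"az":0,"grip":105},
  {"tx":0,"ty":0,"tz":0,"ax":0,"ay":0,"az":0,"grip":105},
  {"tx":-12,"ty":0,"tz":-14,"ax":0,"ay":0,"az":0,"grip":105},
  {"tx":-24,"ty":0,"tz":-28,"ax":0,"ay":0,"az":0,"grip":105},
  {"tx":-24,"ty":0,"tz":-28,"ax":0,"ay":0,"az":0,"grip":105},
  {"tx":-24,"ty":0,"tz":-28,"ax":0,"ay":0,"az":0,"grip":105},
  {"tx":-12,"ty":0,"tz":-14,"ax":0,"ay":0,"az":0,"grip":105},
  {"tx":0,"ty":0,"tz":0,"ax":0,"ay":0,"az":0,"grip":105},
])

```text
t: 47.6
tool_pos: [0.603, 0.304, 0.2055]
orientation: [0.099, 2.431, -0.028]
force: [0.2, 0.5, 0.7]
opening: 0.0552
```

```bash
python3 - <<'E'
from h import *
go(np.array([.45,-.02,.25]),Rt(TH,0))
c=cam("scene"); cv2.imwrite("pics/s22.png",cv2.resize(c["frame"][120:320,240:500],None,fx=3,fy=3))
c=cam("top"); cv2.imwrite("pics/t22.png",cv2.resize(c["frame"][140:290,100:370],None,fx=2.9,fy=2.9))
E
```

```text
now [0.603  0.304  0.2055] q [ 0.61 -0.09  1.92 -0.6   0.82 -0.57] t 47.6 F [0.2 0.5 0.7] op 0.0552
turn rv(tool) [ 0.0061  0.7083 -0.001 ] | 0.708  shift after turn(tool mm) [ 126.6 -335.2  -44.5]  shift before turn [  66.2 -334.8 -118. ] world [-153.  -324.    44.5]
```

View pics/s22.png

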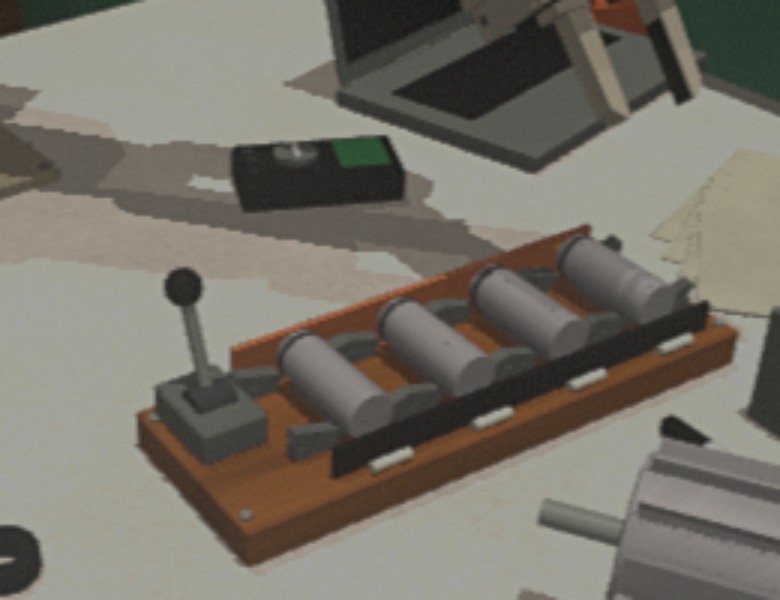

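View pics/t22.png

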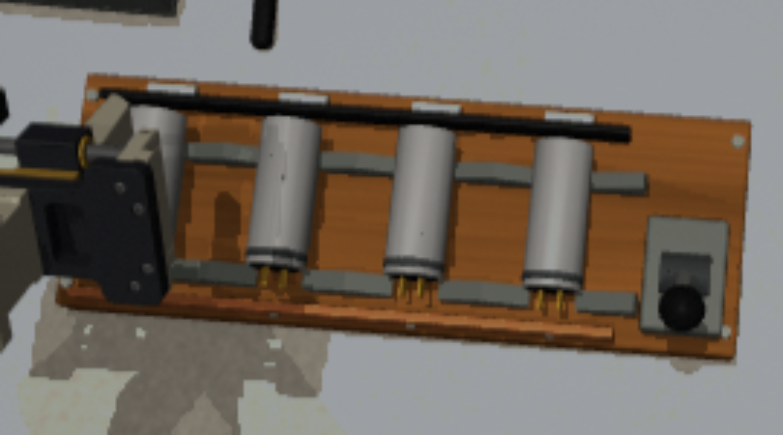

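All four lie in the cradles with the blades towards the copper bar. Turn the tool vertical, close it, and go to the −x side of the lever ball.

>>> step_arm([
  {"tx":0,"ty":0,"tz":0,"ax":0.001,"ay":0.118,"az":0,"grip":105},
  {"tx":0,"ty":0,"tz":0,"ax":0.001,"ay":0.118,"az":0,"grip":105},
  {"tx":0,"ty":0,"tz":0,"ax":0.001,"ay":0.118,"az":0,"grip":105},
  {"tx":0,"ty":0,"tz":0,"ax":0.001,"ay":0.118,"az":0,"grip":255},
  {"tx":0,"ty":0,"tz":0,"ax":0.001,"ay":0.118,"az":0,"grip":255},
  {"tx":0,"ty":0,"tz":0,"ax":0.001,"ay":0.118,"az":0,"grip":255},
  {"tx":0,"ty":0,"tz":-30,"ax":0,"ay":0,"az":0,"grip":255},
  {"tx":15,"ty":-42,"tz":0,"ax":0,"ay":0,"az":0,"grip":255},
  {"tx":15,"ty":-42,"tz":0,"ax":0,"ay":0,"az":0,"grip":255},
  {"tx":15,"ty":-42,"tz":0,"ax":0,"ay":0,"az":0,"grip":255},
  {"tx":15,"ty":-42,"tz":0,"ax":0,"ay":0,"az":0,"grip":255},
  {"tx":15,"ty":-42,"tz":0,"ax":0,"ay":0,"az":0,"grip":255},
  {"tx":15,"ty":-42,"tz":0,"ax":0,"ay":0,"az":0,"grip":255},
  {"tx":15,"ty":-42,"tz":0,"ax":0,"ay":0,"az":0,"grip":255},
  {"tx":15,"ty":-42,"tz":0,"ax":0,"ay":0,"az":0,"grip":255},
  {"tx":0,"ty":0,"tz":0,"ax":0,"ay":0,"az":0,"grip":255},
  {"tx":0,"ty":0,"tz":0,"ax":0,"ay":0,"az":0,"grip":255},
])

```text
t: 49.4
tool_pos: [0.4534, -0.0231, 0.2302]
orientation: [-0.132, -3.13, 0.006]
force: [0.7, 0.3, 0.2]
opening: 0.0008
```

```bash
python3 - <<'E'
from h import *
go(U*(.574-.115)+V*.019+[0,0,.124],Rt(TH,0))
T=cam("top");S=cam("scene")
cv2.imwrite("pics/s23.png",cv2.resize(S["frame"][120:320,240:500],None,fx=3,fy=3))
cv2.imwrite("pics/t23.png",cv2.resize(T["frame"][140:290,100:370],None,fx=2.9,fy=2.9))
for i in range(1,5):
  f=lambda C,ox,oy,s,d,z:tuple(np.round((np.array(proj(C,crad(i)+U*d+[0,0,z]))-[ox,oy])*s).astype(int).tolist())
  print(i,"top bottomend",f(T,100,140,2.9,.045,.018),"top topend",f(T,100,140,2.9,-.045,.018),"scene",f(S,240,120,3,.045,.018),f(S,240,120,3,-.045,.018))
E
```

```text
now [ 0.4534 -0.0231  0.2302] q [-0.16 -0.26  1.87 -0.    1.54 -1.65] t 49.4 F [0.7 0.3 0.2] op 0.0008
turn rv(tool) [-0.004  -0.0086 -0.0045] | 0.011  shift after turn(tool mm) [ -5.2   5.8 106.2]  shift before turn [ -6.1   6.3 106.1] world [   5.7    5.4 -106.2]
1 top bottomend (561, 135) top topend (548, 283) scene (373, 393) (296, 328)
2 top bottomend (422, 125) top topend (407, 272) scene (476, 354) (395, 294)
3 top bottomend (284, 115) top topend (266, 262) scene (571, 317) (488, 261)
4 top bottomend (146, 105) top topend (126, 251) scene (660, 283) (574, 231)
```

View pics/t23.png

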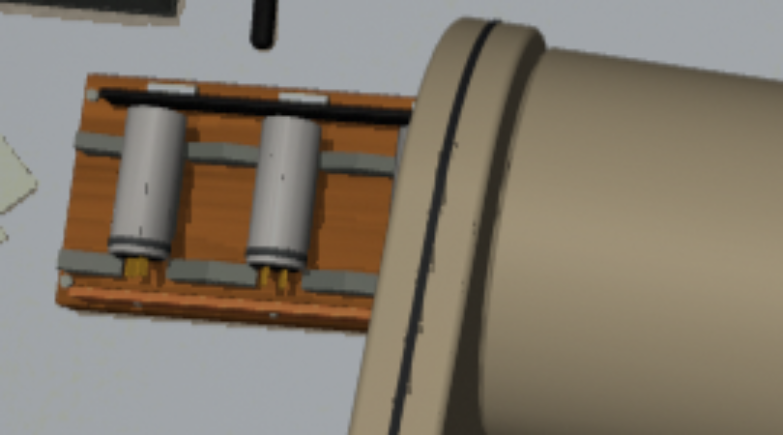

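View pics/s23.png

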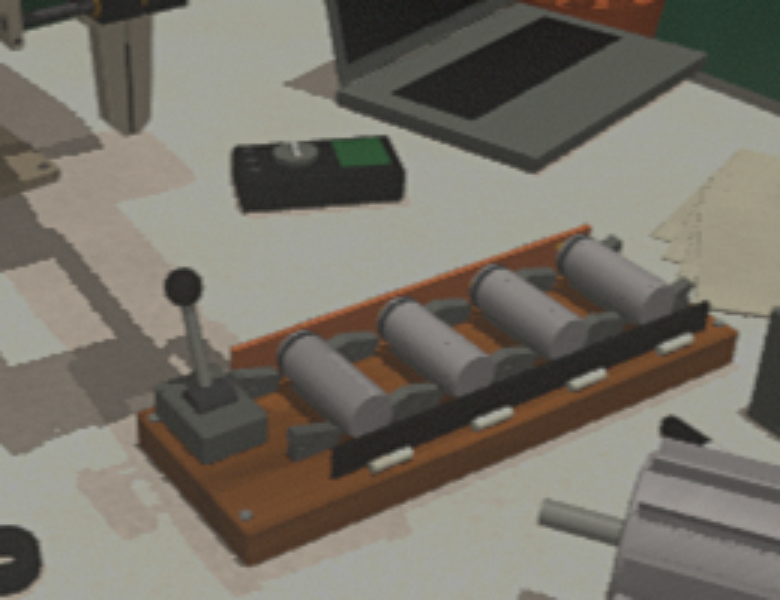

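All four cans sit within a few millimetres of their expected places (a common offset of 1–2 px). Lower to ball height on the near side.

>>> step_arm([
  {"tx":-5,"ty":6,"tz":35,"ax":-0.004,"ay":-0.008,"az":-0.004,"grip":255},
  {"tx":0,"ty":0,"tz":35,"ax":0,"ay":0,"az":0,"grip":255},
  {"tx":0,"ty":0,"tz":35,"ax":0,"ay":0,"az":0,"grip":255},
  {"tx":0,"ty":0,"tz":0,"ax":0,"ay":0,"az":0,"grip":255},
  {"tx":0,"ty":0,"tz":0,"ax":0,"ay":0,"az":0,"grip":255},
])

```text
t: 50.0
tool_pos: [0.4595, -0.0159, 0.1269]
orientation: [0.119, 3.139, 0.0]
force: [1.0, -0.1, 1.5]
opening: 0.0004
```

```bash
python3 - <<'E'
from h import *
go(U*(.574-.012)+V*.019+[0,0,.124],Rt(TH,0))
S=cam("scene")
cv2.imwrite("pics/s24.png",cv2.resize(S["frame"][120:320,240:500],None,fx=3,fy=3))
E
```

```text
now [ 0.4595 -0.0159  0.1269] q [-0.15 -0.18  1.99  0.    1.33 -1.64] t 50.0 F [ 1.  -0.1  1.5] op 0.0004
turn rv(tool) [0.0001 0.0001 0.0044] | 0.004  shift after turn(tool mm) [-102.7   -1.9    2.9]  shift before turn [-102.7   -2.3    2.9] world [102.2 -10.1  -2.9]
```

View pics/s24.png

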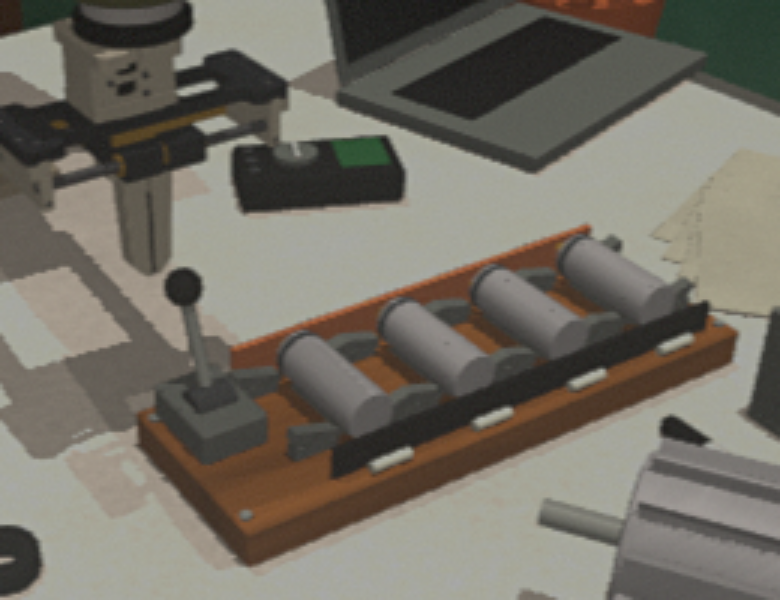

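>>> step_arm([
  {"tx":-12,"ty":-2,"tz":2,"ax":0,"ay":0,"az":0.004,"grip":255},
  {"tx":-12,"ty":0,"tz":0,"ax":0,"ay":0,"az":0,"grip":255},
  {"tx":-12,"ty":0,"tz":0,"ax":0,"ay":0,"az":0,"grip":255},
  {"tx":-12,"ty":0,"tz":0,"ax":0,"ay":0,"az":0,"grip":255},
  {"tx":-12,"ty":0,"tz":0,"ax":0,"ay":0,"az":0,"grip":255},
  {"tx":-12,"ty":0,"tz":0,"ax":0,"ay":0,"az":0,"grip":255},
  {"tx":-10,"ty":0,"tz":0,"ax":0,"ay":0,"az":0,"grip":255},
  {"tx":-8,"ty":0,"tz":0,"ax":0,"ay":0,"az":0,"grip":255},
  {"tx":0,"ty":0,"tz":0,"ax":0,"ay":0,"az":0,"grip":255},
])

```text
t: 50.95
tool_pos: [0.5509, -0.0262, 0.1264]
orientation: [0.127, 3.135, -0.001]
force: [0.2, 0.8, 0.4]
opening: 0.0001
```

```bash
python3 - <<'E'
from h import *
go(U*(.574-.012)+V*.019+[0,0,.124],Rt(TH,0))
S=cam("scene")
cv2.imwrite("pics/s25.png",cv2.resize(S["frame"][120:320,240:500],None,fx=3,fy=3))
E
```

```text
now [ 0.5509 -0.0262  0.1264] q [-0.14  0.07  1.75 -0.    1.32 -1.63] t 50.95 F [0.2 0.8 0.4] op 0.0001
turn rv(tool) [-0.0003  0.0043 -0.001 ] | 0.004  shift after turn(tool mm) [-10.8   1.1   2.4]  shift before turn [-10.8   1.1   2.5] world [10.9  0.3 -2.4]
```

View pics/s25.png

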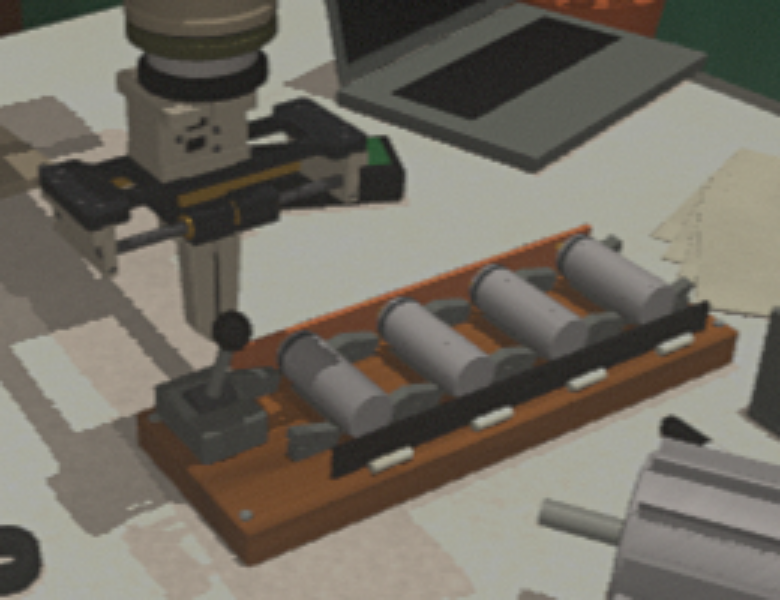

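The lever is nearly over. Push to the stop in small rows.

>>> step_arm([
  {"tx":-5,"ty":0,"tz":1,"ax":0,"ay":0,"az":0,"grip":255},
  {"tx":-4,"ty":0,"tz":1,"ax":0,"ay":0,"az":0,"grip":255},
  {"tx":-3,"ty":0,"tz":0,"ax":0,"ay":0,"az":0,"grip":255},
  {"tx":0,"ty":0,"tz":0,"ax":0,"ay":0,"az":0,"grip":255},
])

```text
t: 51.4
tool_pos: [0.5597, -0.0269, 0.1228]
orientation: [-0.127, -3.137, -0.0]
force: [-8.7, 1.4, 5.7]
opening: 0.0004
```

```bash
python3 - <<'E'
from h import *
go(U*(.574-.012)+V*.019+[0,0,.124],Rt(TH,0))
S=cam("scene")
cv2.imwrite("pics/s26.png",cv2.resize(S["frame"][180:300,280:400],None,fx=5,fy=5))
for a in(.7,.8,.9,1.0):
  print(a,(5*(np.array(proj(S,U*(.574-.03+.08*np.sin(a-.5))+V*.019+[0,0,.052+.08*np.cos(a-.5)]))-[280,180])).round(0))
E
```

```text
now [ 0.5597 -0.0269  0.1228] q [-0.14  0.11  1.72 -0.    1.32 -1.63] t 51.4 F [-8.7  1.4  5.7] op 0.0004
turn rv(tool) [ 0.0001 -0.0022 -0.0011] | 0.002  shift after turn(tool mm) [-1.9  1.1 -1.2]  shift before turn [-1.9  1.1 -1.2] world [2.  0.9 1.2]
0.7 [164. 219.]
0.8 [175. 233.]
0.9 [185. 249.]
1.0 [195. 265.]
```

View pics/s26.png

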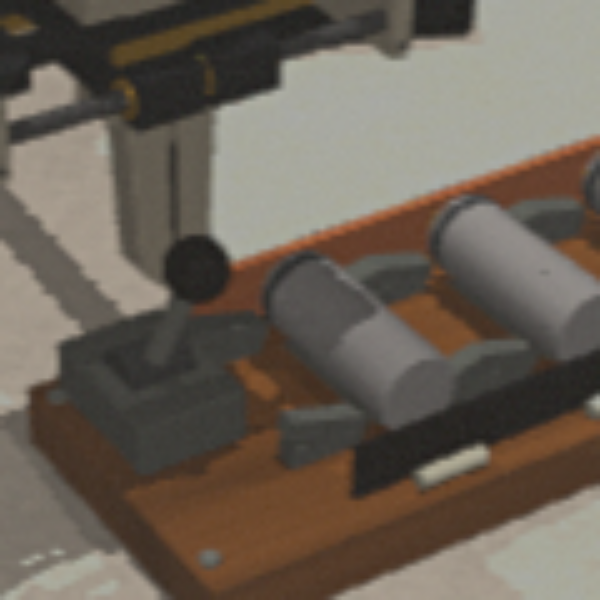

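The ball is at (197,268) in the crop, which is 1.0 rad, with 9 N at the stop. Now go round to the other side.

>>> step_arm([
  {"tx":0,"ty":0,"tz":0,"ax":0,"ay":0,"az":0,"grip":255},
  {"tx":0,"ty":0,"tz":0,"ax":0,"ay":0,"az":0,"grip":255},
  {"tx":10,"ty":0,"tz":0,"ax":0,"ay":0,"az":0,"grip":255},
  {"tx":10,"ty":1,"tz":0,"ax":0,"ay":0,"az":0,"grip":255},
  {"tx":0,"ty":0,"tz":-35,"ax":0,"ay":0,"az":0,"grip":255},
  {"tx":0,"ty":0,"tz":-35,"ax":0,"ay":0,"az":0,"grip":255},
  {"tx":-30,"ty":0,"tz":0,"ax":0,"ay":0,"az":0,"grip":255},
  {"tx":-32,"ty":0,"tz":0,"ax":0,"ay":0,"az":0,"grip":255},
  {"tx":-32,"ty":0,"tz":0,"ax":0,"ay":0,"az":0,"grip":255},
  {"tx":0,"ty":0,"tz":0,"ax":0,"ay":0,"az":0,"grip":255},
  {"tx":0,"ty":0,"tz":0,"ax":0,"ay":0,"az":0,"grip":255},
])

```text
t: 52.55
tool_pos: [0.6346, -0.032, 0.1929]
orientation: [0.127, 3.138, -0.0]
force: [0.1, -0.7, 0.2]
opening: 0.0002
```

```bash
python3 - <<'E'
from h import *
go(U*(.574+.055)+V*.019+[0,0,.124],Rt(TH,0))
S=cam("scene")
cv2.imwrite("pics/s27.png",cv2.resize(S["frame"][120:320,240:500],None,fx=3,fy=3))
E
```

```text
now [ 0.6346 -0.032   0.1929] q [-0.13  0.24  1.43  0.    1.46 -1.62] t 52.55 F [ 0.1 -0.7  0.2] op 0.0002
turn rv(tool) [-0.      0.0012 -0.0012] | 0.002  shift after turn(tool mm) [ 6.1  0.2 68.9]  shift before turn [ 6.2  0.2 68.9] world [ -6.1   0.7 -68.9]
```

View pics/s27.png

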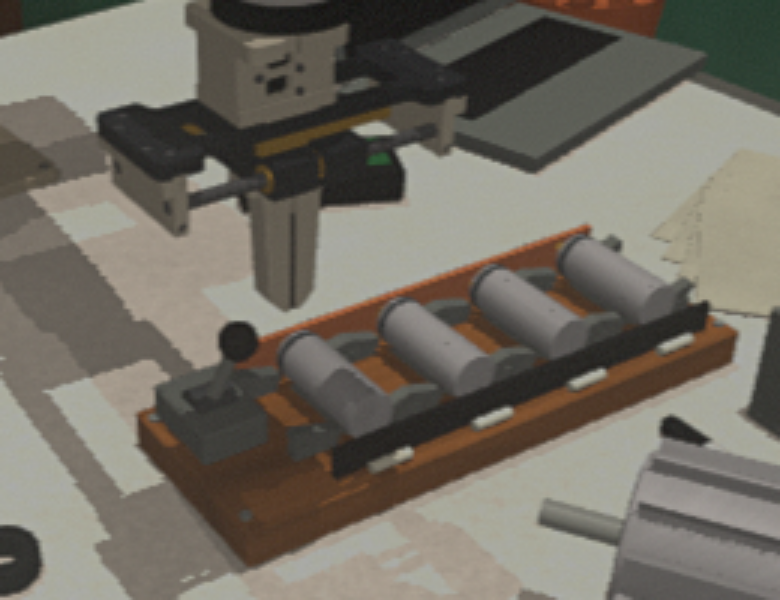

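>>> step_arm([
  {"tx":0,"ty":0,"tz":34,"ax":0,"ay":0,"az":0,"grip":255},
  {"tx":0,"ty":0,"tz":34,"ax":0,"ay":0,"az":0,"grip":255},
  {"tx":0,"ty":0,"tz":0,"ax":0,"ay":0,"az":0,"grip":255},
  {"tx":12,"ty":0,"tz":0,"ax":0,"ay":0,"az":0,"grip":255},
  {"tx":12,"ty":0,"tz":0,"ax":0,"ay":0,"az":0,"grip":255},
  {"tx":12,"ty":0,"tz":0,"ax":0,"ay":0,"az":0,"grip":255},
  {"tx":12,"ty":0,"tz":0,"ax":0,"ay":0,"az":0,"grip":255},
  {"tx":12,"ty":0,"tz":0,"ax":0,"ay":0,"az":0,"grip":255},
  {"tx":12,"ty":0,"tz":0,"ax":0,"ay":0,"az":0,"grip":255},
  {"tx":12,"ty":0,"tz":0,"ax":0,"ay":0,"az":0,"grip":255},
  {"tx":10,"ty":0,"tz":0,"ax":0,"ay":0,"az":0,"grip":255},
  {"tx":0,"ty":0,"tz":0,"ax":0,"ay":0,"az":0,"grip":255},
])

```text
t: 53.8
tool_pos: [0.541, -0.0244, 0.1269]
orientation: [0.127, 3.135, -0.001]
force: [-0.1, -0.1, -0.0]
opening: 0.0004
```

```bash
python3 - <<'E'
from h import *
go(U*(.574-.047)+V*.019+[0,0,.124],Rt(TH,0))
S=cam("scene")
cv2.imwrite("pics/s28.png",cv2.resize(S["frame"][120:320,240:500],None,fx=3,fy=3))
E
```

```text
now [ 0.541  -0.0244  0.1269] q [-0.14  0.05  1.78  0.    1.32 -1.63] t 53.8 F [-0.1 -0.1 -0. ] op 0.0004
turn rv(tool) [-0.0002  0.0039 -0.0012] | 0.004  shift after turn(tool mm) [14.2  0.1  2.9]  shift before turn [14.2  0.1  2.8] world [-14.1   1.2  -2.9]
```

View pics/s28.png

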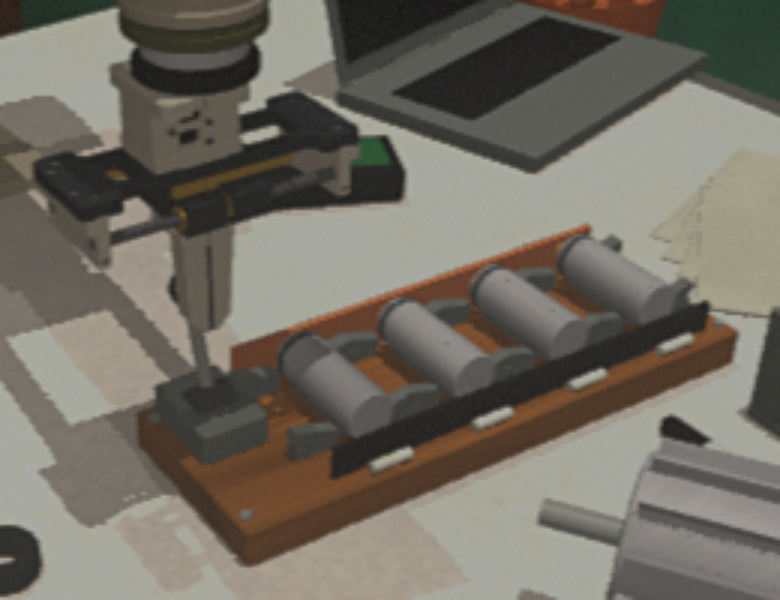

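>>> step_arm([
  {"tx":6,"ty":0,"tz":2,"ax":0,"ay":0,"az":0,"grip":255},
  {"tx":4,"ty":0,"tz":0,"ax":0,"ay":0,"az":0,"grip":255},
  {"tx":3,"ty":0,"tz":0,"ax":0,"ay":0,"az":0,"grip":255},
  {"tx":3,"ty":0,"tz":0,"ax":0,"ay":0,"az":0,"grip":255},
  {"tx":0,"ty":0,"tz":0,"ax":0,"ay":0,"az":0,"grip":255},
])

```text
t: 54.35
tool_pos: [0.5262, -0.0233, 0.1234]
orientation: [0.127, 3.135, -0.0]
force: [5.1, 0.4, -2.4]
opening: 0.0004
```

```bash
python3 - <<'E'
from h import *
go(U*(.574-.047)+V*.019+[0,0,.124],Rt(TH,0))
E
```

```text
now [ 0.5262 -0.0233  0.1234] q [-0.14  0.01  1.82  0.    1.31 -1.63] t 54.35 F [ 5.1  0.4 -2.4] op 0.0004
turn rv(tool) [-0.0001  0.0044 -0.0013] | 0.005  shift after turn(tool mm) [-0.6  0.1 -0.6]  shift before turn [-0.6  0.1 -0.6] world [0.6 0.1 0.6]
```

5 N at the near stop. Hold, retreat and rise clear, then check.

>>> step_arm([
  {"tx":0,"ty":0,"tz":0,"ax":0,"ay":0,"az":0,"grip":255},
  {"tx":0,"ty":0,"tz":0,"ax":0,"ay":0,"az":0,"grip":255},
  {"tx":-12,"ty":0,"tz":0,"ax":0,"ay":0,"az":0,"grip":255},
  {"tx":-15,"ty":0,"tz":0,"ax":0,"ay":0,"az":0,"grip":255},
  {"tx":0,"ty":0,"tz":-40,"ax":0,"ay":0,"az":0,"grip":255},
  {"tx":0,"ty":0,"tz":-45,"ax":0,"ay":0,"az":0,"grip":255},
  {"tx":0,"ty":0,"tz":-45,"ax":0,"ay":0,"az":0,"grip":255},
  {"tx":0,"ty":-45,"tz":0,"ax":0,"ay":0,"az":0,"grip":255},
  {"tx":0,"ty":-45,"tz":0,"ax":0,"ay":0,"az":0,"grip":255},
  {"tx":0,"ty":-45,"tz":0,"ax":0,"ay":0,"az":0,"grip":255},
  {"tx":0,"ty":-45,"tz":0,"ax":0,"ay":0,"az":0,"grip":255},
  {"tx":0,"ty":0,"tz":0,"ax":0,"ay":0,"az":0,"grip":255},
  {"tx":0,"ty":0,"tz":0,"ax":0,"ay":0,"az":0,"grip":255},
])

```text
t: 55.65
tool_pos: [0.537, -0.2054, 0.253]
orientation: [0.131, 3.138, 0.001]
force: [-0.7, 0.9, -0.9]
opening: 0.0006
```

```bash
python3 - <<'E'
from h import *
S=cam("scene");T=cam("top")
cv2.imwrite("pics/s30.png",S["frame"]);cv2.imwrite("pics/t30.png",cv2.resize(T["frame"][140:290,100:370],None,fx=2.9,fy=2.9))
for a in(0,.1,.2):
  X=U*(.574-.03+.08*np.sin(a-.5))+V*.019+[0,0,.052+.08*np.cos(a-.5)]
  print(a,np.round(proj(S,X),1),(2.9*(np.array(proj(T,X))-[100,140])).round())
g=cv2.inRange(S["frame"],(0,0,0),(45,45,45))[195:235,280:325]; M=cv2.moments(g); print("ball S",280+M["m10"]/M["m00"],195+M["m01"]/M["m00"])
print(robot.read_state()["force"],robot.read_state()["tool_pos"])
E
```

```text
0 [299.  214.9] [680. 322.]
0.1 [300.7 215. ] [681. 308.]
0.2 [302.5 215.5] [682. 294.]
ball S 298.375 215.95
[-0.79172013  0.51788331  0.17726919] [ 0.53753651 -0.20380844  0.25317869]
```

View pics/s30.png

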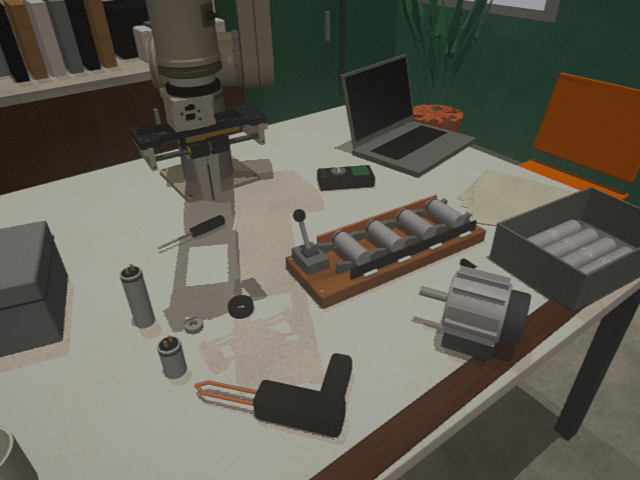

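View pics/t30.png

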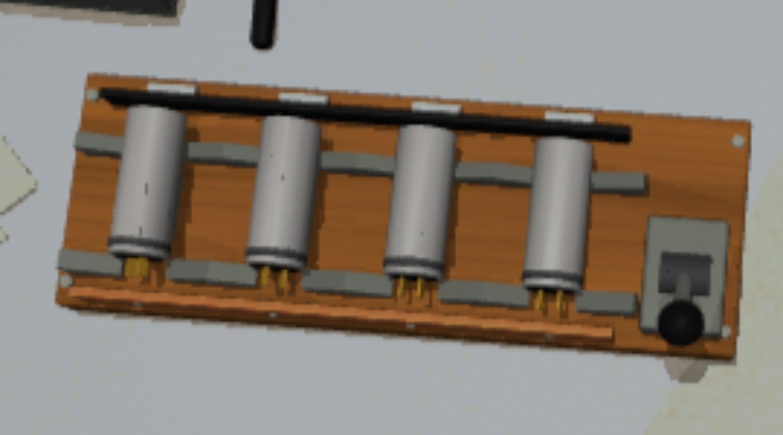

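The lever ball is at (681,322) in the top crop, which is 0 rad. All four cans lie in place, the short and long cans stand, and the tape roll and bearing have not moved. The gripper touches nothing, so I'll hand in.

```bash
python3 - <<'E'
from plant import robot
print(robot.close_job())
E
```

```text
the job is handed in; nothing more can be done
None
```

The job is handed in at about 56 s of the 210 s allowed; `close_job` gives no verdict. All four 90 mm cans were found and each lies in its own cradle, with its terminals towards the copper bar. The can for cradle 1 was set down in cradle 2 first and re-gripped with the tool upright, because the tilted gripper would have hit the lever ball there.

With all four in place I pushed the lever to its far stop. It read about 1.0 rad in the image, with 9 N on the tool. I then pushed it back to its near stop, where it read about 0 rad with 5 N.

- **Cans:** the last pictures show all four within a few millimetres of the cradle points. The remaining image offset is the same 1–2 px for all of them, so I put it down to my rack estimate.
- **Bystanders:** in the last scene picture the short and long cans stand upright and the tape roll and bearing look unmoved, judged by eye, not measured again.
- **Robot:** the gripper was clear of everything at hand-in, with under 1 N on the tool.

Three things did not go as planned:
- The first move was refused because each row needs all seven keys.
- The 45° back-tilt over the farthest can stopped short near the reach limit, so I re-planned the tilt directions with a fitted arm model.
- Moves ended up to about 6 mm off target, and I corrected those from the measured pose before gripping or releasing.

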